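# Empty the truffle beakers and rack them

### The job

Some of the steel beakers still hold chocolate truffles: empty all of those into the mixing pan, and stand every beaker, including those that were empty already, upright on the narrow raised draining rail. Once all the truffles are in the pan, lay the mixing paddle flat across the top of the pan near its middle, resting on both of its long rims and roughly square to them. Leave the lidded paper tubs where they are.

Things in the scene. Friction and masses are not known exactly. Their poses are not given: they have to be found in the camera images.
- beaker1: Open straight steel beaker, round, no handle: outside diameter 64, height 100, wall 3, floor 4 thick, about 0.14 kg. Origin: centre of its underside; z points to its mouth. Stands upright on the table at the start, either with one to three loose truffles in it or already empty. Three or four beakers are present, two of them filled; their places vary (None: absent).
- beaker2: Open straight steel beaker, round, no handle: outside diameter 64, height 100, wall 3, floor 4 thick, about 0.14 kg. Origin: centre of its underside; z points to its mouth. Stands upright on the table at the start, either with one to three loose truffles in it or already empty. Three or four beakers are present, two of them filled; their places vary (None: absent).
- beaker3: Open straight steel beaker, round, no handle: outside diameter 64, height 100, wall 3, floor 4 thick, about 0.14 kg. Origin: centre of its underside; z points to its mouth. Stands upright on the table at the start, either with one to three loose truffles in it or already empty. Three or four beakers are present, two of them filled; their places vary (None: absent).
- beaker4: Open straight steel beaker, round, no handle: outside diameter 64, height 100, wall 3, floor 4 thick, about 0.14 kg. Origin: centre of its underside; z points to its mouth. Stands upright on the table at the start, either with one to three loose truffles in it or already empty. Three or four beakers are present, two of them filled; their places vary (None: absent).
- truffle1: Round dark chocolate truffle, a rigid ball of diameter 24, about 12 g, that rolls freely; origin at its centre. Starts on the floor of one of the beakers; four to six are present (None: absent).
- truffle2: Round dark chocolate truffle, a rigid ball of diameter 24, about 12 g, that rolls freely; origin at its centre. Starts on the floor of one of the beakers; four to six are present (None: absent).
- truffle3: Round dark chocolate truffle, a rigid ball of diameter 24, about 12 g, that rolls freely; origin at its centre. Starts on the floor of one of the beakers; four to six are present (None: absent).
- truffle4: Round dark chocolate truffle, a rigid ball of diameter 24, about 12 g, that rolls freely; origin at its centre. Starts on the floor of one of the beakers; four to six are present (None: absent).
- truffle5: Round dark chocolate truffle, a rigid ball of diameter 24, about 12 g, that rolls freely; origin at its centre. Starts on the floor of one of the beakers; four to six are present (None: absent).
- truffle6: Round dark chocolate truffle, a rigid ball of diameter 24, about 12 g, that rolls freely; origin at its centre. Starts on the floor of one of the beakers; four to six are present (None: absent).
- pan: Open rectangular aluminium mixing pan standing loose on the table: 170 (along its x) by 210 (along its y; these are the long rims), 65 high, walls and floor 4 thick, about 0.9 kg. Origin: centre of its underside; z up.
- paddle: White plastic mixing paddle lying flat on the table: 240 long along its x, flat underside all along. The handle is 22 wide and 14 thick, from x = -130 to +30; the blade is 50 wide and 8 thick, from x = +30 to +110. About 0.12 kg. Origin: on the underside, at the middle of gravity, on the handle; z up.
- rail_top (a point): Middle of the top of the narrow raised draining rail, 90 above the table; fixed. The rail is two parallel steel bars 330 long along this frame's x, each 10 wide, their centre lines 36 apart (y = -18 and +18), so 46 over all, with open air between and beside them. It has room for four beakers side by side along x (80 from centre to centre); a beaker stands safely when centred between the bars.
- tub_a: Bystander: lidded paper ice-cream tub, diameter 94 at the lid, 68 high, beyond the pan on the rail's side. Origin: centre of its underside.
- tub_b: Bystander: lidded paper ice-cream tub, diameter 94 at the lid, 68 high, beyond the beakers. Origin: centre of its underside.
- tub_c: Bystander: lidded paper ice-cream tub, diameter 94 at the lid, 68 high, between the beakers and the robot's right side. Origin: centre of its underside.

How it is judged:
On the way, in this order (a step that is already met when the one before it is completed fails the run):
1. all truffles are in the pan (x of truffle1 in the frame of pan between -0.083 and 0.083 m and y of truffle1 in the frame of pan between -0.103 and 0.103 m and z of truffle1 in the frame of pan between 0 and 0.06 m and x of truffle2 in the frame of pan between -0.083 and 0.083 m and y of truffle2 in the frame of pan between -0.103 and 0.103 m and z of truffle2 in the frame of pan between 0 and 0.06 m and x of truffle3 in the frame of pan between -0.083 and 0.083 m and y of truffle3 in the frame of pan between -0.103 and 0.103 m and z of truffle3 in the frame of pan between 0 and 0.06 m and x of truffle4 in the frame of pan between -0.083 and 0.083 m and y of truffle4 in the frame of pan between -0.103 and 0.103 m and z of truffle4 in the frame of pan between 0 and 0.06 m and x of truffle5 in the frame of pan between -0.083 and 0.083 m and y of truffle5 in the frame of pan between -0.103 and 0.103 m and z of truffle5 in the frame of pan between 0 and 0.06 m and x of truffle6 in the frame of pan between -0.083 and 0.083 m and y of truffle6 in the frame of pan between -0.103 and 0.103 m and z of truffle6 in the frame of pan between 0 and 0.06 m), for 0.2 s.
2. the paddle lies across the pan (z of paddle in the frame of pan between 0.058 and 0.074 m and x of paddle in the frame of pan between -0.03 and 0.03 m and y of paddle in the frame of pan between -0.09 and 0.09 m and angle between paddle's own z axis and vertical below 0.12 rad and angle between the x axis of paddle and the x axis of pan, either way round below 0.4 rad and linear speed of paddle below 0.03 m/s), for 0.3 s.
At the end, for the whole second after the job is handed in: All truffles in the pan; each beaker at rest on the rail, tilt under 0.12 rad, base centre within 20 mm of the rail's middle line; paddle level (0.12 rad) on both long rims, middle within 30 mm of the pan's across and 90 mm along the rims, within 0.4 rad of square to them (all of step 1 and all of step 2 and z of beaker1 in the frame of rail_top between -0.005 and 0.006 m and y of beaker1 in the frame of rail_top between -0.02 and 0.02 m and x of beaker1 in the frame of rail_top between -0.165 and 0.165 m and angle between each of beaker1, beaker2, beaker3, beaker4's own z axis and vertical below 0.12 rad and linear speed of each of beaker1, beaker2, beaker3, beaker4 below 0.03 m/s and z of beaker2 in the frame of rail_top between -0.005 and 0.006 m and y of beaker2 in the frame of rail_top between -0.02 and 0.02 m and x of beaker2 in the frame of rail_top between -0.165 and 0.165 m and z of beaker3 in the frame of rail_top between -0.005 and 0.006 m and y of beaker3 in the frame of rail_top between -0.02 and 0.02 m and x of beaker3 in the frame of rail_top between -0.165 and 0.165 m and z of beaker4 in the frame of rail_top between -0.005 and 0.006 m and y of beaker4 in the frame of rail_top between -0.02 and 0.02 m and x of beaker4 in the frame of rail_top between -0.165 and 0.165 m); the robot touches nothing.
It fails at once if a paper tub is knocked more than 50 mm from its place (distance of any of tub_a, tub_b, tub_c from where it was at the start of the episode above 0.05 m).
Of beaker3, beaker4 only 1 to 2 are there at a start; the rules pass over those that are not, and their reading is None.
Of truffle1, truffle2, truffle3, truffle4, truffle5, truffle6 only 4 to 6 are there at a start; the rules pass over those that are not, and their reading is None.
At some moment in a run one of pan, paddle may be knocked a few centimetres aside while the robot is not near it.
It also fails if it takes over 200 s, if anything falls off the work surface, if the arm or the gripper's body presses on something with over 40 N, if the wrist force passes 120 N, or if a joint passes its speed limit or range.

### The arm

A 6-joint arm with a two-finger parallel gripper is mounted at the origin on the work surface. World frame = base frame: x ahead of the robot, y to its left, z up, the work surface at z = 0. Lengths are in m, angles in rad, forces in N, time in s.
With the tool pointing down it reaches from about 0.35 to 0.875 m from the base axis. Payload 4.2 kg.
Tool frame: the origin (TCP) lies between the finger pads; the fingertips stand 14 mm ahead of it and the grasp point (between the pads) lies 5 mm behind it; z points along the fingers, y is the line along which they close (so a half turn about z gives the same grasp; the last joint's range is limited). The gripper opens to 85 mm and grips with 20 to 120 N. Pads are 22 mm wide; open, the fingers measure 114 mm over their backs; the gripper's body (76 mm by 85 mm) begins 54 mm behind the grasp point. The pads swing forward as they close: fully open they stand 13 mm farther back than shut.
Start: joints at [1.59, 0.385, 0.008, 0, -1.194, -0.259], TCP at [0.148, 0.607, 0.245] pointing down, gripper open.
Joint ranges: [-3.14, 3.14], [-1.21, 2.06], [-1.07, 1.41], [-3.16, 2.05], [-2.99, -0.16], [-3.1, 3.1]. Speed limits (rad/s): [2.79, 2.79, 3.14, 3.14, 3.14, 3.14].

### API

Orientations are given as a unit quaternion [x, y, z, w].
In Python, from workcell import robot, cams, workorder gives the robot as it stands. The module is installed in compiled form; this text tells all that it offers.
- The arm moves only by the tool move_arm, never from a script. Its argument "plan" is a list of rows, each an object with "delta_pos": the shift along the tool's x, y, z scaled (see below), a list of three; "angular": the turn, a rotation vector about the tool's x, y, z scaled (see below), a list of three. A call has 1 to 12 rows; each row shifts and turns the commanded pose from where the row before left it, along the tool's axes as they then stand; what a row does not reach is not made up. The controller multiplies each number of a shift by 0.04 m and each number of a turn by 90 degrees. A row lasts 1/10 s, in which the tool goes at most 50 mm and 8.59 degrees, less where a joint would pass 70% of its speed; a pose out of reach is approached as far as the arm can. A call with a number of a shift or a turn outside -1 to 1 is refused whole. A call with a gripper value outside its range is refused whole. "gripper" is the opening, from -1 (shut) to 1 (fully open), set as the call begins (left out, the last holds). The fingers move at their own pace and stop on an object; "squeeze" is the grip in N (left out, the last holds). Time passes only in rows, so rows that do not move let the fingers close. It gives the time, the measured TCP pose, the force, the opening and the grip force at its end, in the units of the state.
- robot.get_state(): the state, without advancing time (a new reading comes with each control period).
- cams.capture(name): name is "scene" or "top" or "wrist"; returns the picture (384x512x3 uint8, red, green, blue); there is no depth.
- cams.camera_info(name): a dict with "fx", "fy", "cx", "cy" (pixels), "R" (3x3) and "t" (3): a world point X has camera coordinates R X + t. Camera axes: x right, y down, z forward; pixel columns grow to the right and rows downward; lengths in m; the calibration is good to about 2 mm. A picture is of the moment at which its call begins: read the wrist's pose just before it. camera_info takes no time and is no camera call; for the wrist camera it gives the pose at the moment of the call.
- workorder.close_job(): hands the job in; it is judged then, once.
The state is a dict: "clock": time; "qpos": joint angles; "joint_vel": joint speeds; "effort": joint torques, N m; "tcp_pos": TCP position; "orientation": TCP orientation; "contact_force": force on the tool from outside, world axes, zero at the start; "wrist_torque": the same for the moment, N m; "opening": finger opening in m; "grasp_force": force on a finger pad.
Only numpy, scipy, OpenCV 4.12 (cv2) and the standard library are available. Lean on these libraries where they do the work, as an engineer would, in place of code of your own. Each camera call takes 0.05 s, during which the arm holds its last target. There are 200 camera calls.

## Working session

There is one attempt and no reset: what is moved stays moved. The work goes in short steps, Python scripts to look and compute and a tool call to move; the robot and the scene stay as the last step left them, time stands still between calls to the robot, and variables do not carry over. Pictures are saved under pics/ and viewed, at most 14 in all, crops included, and the job is handed in when it is done.

Besides the shell and the picture viewer there is one more tool, called after ">>>" as name(argument=value, ...) on one line, values as JSON. move_arm: Moves the arm, as the interface text tells. Its arguments: {"type":"object","properties":{"plan":{"type":"array","items":{"type":"object","properties":{"delta_pos":{"type":"array","items":{"type":"number","minimum":-1,"maximum":1}},"angular":{"type":"array","items":{"type":"number","minimum":-1,"maximum":1}}}}},"gripper":{"type":"number"},"squeeze":{"type":"number"}},"required":["plan"]}

```bash
mkdir -p pics; ls; python3 - <<'E'
from workcell import robot,cams
import cv2,numpy as np
print(robot.get_state())
for n in ("scene","top","wrist"):
    i=cams.camera_info(n); print(n,i)
    cv2.imwrite(f"pics/{n}0.png",cams.capture(n)[:,:,::-1])
E
```

```text
pics
{'clock': 0.0, 'qpos': array([ 1.58959579e+00,  3.85552833e-01,  6.64823084e-03, -4.71051312e-04,
       -1.19399734e+00, -2.58590383e-01]), 'joint_vel': array([-0.00030647, -0.00039733, -0.00058202,  0.00114974, -0.0004894 ,
       -0.00141767]), 'effort': array([ 3.44057644e-04, -3.92283154e+01,  1.88396269e+01,  4.18603912e+00,
       -4.68648796e-03,  4.55677224e-06]), 'tcp_pos': array([0.14829895, 0.60659442, 0.24423671]), 'orientation': array([ 9.92810175e-01, -1.19694615e-01, -7.12580430e-05,  1.07296202e-03]), 'contact_force': array([-0.22902814,  0.33811482, -0.87347738]), 'wrist_torque': array([-0.01315133,  0.00209879, -0.01522685]), 'grasp_force': 0.0, 'opening': 0.08511764270874213}
scene {'fx': 495.064968226121, 'fy': 495.064968226121, 'cx': 252.51877479039644, 'cy': 186.87961934863455, 'R': array([[-0.83493789,  0.55026088, -0.00957524],
       [ 0.37485492,  0.55587496, -0.74194798],
       [-0.40294231, -0.62306981, -0.67038907]]), 't': array([ 0.4270975 , -0.10267721,  1.6486799 ])}
top {'fx': 443.2075101159663, 'fy': 443.2075101159663, 'cx': 252.57468039992324, 'cy': 187.08407030246758, 'R': array([[-0.02490235, -0.99968304,  0.00370088],
       [-0.99841495,  0.02468352, -0.05057968],
       [ 0.0504723 , -0.00495456, -0.99871317]]), 't': array([-0.03881637,  0.50255084,  1.32388265])}
wrist {'fx': 317.00588901375096, 'fy': 317.00588901375096, 'cx': 253.60736398045995, 'cy': 194.22679963654977, 'R': array([[-0.23717044, -0.97146593,  0.00203288],
       [-0.9373367 ,  0.22938705,  0.26226225],
       [-0.25524516,  0.06029536, -0.9649945 ]]), 't': array([ 0.62391775, -0.03475413,  0.37761794])}
```

View pics/top0.png

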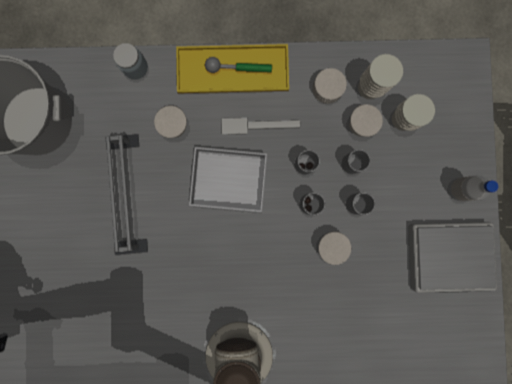

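View pics/scene0.png

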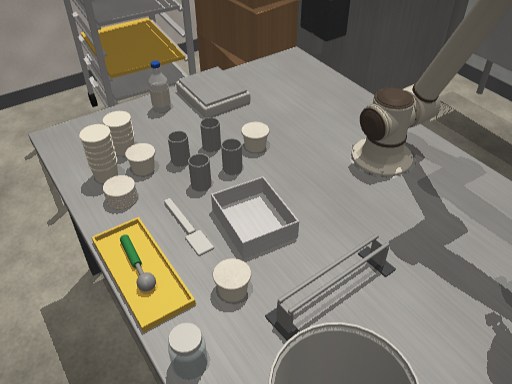

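The top view shows four beakers: filled at (307,162) and (313,203), empty at (358,161) and (363,204). The pan is at (228,179), the paddle at (260,126), and the rail runs from (117,135) to (124,250).

```bash
cat > h.py <<'E'
import numpy as np,cv2
from workcell import robot,cams
from scipy.spatial.transform import Rotation as Ro
def ray(i,u,v,z):
    "pixel -> world point on plane height z"
    d=i["R"].T@np.array([(u-i["cx"])/i["fx"],(v-i["cy"])/i["fy"],1]); c=-i["R"].T@i["t"]
    return c+d*(z-c[2])/d[2]
def proj(i,X):
    p=i["R"]@np.array(X)+i["t"]; return np.array([i["fx"]*p[0]/p[2]+i["cx"],i["fy"]*p[1]/p[2]+i["cy"]])
def grab(n,f=None):
    i=cams.camera_info(n); im=np.ascontiguousarray(cams.capture(n)[:,:,::-1])
    if f: cv2.imwrite("pics/"+f,im)
    return i,im
E
python3 - <<'E'
from h import *
i=cams.camera_info("top")
for n,p,z in [("b1",(307,162),.1),("b2",(313,203),.1),("b3",(358,161),.1),("b4",(363,204),.1),("pan",(228,179),.065),("railA",(117,135),.09),("railB",(124,250),.09),("paddleblade",(235,126),0.008),("handleEnd",(299,125),.014),("tubc",(335,248),.068),("tuba",(170,122),.068),("tubb",(331,85),.068),("tub4",(366,120),.068)]:
    print(n,ray(i,*p,z).round(3))
im=cv2.imread("pics/top0.png")[100:270,95:395]
im=cv2.convertScaleAbs(im,alpha=1.8)
cv2.imwrite("pics/c.png",cv2.resize(im,(800,453),interpolation=cv2.INTER_CUBIC))
E
```

```text
b1 [ 0.564 -0.206  0.1  ]
b2 [ 0.448 -0.22   0.1  ]
b3 [ 0.564 -0.351  0.1  ]
b4 [ 0.442 -0.361  0.1  ]
pan [0.524 0.02  0.065]
railA [0.656 0.332 0.09 ]
railB [0.329 0.316 0.09 ]
paddleblade [ 0.689 -0.002  0.008]
handleEnd [ 0.687 -0.197  0.014]
tubc [ 0.318 -0.283  0.068]
tuba [0.694 0.185 0.068]
tubb [ 0.792 -0.288  0.068]
tub4 [ 0.686 -0.387  0.068]
```

View pics/c.png

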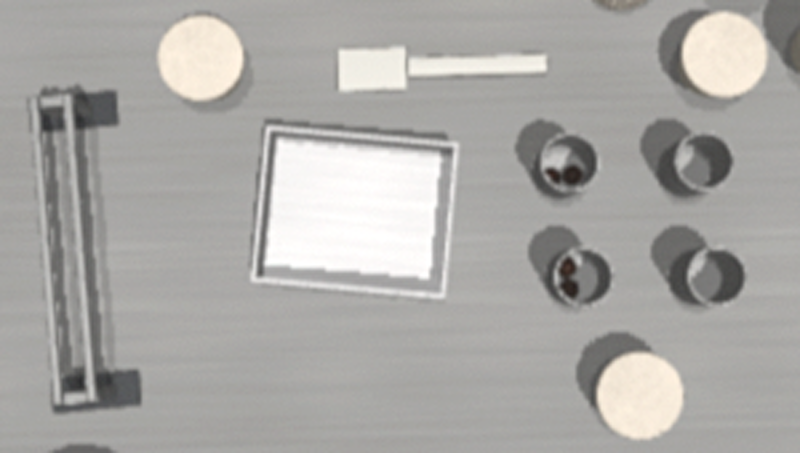

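View pics/wrist0.png

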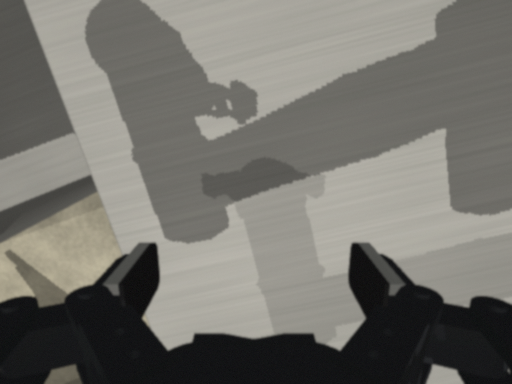

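The crop confirms two truffles in each of b1 and b2, with b3 and b4 empty. Pan corners in the crop are (266,122), (459,142), (445,298) and (251,281). Next I'll work out the camera mounting and a first move that also gives kinematic data.

```bash
cat >> h.py <<'E'
import json,os
def log():
    s=robot.get_state(); L=json.load(open("log.json")) if os.path.exists("log.json") else []
    L.append([list(s["qpos"]),list(s["tcp_pos"]),list(s["orientation"])]); json.dump(L,open("log.json","w")); return s
def go(p,Rt=None,quiet=False):
    "print shift in tool axes (units 0.04) and turn (units 90deg) from the present pose to p,Rt"
    s=log(); R0=Ro.from_quat(s["orientation"]); Rt=Rt or R0
    d=R0.inv().apply(np.array(p)-s["tcp_pos"])/.04; w=(R0.inv()*Rt).as_rotvec()/(np.pi/2)
    print("shift(start axes)",d.round(2),"rows>=",np.abs(d).max().round(1),"| shift(end axes)",Rt.inv().apply(np.array(p)-s["tcp_pos"]).round(4)/.04,"| turn",w.round(3),"rows>=",(np.linalg.norm(w)*90/8.59).round(1))
E
python3 - <<'E'
from h import *
i=cams.camera_info("wrist"); s=log(); R=Ro.from_quat(s["orientation"])
c=-i["R"].T@i["t"]; print("cam in tool",R.inv().apply(c-s["tcp_pos"]).round(3),"cam axis in tool",R.inv().apply(i["R"][2]).round(3))
down=Ro.from_matrix(np.array([[1,0,0],[0,-1,0],[0,0,-1.]]).T)
go([.40,-.20,.33],down)
i=cams.camera_info("top")
f=lambda x,y,z:ray(i,95+x/2.667,100+y/2.667,z).round(4)
for n,x,y in [("b1",568,164),("b2",580,276),("b3",702,162),("b4",714,276)]: print(n,f(x,y,.1))
P=[f(x,y,.065) for x,y in [(266,122),(459,142),(445,298),(251,281)]]; print("pan",np.mean(P,0),[np.linalg.norm(P[k]-P[k-1]).round(3) for k in range(4)],P)
E
```

```text
cam in tool [ 0.065  0.    -0.128] cam axis in tool [-0.262  0.     0.965]
shift(start axes) [10.9  18.1  -2.11] rows>= 18.1 | shift(end axes) [ 6.2925 20.1675 -2.1375] | turn [ 0.001  0.    -0.153] rows>= 1.6
b1 [ 0.5656 -0.2093  0.1   ]
b2 [ 0.4466 -0.2183  0.1   ]
b3 [ 0.5643 -0.3516  0.1   ]
b4 [ 0.4431 -0.3598  0.1   ]
pan [0.524225 0.019075 0.065   ] [np.float64(0.174), np.float64(0.212), np.float64(0.171), np.float64(0.211)] [array([0.6234, 0.1143, 0.065 ]), array([ 0.5963, -0.0957,  0.065 ]), array([ 0.4268, -0.076 ,  0.065 ]), array([0.4504, 0.1337, 0.065 ])]
```

>>> move_arm(plan=[{"delta_pos": [0,0.5,-1],"angular": [0,0,-0.08]},{"delta_pos": [0,0.5,-1],"angular": [0,0,-0.073]},{"delta_pos": [0.2,1,0]},{"delta_pos": [0.2,1,0]},{"delta_pos": [0.2,1,0]},{"delta_pos": [0.4,1,0]},{"delta_pos": [0.5,1,0]},{"delta_pos": [0.5,1,0]},{"delta_pos": [0.5,1,0]},{"delta_pos": [0.5,1,0]},{"delta_pos": [0.5,1,0]},{"delta_pos": [0.5,1,0]}], gripper=1, squeeze=50)

```text
schema error: expected keys delta_pos, angular
```

```bash
python3 -c "
from h import *
s=log();print(s['qpos'].round(3),s['tcp_pos'],s['orientation'].round(3))"
```

```text
[ 1.59   0.385  0.007 -0.    -1.194 -0.259] [0.14833231 0.60673255 0.24448538] [ 0.993 -0.12  -0.     0.001]
```

>>> move_arm(plan=[{"delta_pos": [0.3,1,0]},{"delta_pos": [0.3,1,0]},{"delta_pos": [0.3,1,0]},{"delta_pos": [0.3,1,0]},{"delta_pos": [0.3,1,0]},{"delta_pos": [0.3,1,0]},{"delta_pos": [0.3,1,0]},{"delta_pos": [0,1,0]},{"delta_pos": [0,0,0]}])

```text
schema error: expected keys delta_pos, angular
```

```bash
python3 -c "
from h import *
s=log();print(s['qpos'].round(3),s['tcp_pos'],s['orientation'].round(3))
grab('wrist','w1.png')"
```

```text
[ 1.59   0.385  0.007 -0.    -1.194 -0.259] [0.14833231 0.60673255 0.24448538] [ 0.993 -0.12  -0.     0.001]
```

View pics/w1.png

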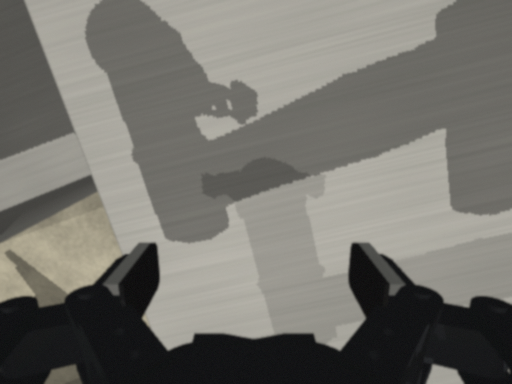

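Both moves were refused, so the picture is unchanged. Both keys are required in every row.

>>> move_arm(plan=[{"delta_pos": [0,0.5,-1],"angular": [0,0,-0.08]},{"delta_pos": [0,0.5,-1],"angular": [0,0,-0.073]},{"delta_pos": [0.2,1,0],"angular": [0,0,0]},{"delta_pos": [0.2,1,0],"angular": [0,0,0]},{"delta_pos": [0.2,1,0],"angular": [0,0,0]},{"delta_pos": [0.4,1,0],"angular": [0,0,0]},{"delta_pos": [0.5,1,0],"angular": [0,0,0]},{"delta_pos": [0.5,1,0],"angular": [0,0,0]},{"delta_pos": [0.5,1,0],"angular": [0,0,0]},{"delta_pos": [0.5,1,0],"angular": [0,0,0]},{"delta_pos": [0.5,1,0],"angular": [0,0,0]},{"delta_pos": [0.5,1,0],"angular": [0,0,0]}], gripper=1, squeeze=50)

```text
clock: 1.4
tcp_pos: [0.3017, 0.166, 0.3255]
orientation: [1.0, 0.001, 0.0, -0.001]
contact_force: [2.2, 0.8, -0.3]
opening: 0.0848
grasp_force: 0.0
```

```bash
python3 -c "
from h import *
s=log();print(s['qpos'].round(3),s['tcp_pos'],s['orientation'].round(3))"
```

```text
[ 0.986 -0.184 -0.44  -0.    -1.314  0.587] [0.30169933 0.1660485  0.32554644] [ 1.     0.001  0.    -0.001]
```

>>> move_arm(plan=[{"delta_pos": [0.3,1,0],"angular": [0,0,0]},{"delta_pos": [0.3,1,0],"angular": [0,0,0]},{"delta_pos": [0.3,1,0],"angular": [0,0,0]},{"delta_pos": [0.3,1,0],"angular": [0,0,0]},{"delta_pos": [0.3,1,0],"angular": [0,0,0]},{"delta_pos": [0.3,1,0],"angular": [0,0,0]},{"delta_pos": [0.3,1,0],"angular": [0,0,0]},{"delta_pos": [0,1,0],"angular": [0,0,0]},{"delta_pos": [0,0,0],"angular": [0,0,0]}])

```text
clock: 2.3
tcp_pos: [0.3853, -0.1555, 0.3247]
orientation: [1.0, -0.003, -0.001, 0.0]
contact_force: [0.2, -0.3, -0.4]
opening: 0.0855
grasp_force: 0.0
```

```bash
python3 -c "
from h import *
s=log();print(s['qpos'].round(3),s['tcp_pos'],s['orientation'].round(3))
grab('wrist','w2.png')"
```

```text
[ 0.011 -0.038 -0.318  0.    -1.292  1.553] [ 0.38534329 -0.15551479  0.32470201] [ 1.    -0.003 -0.001  0.   ]
```

View pics/w2.png

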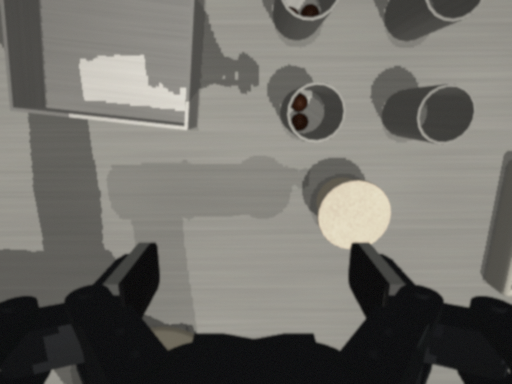

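The wrist view shows the b2 rim centre at about (317,112) with two truffles, the b4 rim at (446,113), and tub_c at (354,214).

```bash
python3 - <<'E'
from h import *
i=cams.camera_info("wrist")
print("b2",ray(i,317,112,.1),"b4",ray(i,446,113,.1),"tubc",ray(i,354,214,.068), "pan corner",ray(i,189,129,.065))
im=cv2.imread("pics/w2.png",0)
c=cv2.HoughCircles(cv2.GaussianBlur(im,(3,3),0),cv2.HOUGH_GRADIENT,1.2,60,param1=80,param2=18,minRadius=22,maxRadius=36)
for u,v,r in c[0]: print(u,v,r,ray(i,u,v,.1).round(3), (r*(np.linalg.norm(i['R']@ray(i,u,v,.1)+i['t']))/i['fx']).round(4))
E
```

```text
b2 [ 0.44588332 -0.22226368  0.1       ] b4 [ 0.44425115 -0.36129223  0.1       ] tubc [ 0.31887894 -0.28191595  0.068     ] pan corner [ 0.4262931  -0.07640076  0.065     ]
352.2 215.40001 34.0 [ 0.328 -0.269  0.1  ] 0.0419
316.2 112.200005 26.92 [ 0.446 -0.221  0.1  ] 0.0305
441.00003 109.8 31.36 [ 0.448 -0.355  0.1  ] 0.0402
297.0 15.000001 25.0 [ 0.54  -0.198  0.1  ] 0.0289
373.80002 279.0 25.84 [ 0.244 -0.303  0.1  ] 0.0354
407.40002 13.8 26.56 [ 0.54  -0.308  0.1  ] 0.0331
130.20001 277.80002 28.720001 [0.247 0.    0.1  ] 0.0394
150.6 90.600006 35.32 [ 0.469 -0.045  0.1  ] 0.0412
77.4 84.600006 34.0 [0.475 0.031 0.1  ] 0.0428
```

>>> move_arm(plan=[{"delta_pos": [0,0.2,0],"angular": [0,0.083,0]},{"delta_pos": [0,0.2,0],"angular": [0,0.083,0]},{"delta_pos": [0,0.3,0],"angular": [0,0.083,0]},{"delta_pos": [0,0.3,0],"angular": [0,0.083,0]},{"delta_pos": [0,0.3,0],"angular": [0,0.083,0]},{"delta_pos": [0,0.3,0],"angular": [0,0.083,0]},{"delta_pos": [0,0,0],"angular": [0,0,0]}])

```text
clock: 3.05
tcp_pos: [0.3838, -0.2134, 0.3239]
orientation: [0.929, -0.001, 0.371, -0.003]
contact_force: [-0.3, -1.1, 0.2]
opening: 0.0858
grasp_force: 0.0
```

```bash
python3 -c "
from h import *
s=log();print(s['qpos'].round(3),s['tcp_pos'],s['orientation'].round(3))"
```

```text
[-0.307 -0.256 -0.541 -0.393 -0.587  2.125] [ 0.38380904 -0.21335932  0.32390199] [ 0.929 -0.001  0.371 -0.003]
```

```bash
cat > kin.py <<'E'
from h import *
from scipy.optimize import least_squares
ax=lambda a,t:Ro.from_rotvec(np.array(a)*t)
X,Y,Z=np.eye(3)
S=[1,1]
def fk(q,k):
    a1,d1,L2,a3,L3,ws,ww,Lt,s4,s6=k
    R=ax(Z,q[0]); p=R.apply([a1,ws,d1]); R=R*ax(Y,q[1]); p=p+R.apply([0,0,L2])
    R=R*ax(Y,-q[2]); p=p+R.apply([L3,0,a3]); R=R*ax(X,s4*q[3])*ax(Y,-q[4]); p=p+R.apply([Lt,ww,0])
    R=R*ax(X,s6*q[5])
    return p,R
E
python3 - <<'E'
from kin import *
L=json.load(open("log.json"))
for s4 in (1,-1):
  for s6 in (1,-1):
    for hyp in (0,1):
      def f(v):
        k=list(v[:5])+[v[5]*(1-hyp),v[5]*hyp,v[6],s4,s6]; e=[]
        for q,p,o in L: e+=list(fk(q,k)[0]-p)
        return np.array(e+list(1e-3*(v-[0,.2,.41,0,.43,-.15,.3])))
      r=least_squares(f,[0,.2,.41,0,.43,-.15,.3])
      k=list(r.x[:5])+[r.x[5]*(1-hyp),r.x[5]*hyp,r.x[6],s4,s6]
      # tool rotation consistency: R_fk^-1 * R_meas constant
      C=[(fk(q,k)[1].inv()*Ro.from_quat(o)) for q,p,o in L]
      print(s4,s6,hyp,r.cost, r.x.round(4), [(C[0].inv()*c).magnitude().round(3) for c in C], np.round(C[0].as_matrix(),2).tolist())
E
```

```text
Traceback (most recent call last):
AttributeError: 'float' object has no attribute 'round'
```

```bash
python3 - <<'E'
from kin import *
L=json.load(open("log.json"))
for s4 in (1,-1):
  for s6 in (1,-1):
    for hyp in (0,1):
      def f(v):
        k=list(v[:5])+[v[5]*(1-hyp),v[5]*hyp,v[6],s4,s6]; e=[]
        for q,p,o in L: e+=list(fk(q,k)[0]-p)
        return np.array(e+list(1e-3*(v-[0,.2,.41,0,.43,-.15,.3])))
      r=least_squares(f,[0,.2,.41,0,.43,-.15,.3])
      k=list(r.x[:5])+[r.x[5]*(1-hyp),r.x[5]*hyp,r.x[6],s4,s6]
      C=[(fk(q,k)[1].inv()*Ro.from_quat(o)) for q,p,o in L]
      print(s4,s6,hyp,"%.2e"%r.cost, r.x.round(4), [round(float((C[0].inv()*c).magnitude()),3) for c in C][2:], np.round(C[0].as_matrix(),2).tolist())
E
```

```text
1 1 0 1.94e-03 [-0.5732 -4.0979 -0.5513  4.9133 -0.4626 -0.153  -0.1185] [0.0, 0.0, 1.691, 2.66, 2.205] [[0.0, -0.0, 1.0], [-0.87, 0.49, 0.0], [-0.49, -0.87, 0.0]]
1 1 1 9.08e-04 [-0.5564 -4.7715 -0.7217  5.6205 -0.6928 -0.1575 -0.2066] [0.0, 0.0, 1.691, 2.66, 2.205] [[0.0, -0.0, 1.0], [-0.87, 0.49, 0.0], [-0.49, -0.87, 0.0]]
1 -1 0 1.94e-03 [-0.5732 -4.0979 -0.5513  4.9133 -0.4626 -0.153  -0.1185] [0.0, 0.0, 0.001, 0.001, 0.786] [[0.0, -0.0, 1.0], [-1.0, 0.0, 0.0], [-0.0, -1.0, -0.0]]
1 -1 1 9.08e-04 [-0.5564 -4.7715 -0.7217  5.6205 -0.6928 -0.1575 -0.2066] [0.0, 0.0, 0.001, 0.001, 0.786] [[0.0, -0.0, 1.0], [-1.0, 0.0, 0.0], [-0.0, -1.0, -0.0]]
-1 1 0 9.41e-04 [ 0.0176 -0.5194  0.393   0.7135  0.1888 -0.1553  0.1946] [0.0, 0.0, 1.691, 2.661, 1.517] [[0.0, 0.0, 1.0], [-0.87, 0.49, 0.0], [-0.49, -0.87, 0.0]]
-1 1 1 1.30e-08 [ 0.      0.1606  0.5649 -0.      0.4218 -0.1598  0.2837] [0.0, 0.0, 1.691, 2.661, 1.517] [[0.0, 0.0, 1.0], [-0.87, 0.49, 0.0], [-0.49, -0.87, 0.0]]
-1 -1 0 9.41e-04 [ 0.0176 -0.5194  0.393   0.7135  0.1888 -0.1553  0.1946] [0.0, 0.0, 0.0, 0.0, 0.0] [[0.0, 0.0, 1.0], [-1.0, 0.0, 0.0], [0.0, -1.0, 0.0]]
-1 -1 1 1.30e-08 [ 0.      0.1606  0.5649 -0.      0.4218 -0.1598  0.2837] [0.0, 0.0, 0.0, 0.0, 0.0] [[0.0, 0.0, 1.0], [-1.0, 0.0, 0.0], [0.0, -1.0, 0.0]]
```

The model fits to a fraction of a millimetre, with the 0.16 m offset sitting at the wrist. I'll add IK path checks for the grasp, pour and placing poses.

```bash
cat >> kin.py <<'E'
K=[0,.1606,.5649,0,.4218,0,-.1598,.2837,-1,-1]
C=Ro.from_matrix([[0,0,1],[-1,0,0],[0,-1,0]])
LO=np.array([-3.14,-1.21,-1.07,-3.16,-2.99,-3.1]);HI=np.array([3.14,2.06,1.41,2.05,-.16,3.1])
def ik(p,R,q0):
    def f(q):
        a,B=fk(q,K); return np.r_[(a-p)*5,((B*C).inv()*R).as_rotvec()]
    r=least_squares(f,np.clip(q0,LO+1e-3,HI-1e-3),bounds=(LO,HI)); return r.x,np.abs(r.fun).max()
def frame(az,el,roll=0):
    "tool z pointing at azimuth az, elevation el (deg); tool x upward side at roll 0; closing line level"
    a,e=np.radians([az,el]); z=np.array([np.cos(a)*np.cos(e),np.sin(a)*np.cos(e),np.sin(e)])
    y=np.cross(z,[0,0,1]); y=y/np.linalg.norm(y); y=-y if 0 else y
    # x up: y = z cross x
    x=np.cross(y,z); R=Ro.from_matrix(np.c_[x,y,z]) if np.dot(x,[0,0,1])>0 else Ro.from_matrix(np.c_[-x,-y,z])
    return R*Ro.from_rotvec([0,0,np.radians(roll)])
def path(p1,R1,q,n=20,start=None):
    "linear path from fk(q) to p1,R1; returns end q, worst ik error, joint extremes"
    p0,B=fk(q,K); R0=B*C; w=(R0.inv()*R1).as_rotvec(); E=0; Q=[]
    for t in np.linspace(0,1,n+1)[1:]:
        q,e=ik(p0+(np.array(p1)-p0)*t,R0*Ro.from_rotvec(w*t),q); E=max(E,e); Q.append(q)
    return q,E,np.array(Q)
E
python3 - <<'E'
from kin import *
s=robot.get_state(); q=s["qpos"]
print(frame(0,-44).as_matrix().round(2).tolist(), Ro.from_quat(s["orientation"]).as_matrix().round(2).tolist())
R=frame(0,-44)
q,e,Q=path([.373,-.221,.143],R,q); print("pre",q.round(2),e)
qg,e,Q=path([.451,-.221,.065],R,q); print("grasp",qg.round(2),e)
for az in (0,30,45,60,90,-30,-45,-60):
  for el in (0,-15):
   for sg in (1,-1):
    q,e1,_=path([.45,-.22,.30],R,qg,8)
    q,e2,_=path([.50,-.02,.30],frame(az,el),q,12)
    E=0
    for r in range(15,181,15):
        q,e,_=path([.50,-.02,.30],frame(az,el,sg*r),q,2); E=max(E,e)
        if e>.01: break
    print(az,el,sg,round(e1,3),round(e2,3),r,round(E,3),q.round(2))
E
cat >/dev/null
```

```text
[[0.69, 0.0, 0.72], [0.0, -1.0, 0.0], [0.72, 0.0, -0.69]] [[0.73, -0.0, 0.69], [-0.0, -1.0, 0.0], [0.69, -0.01, -0.73]]
pre [-0.63  0.06 -0.62 -1.1  -0.47  3.1 ] 0.03266082912802819
grasp [-0.5   0.29 -0.52 -1.18 -0.33  3.1 ] 0.11708570406215366
0 0 1 0.0 0.345 15 0.311 [-0.29 -0.19 -0.57 -1.74 -0.34  3.1 ]
0 0 -1 0.0 0.345 15 0.337 [-0.06 -0.21 -0.54 -1.31 -0.16  3.1 ]
0 -15 1 0.0 0.119 15 0.098 [-0.21 -0.17 -0.57 -1.72 -0.22  3.1 ]
0 -15 -1 0.0 0.119 15 0.137 [-0.05 -0.17 -0.54 -1.29 -0.16  3.1 ]
30 0 1 0.0 0.369 15 0.249 [-0.53  0.   -0.45 -1.54 -1.01  3.1 ]
30 0 -1 0.0 0.369 15 0.469 [-0.09 -0.18 -0.48 -1.16 -0.41  3.1 ]
30 -15 1 0.0 0.187 15 0.091 [-0.45 -0.02 -0.44 -1.44 -0.9   3.1 ]
30 -15 -1 0.0 0.187 15 0.269 [-0.11 -0.14 -0.45 -1.08 -0.51  3.1 ]
45 0 1 0.0 0.357 15 0.22 [-0.56  0.14 -0.33 -1.45 -1.29  3.1 ]
45 0 -1 0.0 0.357 15 0.517 [-0.25 -0.08 -0.35 -1.14 -0.82  3.1 ]
45 -15 1 0.0 0.223 15 0.103 [-0.48  0.09 -0.32 -1.33 -1.17  3.1 ]
45 -15 -1 0.0 0.223 15 0.349 [-0.19 -0.06 -0.33 -1.01 -0.81  3.1 ]
60 0 1 0.0 0.375 15 0.245 [-0.55  0.27 -0.19 -1.39 -1.54  3.1 ]
60 0 -1 0
[... 544 characters left out ...]
-0.18 -0.21 -0.55 -1.49 -0.16  3.1 ]
-30 -15 1 0.0 0.411 15 0.304 [-0.3  -0.18 -0.61 -1.96 -0.16  3.1 ]
-30 -15 -1 0.0 0.411 15 0.5 [-0.18 -0.17 -0.55 -1.51 -0.16  3.1 ]
-45 0 1 0.0 0.581 15 0.518 [-0.36 -0.23 -0.63 -2.02 -0.16  3.1 ]
-45 0 -1 0.0 0.581 15 0.732 [-0.24 -0.21 -0.56 -1.58 -0.16  3.1 ]
-45 -15 1 0.0 0.582 15 0.456 [-0.36 -0.19 -0.64 -2.08 -0.16  3.1 ]
-45 -15 -1 0.0 0.582 15 0.681 [-0.24 -0.18 -0.57 -1.63 -0.16  3.1 ]
-60 0 1 0.0 0.749 15 0.623 [-0.41 -0.24 -0.66 -2.12 -0.16  3.1 ]
-60 0 -1 0.0 0.749 15 0.912 [-0.3  -0.21 -0.58 -1.69 -0.16  3.1 ]
-60 -15 1 0.0 0.183 120 0.09 [ 0.62  0.19 -0.92  1.3  -1.32 -3.1 ]
-60 -15 -1 0.0 0.183 180 0.0 [ 0.6   0.22 -0.98  1.4  -1.35  1.94]
```

```bash
cat > s.py <<'E'
from kin import *
rng=np.random.default_rng(0)
seeds=[np.array([j1,.3,-.4,j4,-1,j6]) for j1 in(-.3,.6) for j4 in(-1.5,0,1.2) for j6 in(-2,0,2)]
def sols(p,R):
    o=[]
    for s in seeds:
        q,e=ik(p,R,s)
        if e<1e-3 and not any(np.abs(q-x).max()<.1 for x in o): o.append(q)
    return o
def marg(q): return np.minimum(q-LO,HI-q).min()
if __name__=="__main__":
  off=.007
  for flip in (0,180):
    for n,c,azs in [("b2",(.446,-.221,.07),range(-180,180,30)),("b1",(.565,-.208,.07),range(-180,180,30)),("railfar",(.61,.33,.16),(-20,0,20,160,180,200)),("rail2",(.53,.326,.16),(-20,0,20,160,180,200))]:
      for az in azs:
        R=frame(az,-44,flip); p=np.array(c)+off*R.as_matrix()[:,2]
        for q in sols(p,R):
          if marg(q)>.1: print(flip,n,az,q.round(2),round(marg(q),2))
E
python3 s.py
```

```text
0 b2 -180 [-0.09  0.74 -0.13  0.07 -1.5  -1.51] 0.94
0 b2 -150 [ 0.05  0.68 -0.37  0.35 -1.28 -1.33] 0.7
0 b2 -120 [ 0.13  0.58 -0.7   0.75 -1.   -1.29] 0.37
0 b2 -30 [-0.88  0.37 -0.85 -2.57 -0.48 -1.84] 0.22
0 b2 0 [-0.72  0.35 -0.55 -1.55 -0.49 -2.62] 0.33
0 b2 30 [-0.71  0.44 -0.39 -1.16 -0.83 -2.61] 0.49
0 b2 60 [-0.66  0.55 -0.21 -0.9  -1.15 -2.48] 0.62
0 b2 90 [-0.55  0.65 -0.05 -0.67 -1.41 -2.29] 0.81
0 b2 120 [-0.41  0.73  0.04 -0.44 -1.58 -2.05] 1.05
0 b2 150 [-0.25  0.76  0.02 -0.19 -1.61 -1.77] 1.09
0 b1 -180 [-0.06  0.89  0.23  0.05 -1.71 -1.52] 1.17
0 b1 -150 [ 0.06  0.82 -0.03  0.33 -1.47 -1.27] 1.04
0 b1 -120 [ 0.14  0.71 -0.37  0.67 -1.15 -1.15] 0.7
0 b1 -90 [ 0.07  0.58 -0.74  1.27 -0.85 -1.23] 0.33
0 b1 -30 [-0.66  0.46 -0.72 -2.9  -0.42 -1.7 ] 0.26
0 b1 0 [-0.48  0.43 -0.36 -1.46 -0.34 -2.91] 0.18
0 b1 30 [-0.53  0.51 -0.22 -1.15 -0.76 -2.81] 0.29
0 b1 60 [-0.52  0.63 -0.02 -0.91 -1.14 -2.65] 0.45
0 b1 90 [-0.45  0.75  0.19 -0.71 -1.47 -2.44] 0.66
0 b1 120 [-0.34  0.85  0.33 -0.49 -1.7  -2.18] 0.92
0 b1 150 [-0.2   0.9   0.36 -0.24 -1.8  -1.85] 1.05
0 railfar -20 
[... 1322 characters left out ...]
 -1.15 -0.76  0.34] 0.6
180 b1 60 [-0.52  0.63 -0.02 -0.91 -1.14  0.5 ] 0.98
180 b1 90 [-0.45  0.75  0.19 -0.71 -1.47  0.7 ] 1.22
180 b1 120 [-0.34  0.85  0.33 -0.49 -1.7   0.96] 1.08
180 b1 150 [-0.2   0.9   0.36 -0.24 -1.8   1.29] 1.05
180 railfar -20 [ 0.76  0.47 -0.66  1.56 -0.7   2.21] 0.41
180 railfar 160 [ 0.48  0.87  0.67 -0.6  -1.92  0.7 ] 0.74
180 railfar 180 [ 0.55  0.94  0.77 -0.45 -2.08  0.94] 0.64
180 railfar 200 [ 0.64  0.99  0.79 -0.25 -2.14  1.23] 0.62
180 rail2 -20 [ 0.87  0.39 -0.79  1.52 -0.74  2.12] 0.28
180 rail2 160 [ 0.52  0.74  0.41 -0.6  -1.78  0.74] 1.0
180 rail2 180 [ 0.6   0.81  0.48 -0.45 -1.92  0.96] 0.93
180 rail2 200 [ 0.69  0.84  0.49 -0.27 -1.98  1.22] 0.92
```

```bash
cat > p.py <<'E'
from s import *
def wp(c,R,off=.007): return np.array(c)+off*R.as_matrix()[:,2]
if __name__=="__main__":
  q0=np.array([-.06,.89,.23,.05,-1.71,-1.52]); G=frame(180,-44)
  for az in (180,150,120,90):
   for el in (-5,-15):
    for sg in (1,-1):
      for z in (.185,):
        q,e1,_=path(wp((.565,-.208,.25),G),G,q0,8)
        c=np.array([.524,.019,z])+.03*np.array([np.cos(np.radians(az)),np.sin(np.radians(az)),0])
        F=frame(az,el); q,e2,_=path(wp(c,F),F,q,12); E=0; m=9
        for r in range(15,181,15):
            F=frame(az,el,sg*r); q,e,_=path(wp(c,F),F,q,2); E=max(E,e); m=min(m,marg(q))
        print(az,el,sg,round(e1,3),round(e2,3),round(E,3),round(m,2),q.round(2))
E
python3 p.py
```

```text
180 -5 1 0.0 0.0 1.2 0.0 [ 0.39  1.07  0.04  0.41 -2.5  -3.1 ]
180 -5 -1 0.0 0.0 0.0 0.61 [ 0.22  0.92  0.27 -0.32 -2.38  1.31]
180 -15 1 0.0 0.0 1.329 0.0 [ 0.36  1.04  0.12  0.34 -2.45 -3.1 ]
180 -15 -1 0.0 0.0 0.0 0.74 [ 0.23  0.85  0.24 -0.28 -2.25  1.33]
150 -5 1 0.0 0.0 1.349 0.0 [ 0.38  1.18 -0.06  0.26 -2.74 -3.1 ]
150 -5 -1 0.0 0.0 0.0 0.66 [ 0.01  0.87  0.33 -0.78 -2.33  0.93]
150 -15 1 0.0 0.0 1.421 0.0 [ 0.35  1.17  0.02  0.25 -2.71 -3.1 ]
150 -15 -1 0.0 0.0 0.0 0.79 [ 0.03  0.81  0.29 -0.68 -2.2   0.97]
120 -5 1 0.0 0.0 1.327 0.0 [-0.61  1.43 -1.07 -1.74 -1.75 -3.1 ]
120 -5 -1 0.0 0.0 0.0 0.92 [-0.17  0.78  0.19 -1.06 -2.07  0.76]
120 -15 1 0.0 0.0 1.267 0.0 [-0.67  1.2  -1.07 -1.88 -1.56 -3.1 ]
120 -15 -1 0.0 0.0 0.0 0.98 [-0.14  0.71  0.17 -0.96 -1.96  0.76]
90 -5 1 0.0 0.0 1.033 0.0 [-0.51  1.59 -1.07 -1.72 -2.06 -3.1 ]
90 -5 -1 0.0 0.0 0.0 0.98 [-0.33  0.67 -0.04 -1.28 -1.76  0.76]
90 -15 1 0.0 0.0 1.039 0.0 [-0.62  1.43 -1.07 -1.85 -1.87 -3.1 ]
90 -15 -1 0.0 0.0 0.0 0.92 [-0.29  0.59 -0.05 -1.19 -1.64  0.7 ]
```

```bash
cat > go2.py <<'E'
from p import *
def rows(p,R,n,q=None,sh=None):
    "n equal rows in tool axes; each row: shift is applied in the axes at the row start, then turn"
    s=log(); q=s["qpos"] if q is None else q
    B=fk(q,K); print("model err",np.abs(fk(s["qpos"],K)[0]-s["tcp_pos"]).max().round(4))
    p0,R0=(s["tcp_pos"],Ro.from_quat(s["orientation"])); w=(R0.inv()*R).as_rotvec()
    step=(np.array(p)-p0)/n; T=[]
    for k in range(n):
        T.append((R0*Ro.from_rotvec(w*k/n)).inv().apply(step)/.04)
    qe,E,Q=path(p,R,q,n); print("err",round(E,4),"dq/s max",(np.abs(np.diff(np.vstack([q,Q]),axis=0)).max(0)*10).round(2),"marg",round(min(map(marg,Q)),2),"zmin",)
    print("turn/row",(w/n/(np.pi/2)).round(4)); 
    for t in T: print(t.round(2).tolist(),end=" ")
    print(); return qe
E
python3 - <<'E'
from go2 import *
G=frame(180,-44)
p=wp((.645,-.208,.30),G)
# first untilt + yaw at height, then
q=rows(p,G,24)
D=Ro.from_matrix(np.diag([-1.,1,-1]))
print("via down")
s=robot.get_state(); print((Ro.from_quat(s["orientation"]).inv()*D).as_rotvec(), (D.inv()*G).as_rotvec())
E
```

```text
model err 0.0
err 0.0 dq/s max [1.73 0.64 1.75 4.93 1.96 6.03] marg 0.01 zmin
turn/row [-0.0587  0.0003  0.0592]
[0.17, -0.01, 0.21] [0.17, -0.04, 0.2] [0.17, -0.07, 0.2] [0.16, -0.11, 0.19] [0.15, -0.14, 0.18] [0.13, -0.17, 0.16] [0.11, -0.19, 0.15] [0.09, -0.22, 0.13] [0.07, -0.23, 0.11] [0.05, -0.25, 0.09] [0.03, -0.26, 0.06] [0.0, -0.27, 0.04] [-0.02, -0.27, 0.01] [-0.05, -0.26, -0.01] [-0.07, -0.26, -0.03] [-0.09, -0.24, -0.06] [-0.12, -0.23, -0.08] [-0.14, -0.21, -0.1] [-0.15, -0.19, -0.12] [-0.17, -0.16, -0.13] [-0.18, -0.13, -0.15] [-0.19, -0.1, -0.16] [-0.2, -0.06, -0.17] [-0.21, -0.03, -0.17] 
via down
[-1.16316789  0.00925529  2.91520968] [-4.91604733e-17  8.02851456e-01  1.15814817e-16]
```

>>> move_arm(plan=[{"delta_pos": [0,0,0],"angular": [0,-0.0805,0]},{"delta_pos": [0,0,0],"angular": [0,-0.0805,0]},{"delta_pos": [0,0,0],"angular": [0,-0.0805,0]},{"delta_pos": [0,0,0],"angular": [0,-0.0805,0]},{"delta_pos": [0,0,0],"angular": [0,-0.0805,0]},{"delta_pos": [0,0,0],"angular": [0,-0.0805,0]},{"delta_pos": [0,0,0],"angular": [0,0,0.09]},{"delta_pos": [0,0,0],"angular": [0,0,0.09]},{"delta_pos": [0,0,0],"angular": [0,0,0.09]},{"delta_pos": [0,0,0],"angular": [0,0,0.09]},{"delta_pos": [0,0,0],"angular": [0,0,0.09]},{"delta_pos": [0,0,0],"angular": [0,0,0.09]}])

```text
clock: 4.25
tcp_pos: [0.3864, -0.2129, 0.3254]
orientation: [0.911, -0.412, -0.001, 0.001]
contact_force: [-1.0, 0.1, -0.5]
opening: 0.0853
grasp_force: 0.0
```

>>> move_arm(plan=[{"delta_pos": [0,0,0],"angular": [0,0,0.09]},{"delta_pos": [0,0,0],"angular": [0,0,0.09]},{"delta_pos": [0,0,0],"angular": [0,0,0.09]},{"delta_pos": [0,0,0],"angular": [0,0,0.09]},{"delta_pos": [0,0,0],"angular": [0,0,0.09]},{"delta_pos": [0,0,0],"angular": [0,0,0.09]},{"delta_pos": [0,0,0],"angular": [0,0,0.09]},{"delta_pos": [0,0,0],"angular": [0,0,0.09]},{"delta_pos": [0,0,0],"angular": [0,0,0.09]},{"delta_pos": [0,0,0],"angular": [0,0,0.09]},{"delta_pos": [0,0,0],"angular": [0,0,0.09]},{"delta_pos": [0,0,0],"angular": [0,0,0.09]}])

```text
clock: 5.45
tcp_pos: [0.3864, -0.2129, 0.3255]
orientation: [-0.293, 0.956, -0.0, -0.001]
contact_force: [-0.4, -0.1, 0.2]
opening: 0.0849
grasp_force: 0.0
```

>>> move_arm(plan=[{"delta_pos": [-0.8,0,0],"angular": [0,0,0.09]},{"delta_pos": [-0.8,0,0],"angular": [0,0,0.09]},{"delta_pos": [-0.8,0,0],"angular": [0,0,0.09]},{"delta_pos": [-0.8,0,0],"angular": [0,0,0.09]},{"delta_pos": [-0.8,0,0],"angular": [0,0,0]},{"delta_pos": [-0.8,0,0],"angular": [0,0,0]},{"delta_pos": [0,0,0],"angular": [0,0,0]}])

```text
clock: 6.15
tcp_pos: [0.5701, -0.1617, 0.3234]
orientation: [-0.018, 1.0, -0.0, -0.001]
contact_force: [-0.4, 0.2, -1.0]
opening: 0.0856
grasp_force: 0.0
```

```bash
python3 - <<'E'
from go2 import *
s=robot.get_state(); print(s["qpos"].round(2),s["tcp_pos"],Ro.from_quat(s["orientation"]).as_matrix().round(3).tolist())
i,im=grab("wrist","w3.png")
G=frame(180,-44); q=rows(wp((.645,-.208,.15),G),G,8)
E
```

```text
[-0.    0.29  0.06  0.   -1.35 -1.53] [ 0.57013049 -0.16167989  0.32339286] [[-0.999, -0.036, -0.003], [-0.036, 0.999, -0.001], [0.003, -0.001, -1.0]]
model err 0.0
err 0.0 dq/s max [0.09 0.9  0.83 0.08 0.92 0.04] marg 0.83 zmin
turn/row [-0.0011  0.0636  0.0027]
[-0.22, -0.15, 0.56] [-0.28, -0.15, 0.53] [-0.33, -0.15, 0.5] [-0.38, -0.15, 0.47] [-0.42, -0.15, 0.43] [-0.46, -0.15, 0.38] [-0.5, -0.15, 0.33] [-0.53, -0.15, 0.28]
```

View pics/w3.png

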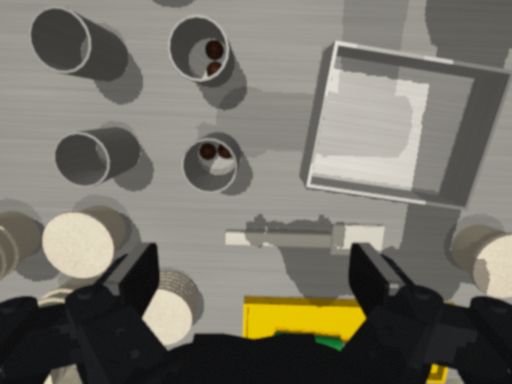

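The wrist view shows rim centres b1 (210,165), b2 (199,49), b3 (82,160) and b4 (61,41). The paddle runs from (226,238) to (384,237). The pan corners are (338,42), (508,72), (466,207) and (307,187).

```bash
python3 - <<'E'
from go2 import *
i=cams.camera_info("wrist")
for n,u,v in [("b1",210,165),("b2",199,49),("b3",82,160),("b4",61,41)]: print(n,ray(i,u,v,.1).round(4))
P=[ray(i,*a,.065) for a in [(338,42),(508,72),(466,207),(307,187)]]; print(np.mean(P,0).round(4),[np.linalg.norm(P[k]-P[k-1]).round(3) for k in range(4)])
print("paddle",ray(i,226,238,.007),ray(i,384,237,.004))
G=frame(180,-44); q=rows(wp((.645,-.208,.15),G),G,8)
E
```

```text
b1 [ 0.5636 -0.2107  0.1   ]
b2 [ 0.444  -0.2221  0.1   ]
b3 [ 0.5632 -0.3536  0.1   ]
b4 [ 0.4416 -0.3623  0.1   ]
[0.5202 0.0178 0.065 ] [np.float64(0.169), np.float64(0.199), np.float64(0.163), np.float64(0.206)]
paddle [ 0.69045903 -0.19885966  0.007     ] [0.6814417 0.0404784 0.004    ]
model err 0.0
err 0.0 dq/s max [0.09 0.9  0.83 0.08 0.92 0.04] marg 0.83 zmin
turn/row [-0.0011  0.0636  0.0027]
[-0.22, -0.15, 0.56] [-0.28, -0.15, 0.53] [-0.33, -0.15, 0.5] [-0.38, -0.15, 0.47] [-0.42, -0.15, 0.43] [-0.46, -0.15, 0.38] [-0.5, -0.15, 0.33] [-0.53, -0.15, 0.28]
```

>>> move_arm(plan=[{"delta_pos": [-0.22,-0.15,0.56],"angular": [0,0.064,0.003]},{"delta_pos": [-0.28,-0.15,0.53],"angular": [0,0.064,0.003]},{"delta_pos": [-0.33,-0.15,0.5],"angular": [0,0.064,0.003]},{"delta_pos": [-0.38,-0.15,0.47],"angular": [0,0.064,0.003]},{"delta_pos": [-0.42,-0.15,0.43],"angular": [0,0.064,0.003]},{"delta_pos": [-0.46,-0.15,0.38],"angular": [0,0.064,0.003]},{"delta_pos": [-0.5,-0.15,0.33],"angular": [0,0.064,0.003]},{"delta_pos": [-0.53,-0.15,0.28],"angular": [0,0.064,0.003]},{"delta_pos": [0,0,0],"angular": [0,0,0]}])

```text
clock: 7.1
tcp_pos: [0.6369, -0.2089, 0.1328]
orientation: [0.002, 0.916, -0.005, -0.402]
contact_force: [-1.3, 0.7, -4.6]
opening: 0.0854
grasp_force: 0.0
```

```bash
python3 - <<'E'
from go2 import *
s=robot.get_state(); print(s["qpos"].round(2),s["tcp_pos"],Ro.from_quat(s["orientation"]).as_matrix().round(3).tolist())
G=frame(180,-44); q=rows(wp((.567,-.207,.07),G),G,4)
E
```

```text
[-0.06  0.97  0.56  0.05 -1.99 -1.52] [ 0.63693167 -0.20886231  0.13283399] [[-0.677, -0.0, -0.736], [0.008, 1.0, -0.008], [0.736, -0.011, -0.677]]
model err 0.0
err 0.0 dq/s max [0.02 0.24 0.92 0.03 0.74 0.01] marg 0.94 zmin
turn/row [-0.0012 -0.0039 -0.0012]
[0.01, 0.02, 0.63] [0.01, 0.02, 0.63] [0.01, 0.01, 0.63] [0.02, 0.01, 0.63]
```

>>> move_arm(plan=[{"delta_pos": [0.01,0,0.64],"angular": [0,0,0]},{"delta_pos": [0.01,0,0.64],"angular": [0,0,0]},{"delta_pos": [0.01,0,0.64],"angular": [0,0,0]},{"delta_pos": [0.02,0,0.64],"angular": [0,0,0]},{"delta_pos": [0,0,0],"angular": [0,0,0]}])

```text
clock: 7.6
tcp_pos: [0.5607, -0.2104, 0.0783]
orientation: [0.002, 0.92, -0.006, -0.393]
contact_force: [-0.3, 0.4, 0.6]
opening: 0.0852
grasp_force: 0.0
```

>>> move_arm(plan=[{"delta_pos": [0,0,0],"angular": [0,0,0]},{"delta_pos": [0,0,0],"angular": [0,0,0]},{"delta_pos": [0,0,0],"angular": [0,0,0]},{"delta_pos": [0,0,0],"angular": [0,0,0]},{"delta_pos": [0,0,0],"angular": [0,0,0]},{"delta_pos": [0,0,0],"angular": [0,0,0]}], gripper=-1, squeeze=50)

```text
clock: 8.2
tcp_pos: [0.565, -0.2115, 0.0799]
orientation: [0.002, 0.921, -0.006, -0.39]
contact_force: [2.0, 1.5, 6.9]
opening: 0.0637
grasp_force: 54.2
```

```bash
python3 - <<'E'
from go2 import *
s=robot.get_state(); print(s["qpos"].round(2),s["tcp_pos"],Ro.from_quat(s["orientation"]).as_matrix().round(3).tolist())
grab("scene","s1.png")
G=Ro.from_quat(s["orientation"]); q=rows(s["tcp_pos"]+[0,0,.2],G,5)
F=frame(180,-5)
p=wp((.494,.019,.185),F); p0=s["tcp_pos"]+[0,0,.2]
print("F shift",(p-p0), (G.inv()*F).as_rotvec()/np.pi*2)
E
```

```text
[-0.06  0.88  0.25  0.06 -1.73 -1.53] [ 0.56503309 -0.21150408  0.07990298] [[-0.696, -0.002, -0.718], [0.008, 1.0, -0.011], [0.718, -0.013, -0.696]]
model err 0.0
err 0.0 dq/s max [0.   0.4  0.54 0.03 0.77 0.06] marg 0.9 zmin
turn/row [ 0. -0.  0.]
[0.72, -0.01, -0.7] [0.72, -0.01, -0.7] [0.72, -0.01, -0.7] [0.72, -0.01, -0.7] [0.72, -0.01, -0.7] 
F shift [-0.07800645  0.23050408 -0.09551307] [-0.00487759  0.43429527 -0.00716405]
```

View pics/s1.png

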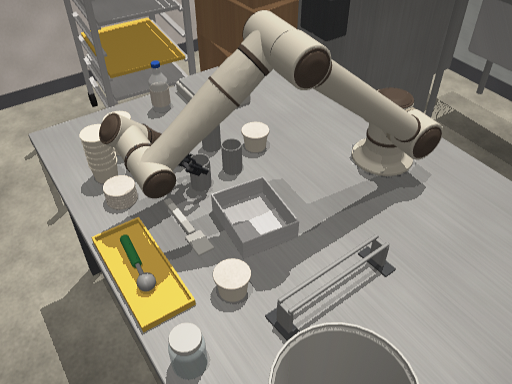

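b1 is gripped at 63.7 mm opening, and the scene shows the arm clear of the tubs and stacks. Lifting, then moving over the pan.

>>> move_arm(plan=[{"delta_pos": [0.4,0,-0.4],"angular": [0,0,0]},{"delta_pos": [0.7,0,-0.7],"angular": [0,0,0]},{"delta_pos": [0.7,0,-0.7],"angular": [0,0,0]},{"delta_pos": [0.7,0,-0.7],"angular": [0,0,0]},{"delta_pos": [0.7,0,-0.7],"angular": [0,0,0]},{"delta_pos": [0,0.4,0],"angular": [0,0,0]},{"delta_pos": [0,0.8,0],"angular": [0,0,0]},{"delta_pos": [0,0.8,0],"angular": [0,0,0]},{"delta_pos": [0,0.8,0],"angular": [0,0,0]},{"delta_pos": [0,0.8,0],"angular": [0,0,0]},{"delta_pos": [0,0.8,0],"angular": [0,0,0]},{"delta_pos": [0,0.4,0],"angular": [0,0,0]}])

```text
clock: 9.45
tcp_pos: [0.5671, -0.0142, 0.2552]
orientation: [0.001, 0.92, -0.005, -0.391]
contact_force: [-0.3, -0.0, -1.1]
opening: 0.0633
grasp_force: 55.1
```

```bash
python3 - <<'E'
from go2 import *
s=robot.get_state(); print(s["qpos"].round(2),s["tcp_pos"],s["grasp_force"])
F=frame(180,-5); q=rows(wp((.494,.019,.195),F),F,8)
# pan moved? check later from top view
i,im=grab("top","t1.png")
E
```

```text
[ 0.19  0.69  0.39 -0.15 -2.07 -1.78] [ 0.56705288 -0.01417601  0.25522226] 55.11005859822035
model err 0.0
err 0.0 dq/s max [0.05 0.28 0.24 0.24 0.52 0.08] marg 0.6 zmin
turn/row [-0.0006  0.0542 -0.0007]
[0.04, 0.11, 0.31] [0.01, 0.11, 0.31] [-0.02, 0.11, 0.31] [-0.04, 0.11, 0.31] [-0.07, 0.11, 0.31] [-0.09, 0.1, 0.3] [-0.12, 0.1, 0.29] [-0.14, 0.1, 0.28]
```

>>> move_arm(plan=[{"delta_pos": [0.04,0.11,0.32],"angular": [0,0.055,0]},{"delta_pos": [0.01,0.11,0.32],"angular": [0,0.055,0]},{"delta_pos": [-0.02,0.11,0.32],"angular": [0,0.055,0]},{"delta_pos": [-0.04,0.11,0.32],"angular": [0,0.055,0]},{"delta_pos": [-0.07,0.11,0.32],"angular": [0,0.055,0]},{"delta_pos": [-0.09,0.11,0.3],"angular": [0,0.055,0]},{"delta_pos": [-0.12,0.11,0.3],"angular": [0,0.055,0]},{"delta_pos": [-0.14,0.1,0.28],"angular": [0,0.055,0]},{"delta_pos": [0,0,0],"angular": [0,0,0]}])

```text
clock: 10.4
tcp_pos: [0.4831, 0.017, 0.191]
orientation: [0.004, 0.731, -0.004, -0.683]
contact_force: [-0.7, -0.3, -2.3]
opening: 0.0632
grasp_force: 55.1
```

>>> move_arm(plan=[{"delta_pos": [0,0,0],"angular": [0,0,-0.09]},{"delta_pos": [0,0,0],"angular": [0,0,-0.09]},{"delta_pos": [0,0,0],"angular": [0,0,-0.09]},{"delta_pos": [0,0,0],"angular": [0,0,-0.09]},{"delta_pos": [0,0,0],"angular": [0,0,-0.09]},{"delta_pos": [0,0,0],"angular": [0,0,-0.09]},{"delta_pos": [0,0,0],"angular": [0,0,-0.09]},{"delta_pos": [0,0,0],"angular": [0,0,-0.09]},{"delta_pos": [0,0,0],"angular": [0,0,-0.09]}])

```text
clock: 11.3
tcp_pos: [0.4852, 0.0163, 0.1951]
orientation: [-0.435, 0.592, 0.401, -0.547]
contact_force: [0.1, 0.3, -1.5]
opening: 0.0635
grasp_force: 55.2
```

```bash
python3 - <<'E'
from go2 import *
s=robot.get_state(); print(s["qpos"].round(2),s["tcp_pos"],Ro.from_quat(s["orientation"]).as_matrix().round(3).tolist())
a=cv2.imread("pics/t1.png"); i,b=grab("top","t2.png")
d=cv2.absdiff(cv2.imread("pics/top0.png"),b).max(2)
E
```

```text
[ 0.22  0.9   0.27 -0.32 -2.4  -0.56] [0.48517068 0.01628672 0.19506061] [[-0.023, -0.078, -0.997], [-0.954, 0.3, -0.001], [0.299, 0.951, -0.081]]
```

View pics/t2.png

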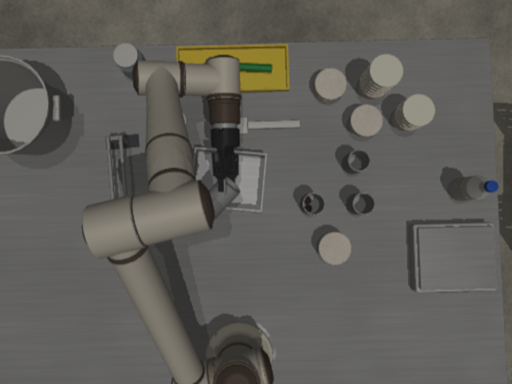

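The beaker is at (228,192) over the pan, mouth turning toward -y and still slightly up. I'll continue the roll, easing 25 mm toward +y.

>>> move_arm(plan=[{"delta_pos": [-0.3,0.1,0],"angular": [0,0,-0.09]},{"delta_pos": [-0.3,0.05,0],"angular": [0,0,-0.09]},{"delta_pos": [0,0,0],"angular": [0,0,-0.09]},{"delta_pos": [0,0,0],"angular": [0,0,-0.09]},{"delta_pos": [0,0,0],"angular": [0,0,-0.09]},{"delta_pos": [0,0,0],"angular": [0,0,-0.09]},{"delta_pos": [0,0,0],"angular": [0,0,-0.09]},{"delta_pos": [0,0,0],"angular": [0,0,-0.09]},{"delta_pos": [0,0,0],"angular": [0,0,-0.09]},{"delta_pos": [0,0,0],"angular": [0,0,-0.09]},{"delta_pos": [0,0,0],"angular": [0,0,-0.09]},{"delta_pos": [0,0,0],"angular": [0,0,-0.09]}])

```text
clock: 12.55
tcp_pos: [0.4849, 0.0412, 0.1951]
orientation: [0.732, -0.066, -0.676, 0.062]
contact_force: [0.3, -0.8, -0.7]
opening: 0.0633
grasp_force: 55.2
```

>>> move_arm(plan=[{"delta_pos": [0,0,0],"angular": [0,0,0]},{"delta_pos": [0,0,0],"angular": [0,0,0]},{"delta_pos": [0,0,0],"angular": [0,0,0]},{"delta_pos": [0,0,0],"angular": [0,0,0]},{"delta_pos": [0,0,0],"angular": [0,0,0]},{"delta_pos": [0,0,0],"angular": [0,0,0]}])

```text
clock: 13.15
tcp_pos: [0.4842, 0.0417, 0.1944]
orientation: [0.73, -0.067, -0.677, 0.063]
contact_force: [-0.3, -0.4, -1.5]
opening: 0.0633
grasp_force: 55.2
```

```bash
python3 - <<'E'
from go2 import *
s=robot.get_state(); print(s["qpos"].round(2),s["tcp_pos"],Ro.from_quat(s["orientation"]).as_matrix().round(3).tolist(),s["contact_force"])
i,a=grab("wrist"); i,b=grab("scene"); 
cv2.imwrite("pics/w4.png",np.hstack([a[:, :384],cv2.resize(b[150:300,150:350],(400,300))[:, :] if 0 else cv2.resize(b[150:342,150:350],(400,384))]))
E
```

```text
[ 0.25  0.91  0.28 -0.37 -2.41  1.08] [0.48417291 0.04166399 0.19440346] [[0.074, -0.012, -0.997], [-0.184, -0.983, -0.001], [-0.98, 0.183, -0.075]] [-0.27476518 -0.40785573 -1.47298909]
```

View pics/w4.png

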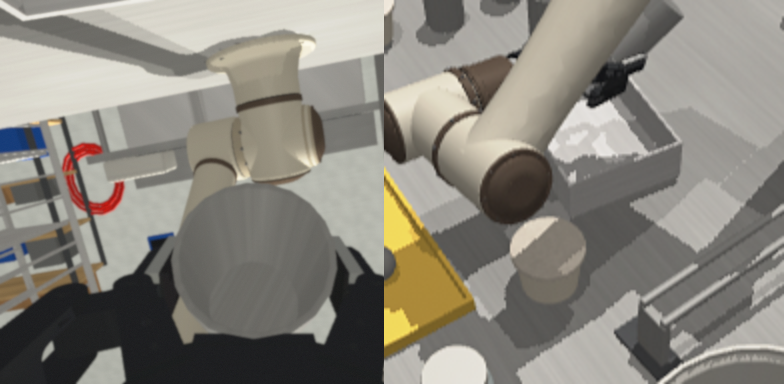

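The wrist view looks into the beaker and shows it empty. Rolling back, then heading for the near rail slot.

>>> move_arm(plan=[{"delta_pos": [0,0,0],"angular": [0,0,0.09]},{"delta_pos": [0,0,0],"angular": [0,0,0.09]},{"delta_pos": [0,0,0],"angular": [0,0,0.09]},{"delta_pos": [0,0,0],"angular": [0,0,0.09]},{"delta_pos": [0,0,0],"angular": [0,0,0.09]},{"delta_pos": [0,0,0],"angular": [0,0,0.09]},{"delta_pos": [0,0,0],"angular": [0,0,0.09]},{"delta_pos": [0,0,0],"angular": [0,0,0.09]},{"delta_pos": [0,0,0],"angular": [0,0,0.09]},{"delta_pos": [0,0,0],"angular": [0,0,0.09]},{"delta_pos": [0,0,0],"angular": [0,0,0.09]},{"delta_pos": [0,0,0],"angular": [0,0,0.09]}])

```text
clock: 14.45
tcp_pos: [0.4842, 0.0417, 0.1944]
orientation: [-0.431, 0.593, 0.399, -0.551]
contact_force: [0.1, 0.4, -0.8]
opening: 0.0631
grasp_force: 55.2
```

>>> move_arm(plan=[{"delta_pos": [0,0,0],"angular": [0,0,0.09]},{"delta_pos": [0,0,0],"angular": [0,0,0.09]},{"delta_pos": [0,0,0],"angular": [0,0,0.09]},{"delta_pos": [0,0,0],"angular": [0,0,0.09]},{"delta_pos": [0,0,0],"angular": [0,0,0.09]},{"delta_pos": [0,0,0],"angular": [0,0,0.09]},{"delta_pos": [0,0,0],"angular": [0,0,0.09]},{"delta_pos": [0,0,0],"angular": [0,0,0.09]},{"delta_pos": [0,0,0],"angular": [0,0,0.09]},{"delta_pos": [0,0,0],"angular": [0,0,0]}])

```text
clock: 15.45
tcp_pos: [0.4842, 0.0417, 0.1944]
orientation: [0.004, 0.733, -0.004, -0.68]
contact_force: [0.3, 0.5, -1.5]
opening: 0.0631
grasp_force: 55.2
```

```bash
python3 - <<'E'
from go2 import *
i=cams.camera_info("top")
f=lambda x,y,z:ray(i,95+x/2.667,100+y/2.667,z)
A=f(53,97,.09);B=f(76,401,.09); print("rail",A,B,(A+B)/2,np.linalg.norm(A-B),np.degrees(np.arctan2(*(A-B)[[1,0]])))
Rg=Ro.from_matrix([[-0.696,-0.002,-0.718],[0.008,1.0,-0.011],[0.718,-0.013,-0.696]])
base=Rg.inv().apply(np.array([.5645,-.2105,0])-[.565,-.2115,.0799]); print("base in tool",base.round(4))
json.dump([Rg.as_quat().tolist(),base.tolist()],open("b1.json","w"))
m=(A+B)/2; u=(A-B)/np.linalg.norm(A-B); Rr=Ro.from_rotvec([0,0,np.arctan2(u[1],u[0])])*Rg
s1=m-.12*u; print("slot1",s1)
p=s1+[0,0,.14]-Rr.apply(base); print(p)
q=rows(p,Rr,12)
E
```

```text
rail [0.65216105 0.33848606 0.09      ] [0.32804371 0.31719803 0.09      ] [0.49010238 0.32784205 0.09      ] 0.32481568116376774 3.7577906189005765
base in tool [-0.057   0.0021  0.056 ]
slot1 [0.37036038 0.31997739 0.09      ]
[0.37092484 0.31901231 0.3099    ]
model err 0.0
err 0.0 dq/s max [0.49 0.45 0.14 0.24 0.36 0.44] marg 0.62 zmin
turn/row [ 0.0034 -0.0369 -0.0014]
[0.26, 0.58, 0.22] [0.27, 0.58, 0.2] [0.28, 0.58, 0.18] [0.29, 0.58, 0.16] [0.3, 0.58, 0.14] [0.31, 0.58, 0.12] [0.31, 0.58, 0.1] [0.32, 0.59, 0.08] [0.32, 0.59, 0.05] [0.32, 0.59, 0.03] [0.32, 0.59, 0.01] [0.32, 0.59, -0.01]
```

>>> move_arm(plan=[{"delta_pos": [0.26,0.58,0.22],"angular": [0.003,-0.037,-0.0015]},{"delta_pos": [0.27,0.58,0.2],"angular": [0.003,-0.037,-0.0015]},{"delta_pos": [0.28,0.58,0.18],"angular": [0.003,-0.037,-0.0015]},{"delta_pos": [0.29,0.58,0.16],"angular": [0.003,-0.037,-0.0015]},{"delta_pos": [0.3,0.58,0.14],"angular": [0.003,-0.037,-0.0015]},{"delta_pos": [0.31,0.58,0.12],"angular": [0.003,-0.037,-0.0015]},{"delta_pos": [0.31,0.58,0.1],"angular": [0.003,-0.037,-0.0015]},{"delta_pos": [0.32,0.59,0.08],"angular": [0.003,-0.037,-0.0015]},{"delta_pos": [0.32,0.59,0.05],"angular": [0.003,-0.037,-0.0015]},{"delta_pos": [0.32,0.59,0.03],"angular": [0.003,-0.037,-0.0015]},{"delta_pos": [0.32,0.59,0.01],"angular": [0.003,-0.037,-0.0015]},{"delta_pos": [0,0,0],"angular": [0,0,0]}])

```text
clock: 16.65
tcp_pos: [0.379, 0.2987, 0.3033]
orientation: [-0.029, 0.91, -0.014, -0.412]
contact_force: [0.0, -0.7, -0.7]
opening: 0.0635
grasp_force: 55.2
```

```bash
python3 - <<'E'
from go2 import *
s=robot.get_state(); print(s["tcp_pos"],Ro.from_quat(s["orientation"]).as_matrix().round(3).tolist())
i,a=grab("wrist"); 
j,b=grab("top"); 
cv2.imwrite("pics/t3raw.png",b)
cv2.imwrite("pics/w5.png",np.vstack([cv2.resize(a,(400,300)),cv2.resize(b[110:260,90:290],(400,300))]))
for x in (.37,.45,.53,.61): print(proj(i,[x,.32,.09]))
E
```

```text
[0.37897508 0.29873037 0.3033311 ] [[-0.658, -0.064, -0.75], [-0.042, 0.998, -0.049], [0.752, -0.001, -0.66]]
[275.01725875 334.10712131]
[272.51942128 432.09819016]
[269.07983067 567.03457621]
[264.04216024 764.66421235]
```

View pics/w5.png

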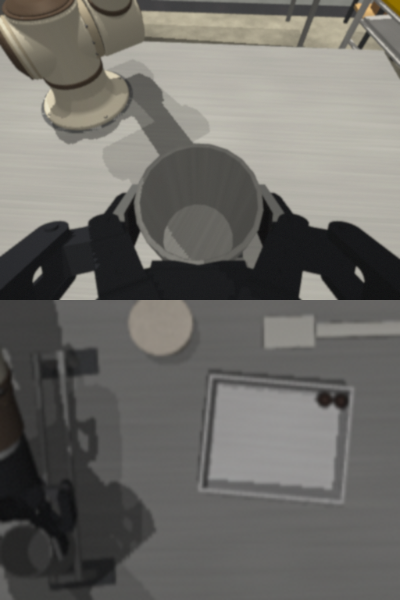

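The truffles sit in the pan's far right corner at about (325,400) and (341,400) in the lower half, and the beaker is empty. I'll pin down the rail's bars from the first top picture.

```bash
python3 - <<'E'
from go2 import *
i=cams.camera_info("top"); g=cv2.imread("pics/top0.png",0).astype(float)
M=[]
for r in range(150,238,8):
    p=g[r-1:r+2,100:142].mean(0); 
    print(r,p.astype(int).tolist()) if r in(150,190,230) else None
E
```

```text
150 [90, 90, 90, 91, 91, 89, 86, 91, 97, 84, 64, 72, 60, 52, 59, 79, 78, 74, 75, 79, 93, 102, 88, 66, 58, 56, 65, 84, 83, 79, 79, 81, 90, 92, 92, 92, 92, 92, 92, 92, 91, 92]
190 [92, 91, 91, 91, 91, 92, 92, 91, 92, 91, 92, 100, 90, 65, 79, 67, 58, 65, 89, 93, 84, 80, 78, 90, 101, 92, 64, 57, 59, 67, 87, 86, 82, 82, 84, 91, 95, 94, 95, 94, 94, 94]
230 [92, 92, 91, 92, 92, 92, 92, 91, 92, 92, 92, 91, 91, 90, 101, 102, 75, 71, 63, 58, 59, 71, 87, 83, 80, 80, 89, 103, 101, 69, 57, 58, 67, 88, 89, 83, 80, 84, 92, 95, 94, 94]
```

```bash
cat > place.py <<'E'
from go2 import *
i=cams.camera_info("top")
a,b=ray(i,114.2,150,.09),ray(i,120.6,230,.09); u=(a-b)/np.linalg.norm(a-b)
# ends (outer) rows ~136 and 250 give the middle along the rail
M=(ray(i,113.0,136.4,.09)+ray(i,122.2,250.4,.09))/2; M=b+u*np.dot(M-b,u)
yaw=np.arctan2(u[1],u[0])
E
python3 - <<'E'
from place import *
print("rail mid",M,np.degrees(yaw),"old center pts",[ray(i,c,190,.09).round(4) for c in(110.9,124.0)])
Rg,base=json.load(open("b1.json")); Rg=Ro.from_quat(Rg)
s1=M-.118*u; Rr=Ro.from_rotvec([0,0,yaw])*Rg
p=s1+[0,0,.03]-Rr.apply(base); print("slot",s1,p); rows(p,Rr,6)
rows(p-[0,0,.03],Rr,6)
E
```

```text
rail mid [0.49012372 0.33213278 0.09      ] 4.013780955658455 old center pts [array([0.4992, 0.3512, 0.09  ]), array([0.4983, 0.314 , 0.09  ])]
slot [0.37241315 0.3238732  0.09      ] [0.37298192 0.32291065 0.1999    ]
model err 0.0
err 0.0 dq/s max [0.1  0.15 0.23 0.1  0.4  0.13] marg 0.85 zmin
turn/row [ 0.0015 -0.0059 -0.0002]
[-0.3, 0.11, 0.29] [-0.3, 0.11, 0.29] [-0.3, 0.11, 0.3] [-0.3, 0.12, 0.3] [-0.29, 0.12, 0.3] [-0.29, 0.12, 0.3] 
model err 0.0
err 0.0 dq/s max [0.1  0.21 0.3  0.12 0.5  0.19] marg 0.85 zmin
turn/row [ 0.0015 -0.0059 -0.0002]
[-0.4, 0.11, 0.37] [-0.39, 0.11, 0.38] [-0.39, 0.12, 0.38] [-0.39, 0.12, 0.38] [-0.38, 0.12, 0.39] [-0.38, 0.12, 0.39]
```

>>> move_arm(plan=[{"delta_pos": [-0.3,0.1,0.29],"angular": [0.0015,-0.006,0]},{"delta_pos": [-0.3,0.1,0.29],"angular": [0.0015,-0.006,0]},{"delta_pos": [-0.3,0.1,0.3],"angular": [0.0015,-0.006,0]},{"delta_pos": [-0.3,0.11,0.3],"angular": [0.0015,-0.006,0]},{"delta_pos": [-0.29,0.11,0.3],"angular": [0.0015,-0.006,0]},{"delta_pos": [-0.29,0.11,0.3],"angular": [0.0015,-0.006,0]},{"delta_pos": [0,0,0],"angular": [0,0,0]}])

```text
clock: 17.45
tcp_pos: [0.373, 0.3189, 0.1966]
orientation: [-0.027, 0.919, -0.023, -0.392]
contact_force: [-0.2, -0.5, -1.8]
opening: 0.0632
grasp_force: 55.1
```

```bash
python3 - <<'E'
from place import *
Rg,base=json.load(open("b1.json")); Rg=Ro.from_quat(Rg)
s1=M-.118*u-[0,.0015,0]; Rr=Ro.from_rotvec([0,0,yaw])*Rg
s=robot.get_state(); R=Ro.from_quat(s["orientation"])
print(s["tcp_pos"],"base now",s["tcp_pos"]+R.apply(base),"target",s1,"tilt",np.degrees(np.arccos((R*Rg.inv()).as_matrix()[2,2])))
rows(s1+[0,0,.001]-Rr.apply(base),Rr,4)
grab("scene","s2.png")
a=cv2.imread("pics/s2.png"); cv2.imwrite("pics/s2c.png",cv2.resize(a[200:340,250:420],(680,560),interpolation=cv2.INTER_CUBIC))
E
```

```text
[0.37298913 0.31892077 0.19657084] base now [0.37196975 0.3192642  0.11667026] target [0.37241315 0.3223732  0.09      ] tilt 0.5525501111198206
model err 0.0
err 0.0 dq/s max [0.01 0.07 0.06 0.01 0.13 0.07] marg 0.91 zmin
turn/row [-0.0003 -0.001  -0.0014]
[-0.12, 0.02, 0.11] [-0.12, 0.02, 0.11] [-0.12, 0.02, 0.11] [-0.12, 0.02, 0.11]
```

View pics/s2c.png

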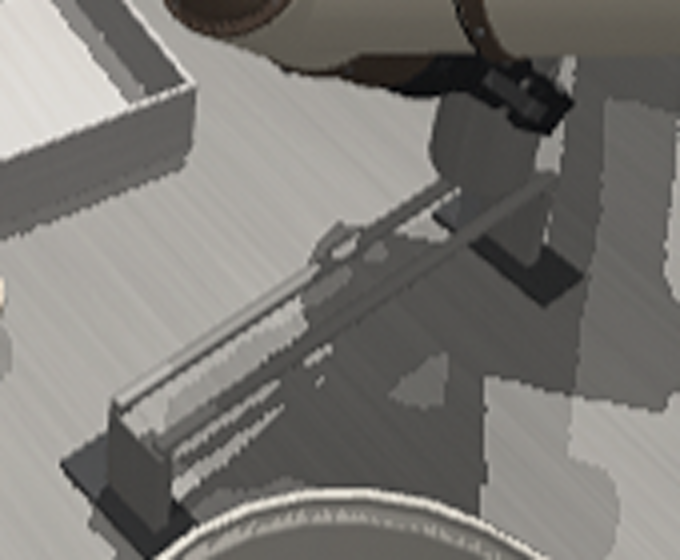

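```bash
python3 - <<'E'
from place import *
j=cams.camera_info("scene")
f=lambda X:((proj(j,X)-[250,200])*4).round(0)
v=np.array([-u[1],u[0],0])
for n,t in (("far",.16),("mid",0),("slot",-.118),("near",-.16)):
    print(n,f(M+t*u+.023*v),f(M+t*u-.023*v))
print("base",f([.372,.3193,.117]),"top",f([.372,.3193,.217]))
E
```

```text
far [166. 447.] [113. 392.]
mid [372. 305.] [317. 256.]
slot [508. 210.] [453. 166.]
near [554. 179.] [498. 136.]
base [482. 154.] top [508.  39.]
```

The crop's front bar runs (165,450) to (550,180), matching the predicted rail to about a pixel. Lowering now.

>>> move_arm(plan=[{"delta_pos": [-0.12,0.02,0.11],"angular": [0,0,0]},{"delta_pos": [-0.12,0.02,0.11],"angular": [0,0,0]},{"delta_pos": [-0.12,0.02,0.11],"angular": [0,0,0]},{"delta_pos": [-0.09,0.02,0.09],"angular": [0,0,0]},{"delta_pos": [0,0,0],"angular": [0,0,0]}])

```text
clock: 18.0
tcp_pos: [0.3739, 0.3229, 0.174]
orientation: [-0.028, 0.92, -0.021, -0.39]
contact_force: [0.5, -0.5, -0.8]
opening: 0.0629
grasp_force: 55.2
```

```bash
cat > st.py <<'E'
from place import *
import sys
def st(fn,tgt):
    Rg,base=json.load(open(fn)); Rg=Ro.from_quat(Rg)
    s=robot.get_state(); R=Ro.from_quat(s["orientation"])
    print("base",(s["tcp_pos"]+R.apply(base)).round(4),"target",tgt.round(4),"force",s["contact_force"].round(1),"tilt",np.degrees(np.arccos((R*Rg.inv()).as_matrix()[2,2])).round(2))
    rows(tgt-(Ro.from_rotvec([0,0,yaw])*Rg).apply(base),Ro.from_rotvec([0,0,yaw])*Rg,2)
E
python3 -c "
from st import *
st('b1.json',M-.118*u-[0,.0015,0])"
```

```text
base [0.3733 0.3235 0.0941] target [0.3724 0.3224 0.09  ] force [ 0.5 -0.5 -0.8] tilt 0.27
model err 0.0
err 0.0 dq/s max [0.   0.01 0.04 0.01 0.05 0.06] marg 0.92 zmin
turn/row [-0.     -0.0003 -0.002 ]
[-0.03, -0.02, 0.05] [-0.03, -0.02, 0.05]
```

>>> move_arm(plan=[{"delta_pos": [-0.03,-0.01,0.03],"angular": [0,0,0]},{"delta_pos": [-0.03,0,0.03],"angular": [0,0,0]},{"delta_pos": [-0.03,0,0.03],"angular": [0,0,0]},{"delta_pos": [0,0,0],"angular": [0,0,0]},{"delta_pos": [0,0,0],"angular": [0,0,0]}])

```text
clock: 18.5
tcp_pos: [0.3743, 0.3226, 0.1699]
orientation: [-0.028, 0.921, -0.021, -0.389]
contact_force: [-0.0, -0.8, 0.4]
opening: 0.0636
grasp_force: 55.3
```

>>> move_arm(plan=[{"delta_pos": [-0.03,0,0.03],"angular": [0,0,0]},{"delta_pos": [0,0,0],"angular": [0,0,0]}])

```text
clock: 18.7
tcp_pos: [0.3744, 0.3226, 0.1698]
orientation: [-0.029, 0.921, -0.021, -0.389]
contact_force: [-0.2, 0.5, 6.4]
opening: 0.0634
grasp_force: 55.8
```

>>> move_arm(plan=[{"delta_pos": [0,0,0],"angular": [0,0,0]},{"delta_pos": [0,0,0],"angular": [0,0,0]},{"delta_pos": [0,0,0],"angular": [0,0,0]},{"delta_pos": [0,0,0],"angular": [0,0,0]},{"delta_pos": [0,0,0],"angular": [0,0,0]}], gripper=1)

```text
clock: 19.2
tcp_pos: [0.3741, 0.3225, 0.1678]
orientation: [-0.028, 0.92, -0.021, -0.389]
contact_force: [1.0, 0.1, -0.1]
opening: 0.0853
grasp_force: 0.0
```

>>> move_arm(plan=[{"delta_pos": [0,0,-0.3],"angular": [0,0,0]},{"delta_pos": [0,0,-0.6],"angular": [0,0,0]},{"delta_pos": [0,0,-0.8],"angular": [0,0,0]},{"delta_pos": [0,0,-0.8],"angular": [0,0,0]},{"delta_pos": [0,0,-0.8],"angular": [0,0,0]},{"delta_pos": [0,0,-0.8],"angular": [0,0,0]},{"delta_pos": [0,0,0],"angular": [0,0,0]}])

```text
clock: 19.9
tcp_pos: [0.4948, 0.3323, 0.2848]
orientation: [-0.028, 0.922, -0.019, -0.386]
contact_force: [-0.1, -0.1, 0.1]
opening: 0.0853
grasp_force: 0.0
```

```bash
python3 - <<'E'
from place import *
s=robot.get_state(); print(s["tcp_pos"],s["qpos"].round(2))
w,a=grab("wrist"); t,b=grab("top","t4.png")
cv2.imwrite("pics/w6.png",np.hstack([a,cv2.resize(b[110:302,85:213],(256,384))]))
G=frame(180,-44); rows(wp((.524,-.2215,.15),G),G,16)
E
```

```text
[0.49484872 0.33226528 0.28484546] [ 0.65  0.68  0.57 -0.47 -2.12 -2.27]
model err 0.0
err 0.0 dq/s max [0.5  0.26 0.69 0.34 0.31 0.59] marg 0.89 zmin
turn/row [-0.0024  0.0001  0.0014]
[-0.15, -0.86, 0.17] [-0.15, -0.86, 0.17] [-0.16, -0.86, 0.16] [-0.16, -0.86, 0.16] [-0.16, -0.86, 0.16] [-0.16, -0.86, 0.15] [-0.16, -0.86, 0.15] [-0.17, -0.86, 0.15] [-0.17, -0.86, 0.14] [-0.17, -0.86, 0.14] [-0.17, -0.86, 0.14] [-0.17, -0.87, 0.13] [-0.18, -0.87, 0.13] [-0.18, -0.87, 0.13] [-0.18, -0.87, 0.12] [-0.18, -0.87, 0.12]
```

View pics/w6.png

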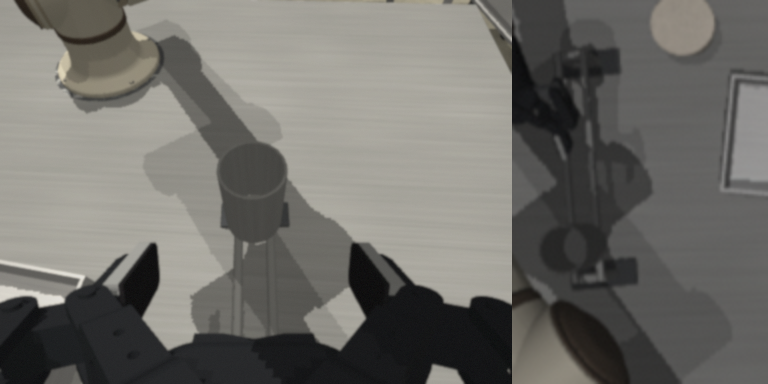

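b1 stands upright on the rail, centred between the bars at (237,240) and (271,240). Going for b2.

>>> move_arm(plan=[{"delta_pos": [-0.15,-0.86,0.17],"angular": [-0.0025,0,0.0015]},{"delta_pos": [-0.15,-0.86,0.17],"angular": [-0.0025,0,0.0015]},{"delta_pos": [-0.16,-0.86,0.16],"angular": [-0.0025,0,0.0015]},{"delta_pos": [-0.16,-0.86,0.16],"angular": [-0.0025,0,0.0015]},{"delta_pos": [-0.16,-0.86,0.16],"angular": [-0.0025,0,0.0015]},{"delta_pos": [-0.16,-0.86,0.15],"angular": [-0.0025,0,0.0015]},{"delta_pos": [-0.16,-0.86,0.15],"angular": [-0.0025,0,0.0015]},{"delta_pos": [-0.17,-0.86,0.15],"angular": [-0.0025,0,0.0015]},{"delta_pos": [-0.17,-0.86,0.14],"angular": [-0.0025,0,0.0015]},{"delta_pos": [-0.17,-0.86,0.14],"angular": [-0.0025,0,0.0015]},{"delta_pos": [-0.17,-0.86,0.14],"angular": [-0.0025,0,0.0015]},{"delta_pos": [-0.17,-0.86,0.13],"angular": [-0.0025,0,0.0015]}])

```text
clock: 21.2
tcp_pos: [0.5103, -0.0821, 0.1794]
orientation: [-0.006, 0.921, -0.005, -0.39]
contact_force: [0.2, 0.9, -0.3]
opening: 0.0855
grasp_force: 0.0
```

```bash
python3 - <<'E'
from place import *
s=robot.get_state(); print(s["tcp_pos"])
G=frame(180,-44); rows(wp((.524,-.2215,.155),G),G,6)
i,im=grab("wrist","w7.png")
c=proj(i,[.4445,-.2215,.1]); print(c)
g=cv2.cvtColor(im,cv2.COLOR_BGR2GRAY)
x,y=c.astype(int); x0,y0=max(0,x-60),max(0,y-60); cr=g[y0:y+60,x0:x+60]
H=cv2.HoughCircles(cv2.GaussianBlur(cr,(3,3),0),cv2.HOUGH_GRADIENT,1,20,param1=80,param2=15,minRadius=18,maxRadius=45)
if H is not None:
  for q in H[0][:5]: print(q+[x0,y0,0], ray(i,q[0]+x0,q[1]+y0,.1).round(4))
E
```

```text
[ 0.5103204  -0.08205817  0.17941803]
model err 0.0
err 0.0 dq/s max [0.34 0.17 0.14 0.23 0.09 0.28] marg 1.18 zmin
turn/row [-0.0015  0.0001  0.0008]
[-0.11, -0.58, 0.07] [-0.11, -0.58, 0.07] [-0.11, -0.58, 0.06] [-0.11, -0.58, 0.06] [-0.11, -0.58, 0.06] [-0.11, -0.58, 0.06] 
[ 73.95559683 211.39538257]
[ 80.5        226.5         44.40000153] [ 0.4571 -0.2127  0.1   ]
[ 69.5 203.5  40. ] [ 0.4376 -0.2271  0.1   ]
[ 56.5        224.5         24.10000038] [ 0.4557 -0.2313  0.1   ]
[ 90.5 204.5  24. ] [ 0.4383 -0.2104  0.1   ]
```

Consistent with b2 standing at about (0.4445, -0.2215). Continuing.

>>> move_arm(plan=[{"delta_pos": [-0.11,-0.58,0.07],"angular": [-0.0015,0,0.0008]},{"delta_pos": [-0.11,-0.58,0.07],"angular": [-0.0015,0,0.0008]},{"delta_pos": [-0.11,-0.58,0.06],"angular": [-0.0015,0,0.0008]},{"delta_pos": [-0.11,-0.58,0.06],"angular": [-0.0015,0,0.0008]},{"delta_pos": [-0.11,-0.58,0.06],"angular": [-0.0015,0,0.0008]},{"delta_pos": [-0.11,-0.58,0.06],"angular": [-0.0015,0,0.0008]},{"delta_pos": [0,0,0],"angular": [0,0,0]}])

```text
clock: 21.95
tcp_pos: [0.5185, -0.2219, 0.1495]
orientation: [0.002, 0.92, 0.001, -0.391]
contact_force: [-0.3, 0.6, -0.6]
opening: 0.0855
grasp_force: 0.0
```

```bash
python3 - <<'E'
from place import *
s=robot.get_state(); print(s["tcp_pos"])
i,im=grab("wrist","w8.png"); c=proj(i,[.4445,-.2215,.1]); print(c)
g=cv2.cvtColor(im,cv2.COLOR_BGR2GRAY); v=int(c[1]); print(g[v,150:360:3].tolist())
G=frame(180,-44); rows(wp((.4445,-.2215,.072),G),G,5)
E
```

```text
[ 0.51845629 -0.22186116  0.14946992]
[253.53128514 183.58944018]
[161, 161, 160, 161, 160, 160, 161, 161, 160, 161, 160, 159, 151, 129, 118, 110, 104, 104, 104, 159, 111, 67, 67, 67, 66, 67, 68, 69, 69, 68, 68, 68, 71, 70, 70, 70, 72, 70, 69, 67, 68, 68, 67, 69, 67, 67, 69, 92, 167, 158, 163, 162, 164, 163, 164, 163, 164, 163, 163, 164, 164, 163, 163, 164, 164, 164, 164, 164, 162, 163]
model err 0.0
err 0.0 dq/s max [0.02 0.06 0.61 0.02 0.55 0.02] marg 0.94 zmin
turn/row [ 0.0003  0.     -0.0002]
[-0.02, -0.01, 0.57] [-0.02, -0.01, 0.57] [-0.02, -0.0, 0.57] [-0.02, -0.0, 0.57] [-0.02, -0.0, 0.57]
```

>>> move_arm(plan=[{"delta_pos": [-0.02,-0.03,0.58],"angular": [0,0,0]},{"delta_pos": [-0.02,-0.02,0.58],"angular": [0,0,0]},{"delta_pos": [-0.02,0,0.58],"angular": [0,0,0]},{"delta_pos": [-0.02,0,0.58],"angular": [0,0,0]},{"delta_pos": [-0.02,0,0.58],"angular": [0,0,0]},{"delta_pos": [0,0,0],"angular": [0,0,0]}])

```text
clock: 22.6
tcp_pos: [0.4365, -0.2206, 0.0663]
orientation: [0.0, 0.92, 0.001, -0.392]
contact_force: [-0.2, -0.5, -1.3]
opening: 0.0852
grasp_force: 0.0
```

>>> move_arm(plan=[{"delta_pos": [0,0,0],"angular": [0,0,0]},{"delta_pos": [0,0,0],"angular": [0,0,0]},{"delta_pos": [0,0,0],"angular": [0,0,0]},{"delta_pos": [0,0,0],"angular": [0,0,0]},{"delta_pos": [0,0,0],"angular": [0,0,0]},{"delta_pos": [0,0,0],"angular": [0,0,0]}], gripper=-1, squeeze=50)

```text
clock: 23.2
tcp_pos: [0.441, -0.2222, 0.0684]
orientation: [0.0, 0.922, -0.0, -0.388]
contact_force: [1.9, 1.0, 6.1]
opening: 0.0618
grasp_force: 54.7
```

```bash
python3 - <<'E'
from place import *
s=robot.get_state(); R=Ro.from_quat(s["orientation"]); print(s["tcp_pos"],R.as_matrix().round(3).tolist())
c=np.array([.4445,s["tcp_pos"][1]-.007*0,0]); base=R.inv().apply(c-s["tcp_pos"]); print(base)
json.dump([R.as_quat().tolist(),base.tolist()],open("b2.json","w"))
rows(s["tcp_pos"]+[0,0,.16],R,5)
E
```

```text
[ 0.44101364 -0.22220989  0.06836832] [[-0.699, 0.0, -0.715], [0.0, 1.0, -0.0], [0.715, -0.0, -0.699]]
[-5.13452633e-02  1.89887667e-05  4.52774276e-02]
model err 0.0
err 0.0 dq/s max [0.   0.41 0.33 0.01 0.63 0.05] marg 0.96 zmin
turn/row [0. 0. 0.]
[0.57, -0.0, -0.56] [0.57, -0.0, -0.56] [0.57, -0.0, -0.56] [0.57, -0.0, -0.56] [0.57, -0.0, -0.56]
```

>>> move_arm(plan=[{"delta_pos": [0.4,0,-0.4],"angular": [0,0,0]},{"delta_pos": [0.7,0,-0.7],"angular": [0,0,0]},{"delta_pos": [0.7,0,-0.7],"angular": [0,0,0]},{"delta_pos": [0.7,0,-0.7],"angular": [0,0,0]},{"delta_pos": [0.7,0,-0.7],"angular": [0,0,0]},{"delta_pos": [0,0.4,0],"angular": [0,0,0]},{"delta_pos": [0,0.8,0],"angular": [0,0,0]},{"delta_pos": [0,0.8,0],"angular": [0,0,0]},{"delta_pos": [0,0.8,0],"angular": [0,0,0]},{"delta_pos": [0,0.8,0],"angular": [0,0,0]},{"delta_pos": [0,0.8,0],"angular": [0,0,0]},{"delta_pos": [0,0.8,0],"angular": [0,0,0]}])

```text
clock: 24.4
tcp_pos: [0.4422, -0.0124, 0.2472]
orientation: [0.001, 0.921, 0.001, -0.389]
contact_force: [0.4, -0.4, -0.7]
opening: 0.0618
grasp_force: 54.8
```

```bash
python3 - <<'E'
from place import *
s=robot.get_state(); print(s["tcp_pos"],s["opening"],s["grasp_force"])
i,im=grab("top","t5.png")
# pan check: white-ish floor / rim bbox change against first picture, away from arm
a=cv2.imread("pics/top0.png",0); b=cv2.cvtColor(im,cv2.COLOR_BGR2GRAY)
for r in (200,205): print(a[r,180:272:2].tolist(),b[r,180:272:2].tolist())
F=frame(180,-5); rows(wp((.494,.035,.195),F),F,8)
E
```

```text
[ 0.442244   -0.01235412  0.2472328 ] 0.06177611176975738 54.813407845795155
[92, 93, 94, 93, 88, 120, 54, 94, 100, 99, 99, 99, 120, 124, 125, 125, 124, 123, 125, 139, 139, 139, 138, 138, 137, 139, 138, 139, 139, 140, 139, 138, 137, 137, 138, 138, 138, 140, 121, 89, 90, 117, 95, 95, 95, 95] [97, 93, 89, 85, 76, 66, 53, 74, 77, 78, 77, 83, 106, 111, 111, 111, 104, 123, 131, 102, 27, 44, 66, 69, 74, 103, 118, 120, 114, 38, 26, 33, 22, 36, 89, 72, 52, 36, 116, 82, 78, 113, 100, 101, 102, 101]
[94, 94, 93, 92, 97, 120, 120, 122, 121, 122, 123, 121, 121, 116, 111, 108, 103, 102, 98, 96, 94, 93, 92, 91, 89, 90, 90, 90, 89, 90, 91, 90, 90, 90, 90, 90, 96, 98, 93, 93, 100, 114, 93, 94, 95, 95] [99, 96, 92, 88, 83, 69, 63, 69, 73, 74, 76, 82, 107, 102, 98, 92, 87, 88, 101, 96, 30, 91, 106, 45, 97, 103, 104, 88, 81, 74, 41, 26, 58, 78, 87, 81, 80, 32, 73, 75, 91, 108, 101, 100, 100, 101]
model err 0.0
err 0.0 dq/s max [0.02 0.56 0.38 0.31 0.66 0.18] marg 0.59 zmin
turn/row [0.     0.0545 0.0003]
[-0.22, 0.14, 0.02] [-0.22, 0.14, -0.0] [-0.21, 0.14, -0.02] [-0.21, 0.14, -0.04] [-0.21, 0.14, -0.06] [-0.2, 0.14, -0.08] [-0.19, 0.14, -0.09] [-0.19, 0.14, -0.11]
```

The pan's right rim still reads the same columns, so it hasn't moved. Positioning and pouring b2.

>>> move_arm(plan=[{"delta_pos": [-0.22,0.15,0.02],"angular": [0,0.055,0]},{"delta_pos": [-0.22,0.15,0],"angular": [0,0.055,0]},{"delta_pos": [-0.21,0.15,-0.02],"angular": [0,0.055,0]},{"delta_pos": [-0.21,0.15,-0.04],"angular": [0,0.055,0]},{"delta_pos": [-0.21,0.15,-0.06],"angular": [0,0.055,0]},{"delta_pos": [-0.2,0.15,-0.08],"angular": [0,0.055,0]},{"delta_pos": [-0.19,0.15,-0.09],"angular": [0,0.055,0]},{"delta_pos": [-0.19,0.15,-0.11],"angular": [0,0.055,0]},{"delta_pos": [0,0,0],"angular": [0,0,0]}])

```text
clock: 25.35
tcp_pos: [0.4864, 0.0347, 0.1904]
orientation: [0.001, 0.732, 0.001, -0.681]
contact_force: [-0.4, -0.2, -2.8]
opening: 0.0618
grasp_force: 54.9
```

>>> move_arm(plan=[{"delta_pos": [0,0,0],"angular": [0,0,-0.09]},{"delta_pos": [0,0,0],"angular": [0,0,-0.09]},{"delta_pos": [0,0,0],"angular": [0,0,-0.09]},{"delta_pos": [0,0,0],"angular": [0,0,-0.09]},{"delta_pos": [0,0,0],"angular": [0,0,-0.09]},{"delta_pos": [0,0,0],"angular": [0,0,-0.09]},{"delta_pos": [0,0,0],"angular": [0,0,-0.09]},{"delta_pos": [0,0,0],"angular": [0,0,-0.09]},{"delta_pos": [0,0,0],"angular": [0,0,-0.09]},{"delta_pos": [0,0,0],"angular": [0,0,-0.09]}])

```text
clock: 26.35
tcp_pos: [0.4868, 0.0337, 0.1956]
orientation: [-0.479, 0.559, 0.441, -0.513]
contact_force: [-0.6, 0.4, -2.1]
opening: 0.0619
grasp_force: 54.9
```

>>> move_arm(plan=[{"delta_pos": [0,0,0],"angular": [0,0,-0.09]},{"delta_pos": [0,0,0],"angular": [0,0,-0.09]},{"delta_pos": [0,0,0],"angular": [0,0,-0.09]},{"delta_pos": [0,0,0],"angular": [0,0,-0.09]},{"delta_pos": [0,0,0],"angular": [0,0,-0.09]},{"delta_pos": [0,0,0],"angular": [0,0,-0.09]},{"delta_pos": [0,0,0],"angular": [0,0,-0.09]},{"delta_pos": [0,0,0],"angular": [0,0,-0.09]},{"delta_pos": [0,0,0],"angular": [0,0,-0.09]},{"delta_pos": [0,0,0],"angular": [0,0,-0.09]},{"delta_pos": [0,0,0],"angular": [0,0,-0.09]},{"delta_pos": [0,0,0],"angular": [0,0,0]}])

```text
clock: 27.55
tcp_pos: [0.4868, 0.0337, 0.1957]
orientation: [0.733, -0.064, -0.675, 0.058]
contact_force: [-0.6, -0.1, -1.6]
opening: 0.0621
grasp_force: 55.0
```

>>> move_arm(plan=[{"delta_pos": [0,0,0],"angular": [0,0,0]},{"delta_pos": [0,0,0],"angular": [0,0,0]},{"delta_pos": [0,0,0],"angular": [0,0,0]},{"delta_pos": [0,0,0],"angular": [0,0,0]},{"delta_pos": [0,0,0],"angular": [0,0,0]},{"delta_pos": [0,0,0],"angular": [0,0,0]}])

```text
clock: 28.15
tcp_pos: [0.4869, 0.0338, 0.1951]
orientation: [0.732, -0.064, -0.676, 0.058]
contact_force: [0.2, -0.5, -0.7]
opening: 0.0621
grasp_force: 55.0
```

```bash
python3 - <<'E'
from place import *
s=robot.get_state(); print(s["tcp_pos"],s["opening"],s["qpos"].round(2),s["contact_force"])
i,im=grab("wrist","w9.png")
# brown truffle pixels inside the beaker area (hue test)
h=cv2.cvtColor(im,cv2.COLOR_BGR2HSV); m=((h[...,2]<90)&(h[...,1]>110)&(h[...,0]<15)).astype(np.uint8)
print(m[150:384,150:360].sum()); w2=cv2.cvtColor(cv2.imread("pics/w3.png"),cv2.COLOR_BGR2HSV)
print("ref truffle hsv",w2[152,207],w2[49,214], ((w2[...,2]<90)&(w2[...,1]>110)&(w2[...,0]<15)).sum())
E
```

```text
[0.48690974 0.03377832 0.1951179 ] 0.06213193650129324 [ 0.24  0.91  0.29 -0.36 -2.41  1.11] [ 0.22712985 -0.46151315 -0.70150578]
0
ref truffle hsv [  9 146  42] [ 12 166  40] 524
```

No truffle colour is left in the beaker. Rolling back and moving to slot 2.

>>> move_arm(plan=[{"delta_pos": [0,0,0],"angular": [0,0,0.09]},{"delta_pos": [0,0,0],"angular": [0,0,0.09]},{"delta_pos": [0,0,0],"angular": [0,0,0.09]},{"delta_pos": [0,0,0],"angular": [0,0,0.09]},{"delta_pos": [0,0,0],"angular": [0,0,0.09]},{"delta_pos": [0,0,0],"angular": [0,0,0.09]},{"delta_pos": [0,0,0],"angular": [0,0,0.09]},{"delta_pos": [0,0,0],"angular": [0,0,0.09]},{"delta_pos": [0,0,0],"angular": [0,0,0.09]},{"delta_pos": [0,0,0],"angular": [0,0,0.09]},{"delta_pos": [0,0,0],"angular": [0,0,0.09]},{"delta_pos": [0,0,0],"angular": [0,0,0.09]}])

```text
clock: 29.4
tcp_pos: [0.4869, 0.0338, 0.1952]
orientation: [-0.434, 0.593, 0.402, -0.547]
contact_force: [-0.9, -0.8, -1.6]
opening: 0.0615
grasp_force: 55.0
```

>>> move_arm(plan=[{"delta_pos": [0,0,0],"angular": [0,0,0.09]},{"delta_pos": [0,0,0],"angular": [0,0,0.09]},{"delta_pos": [0,0,0],"angular": [0,0,0.09]},{"delta_pos": [0,0,0],"angular": [0,0,0.09]},{"delta_pos": [0,0,0],"angular": [0,0,0.09]},{"delta_pos": [0,0,0],"angular": [0,0,0.09]},{"delta_pos": [0,0,0],"angular": [0,0,0.09]},{"delta_pos": [0,0,0],"angular": [0,0,0.09]},{"delta_pos": [0,0,0],"angular": [0,0,0.09]},{"delta_pos": [0,0,0],"angular": [0,0,0]}])

```text
clock: 30.4
tcp_pos: [0.4869, 0.0338, 0.1952]
orientation: [0.0, 0.735, 0.0, -0.678]
contact_force: [0.1, 0.4, -0.2]
opening: 0.0618
grasp_force: 55.0
```

```bash
python3 - <<'E'
from place import *
Rg,base=json.load(open("b2.json")); Rg=Ro.from_quat(Rg); Rr=Ro.from_rotvec([0,0,yaw])*Rg
t=M-.036*u-[0,.0015,0]; print("slot2",t)
rows(t+[0,0,.14]-Rr.apply(base),Rr,12)
# wrist image: where are the beaker rim edges while held (centre column check)
i,im=grab("wrist","w10.png"); g=cv2.cvtColor(im,cv2.COLOR_BGR2GRAY)
print(g[200,150:360:4].tolist(), cv2.cvtColor(cv2.imread("pics/w4.png"),cv2.COLOR_BGR2GRAY)[250,150:360:4].tolist())
E
```

```text
slot2 [0.45421202 0.32811291 0.09      ]
model err 0.0
err 0.0 dq/s max [0.41 0.35 0.21 0.29 0.29 0.35] marg 0.61 zmin
turn/row [ 0.0035 -0.0368 -0.0016]
[0.22, 0.61, 0.06] [0.22, 0.61, 0.04] [0.22, 0.61, 0.03] [0.22, 0.61, 0.01] [0.22, 0.62, -0.01] [0.22, 0.62, -0.02] [0.21, 0.62, -0.04] [0.21, 0.62, -0.05] [0.21, 0.62, -0.07] [0.2, 0.62, -0.08] [0.19, 0.62, -0.1] [0.19, 0.62, -0.11] 
[203, 204, 205, 206, 205, 205, 206, 206, 206, 202, 192, 165, 99, 92, 92, 94, 94, 92, 90, 93, 93, 92, 94, 96, 96, 96, 93, 94, 96, 97, 95, 94, 94, 94, 95, 93, 94, 94, 94, 95, 111, 172, 189, 204, 205, 205, 206, 206, 206, 206, 206, 205, 206] [97, 30, 56, 107, 109, 100, 106, 109, 99, 101, 100, 99, 102, 103, 103, 105, 106, 110, 112, 110, 108, 112, 114, 113, 113, 117, 116, 115, 116, 114, 111, 110, 110, 111, 107, 108, 109, 107, 106, 102, 102, 102, 103, 101, 100, 107, 101, 105, 108, 106, 46, 48, 146]
```

>>> move_arm(plan=[{"delta_pos": [0.25,0.61,0.03],"angular": [0.0035,-0.037,-0.0015]},{"delta_pos": [0.24,0.61,0.01],"angular": [0.0035,-0.037,-0.0015]},{"delta_pos": [0.24,0.61,0],"angular": [0.0035,-0.037,-0.0015]},{"delta_pos": [0.24,0.61,-0.01],"angular": [0.0035,-0.037,-0.0015]},{"delta_pos": [0.24,0.62,-0.03],"angular": [0.0035,-0.037,-0.0015]},{"delta_pos": [0.23,0.62,-0.04],"angular": [0.0035,-0.037,-0.0015]},{"delta_pos": [0.22,0.62,-0.05],"angular": [0.0035,-0.037,-0.0015]},{"delta_pos": [0.21,0.62,-0.06],"angular": [0.0035,-0.037,-0.0015]},{"delta_pos": [0.21,0.62,-0.07],"angular": [0.0035,-0.037,-0.0015]},{"delta_pos": [0.2,0.62,-0.08],"angular": [0.0035,-0.037,-0.0015]},{"delta_pos": [0.19,0.62,-0.1],"angular": [0.0035,-0.037,-0.0015]},{"delta_pos": [0,0,0],"angular": [0,0,0]}])

```text
clock: 31.65
tcp_pos: [0.4579, 0.3065, 0.2987]
orientation: [-0.033, 0.911, -0.012, -0.41]
contact_force: [0.0, -0.3, -0.3]
opening: 0.0618
grasp_force: 55.0
```

```bash
python3 - <<'E'
from st import *
st('b2.json',M-.036*u-[0,.0015,-.03])
i,im=grab("top","t6.png"); h=cv2.cvtColor(im,cv2.COLOR_BGR2HSV)
m=((h[...,2]<75)&(h[...,1]>90)&(h[...,0]<18)).astype(np.uint8); n,l,sta,c=cv2.connectedComponentsWithStats(m[100:280,180:400])
print([(c[k]+[180,100]).round(1).tolist()+[int(sta[k][4])] for k in range(1,n) if sta[k][4]>4])
E
```

```text
base [0.4581 0.307  0.2302] target [0.4542 0.3281 0.12  ] force [ 0.  -0.3 -0.3] tilt 2.78
model err 0.0
err 0.0 dq/s max [0.22 0.38 0.82 0.31 1.27 0.43] marg 0.9 zmin
turn/row [ 0.0013 -0.0153  0.0016]
[-0.99, 0.26, 0.97] [-0.96, 0.27, 0.99] 
[]
```

>>> move_arm(plan=[{"delta_pos": [-0.33,0.09,0.32],"angular": [0,-0.005,0]},{"delta_pos": [-0.33,0.09,0.32],"angular": [0,-0.005,0]},{"delta_pos": [-0.33,0.09,0.33],"angular": [0,-0.005,0]},{"delta_pos": [-0.33,0.09,0.33],"angular": [0,-0.005,0]},{"delta_pos": [-0.33,0.09,0.33],"angular": [0,-0.005,0]},{"delta_pos": [-0.32,0.09,0.33],"angular": [0,-0.005,0]},{"delta_pos": [0,0,0],"angular": [0,0,0]}])

```text
clock: 32.4
tcp_pos: [0.4514, 0.3238, 0.1817]
orientation: [-0.029, 0.918, -0.014, -0.395]
contact_force: [-0.3, -0.2, -0.8]
opening: 0.0619
grasp_force: 54.9
```

```bash
python3 - <<'E'
from st import *
st('b2.json',M-.036*u-[0,.0015,0])
i,im=grab("top","t7.png"); g=im.max(2)
m=(g<45).astype(np.uint8); m[:148]=0;m[215:]=0;m[:,:188]=0;m[:,268:]=0
n,l,sta,c=cv2.connectedComponentsWithStats(m)
print([(c[k]).round(1).tolist()+[int(sta[k][4])]+ray(i,*c[k],.016).round(3).tolist() for k in range(1,n) if sta[k][4]>4])
E
```

```text
base [0.4538 0.3238 0.1133] target [0.4542 0.3281 0.09  ] force [-0.3 -0.2 -0.8] tilt 0.85
model err 0.0
err 0.0 dq/s max [0.05 0.09 0.12 0.05 0.26 0.1 ] marg 0.95 zmin
turn/row [ 0.0009 -0.0047 -0.0019]
[-0.21, 0.05, 0.2] [-0.21, 0.05, 0.21] 
[[252.8, 159.1, 96, 0.586, -0.054, 0.016], [259.2, 169.6, 29, 0.554, -0.072, 0.016]]
```

All four truffles show in the pan: a group of three at (253,159) and one at (259,170). Lowering b2.

>>> move_arm(plan=[{"delta_pos": [-0.1,0.025,0.095],"angular": [0,-0.002,0]},{"delta_pos": [-0.1,0.025,0.095],"angular": [0,-0.002,0]},{"delta_pos": [-0.1,0.025,0.095],"angular": [0,-0.002,0]},{"delta_pos": [-0.08,0.025,0.08],"angular": [0,-0.002,0]},{"delta_pos": [0,0,0],"angular": [0,0,0]}])

```text
clock: 32.95
tcp_pos: [0.4522, 0.3292, 0.1631]
orientation: [-0.029, 0.922, -0.012, -0.386]
contact_force: [-0.8, 0.8, -1.7]
opening: 0.0617
grasp_force: 54.9
```

```bash
python3 - <<'E'
from st import *
st('b2.json',M-.036*u-[0,.0015,0])
E
```

```text
base [0.456  0.3294 0.0948] target [0.4542 0.3281 0.09  ] force [-0.8  0.8 -1.7] tilt 0.26
model err 0.0
err 0.0 dq/s max [0.   0.02 0.04 0.01 0.02 0.05] marg 0.95 zmin
turn/row [ 0.0014  0.0014 -0.0013]
[-0.03, -0.01, 0.06] [-0.03, -0.01, 0.06]
```

>>> move_arm(plan=[{"delta_pos": [-0.025,-0.01,0.045],"angular": [0,0,0]},{"delta_pos": [-0.025,-0.01,0.045],"angular": [0,0,0]},{"delta_pos": [-0.03,0,0.03],"angular": [0,0,0]},{"delta_pos": [0,0,0],"angular": [0,0,0]},{"delta_pos": [0,0,0],"angular": [0,0,0]}])

```text
clock: 33.45
tcp_pos: [0.4515, 0.3283, 0.1584]
orientation: [-0.03, 0.922, -0.012, -0.385]
contact_force: [0.1, -0.3, 1.7]
opening: 0.0622
grasp_force: 55.0
```

>>> move_arm(plan=[{"delta_pos": [-0.03,0,0.03],"angular": [0,0,0]},{"delta_pos": [0,0,0],"angular": [0,0,0]}])

```text
clock: 33.65
tcp_pos: [0.4517, 0.3282, 0.1583]
orientation: [-0.03, 0.922, -0.012, -0.385]
contact_force: [-0.2, 1.0, 6.5]
opening: 0.0618
grasp_force: 55.4
```

>>> move_arm(plan=[{"delta_pos": [0,0,0],"angular": [0,0,0]},{"delta_pos": [0,0,0],"angular": [0,0,0]},{"delta_pos": [0,0,0],"angular": [0,0,0]},{"delta_pos": [0,0,0],"angular": [0,0,0]},{"delta_pos": [0,0,0],"angular": [0,0,0]}], gripper=1)

```text
clock: 34.15
tcp_pos: [0.4514, 0.3283, 0.1561]
orientation: [-0.029, 0.922, -0.012, -0.386]
contact_force: [0.8, 0.4, -0.3]
opening: 0.0853
grasp_force: 0.0
```

>>> move_arm(plan=[{"delta_pos": [0,0,-0.3],"angular": [0,0,0]},{"delta_pos": [0,0,-0.6],"angular": [0,0,0]},{"delta_pos": [0,0,-0.8],"angular": [0,0,0]},{"delta_pos": [0,0,-0.8],"angular": [0,0,0]},{"delta_pos": [0,0,-0.8],"angular": [0,0,0]},{"delta_pos": [0,0,-0.8],"angular": [0,0,0]},{"delta_pos": [0,0,0],"angular": [0,0,0]}])

```text
clock: 34.85
tcp_pos: [0.5706, 0.3353, 0.2736]
orientation: [-0.029, 0.923, -0.011, -0.382]
contact_force: [-0.4, -0.3, -0.4]
opening: 0.0852
grasp_force: 0.0
```

```bash
python3 - <<'E'
from place import *
s=robot.get_state(); print(s["tcp_pos"],s["qpos"].round(2))
w,a=grab("wrist","w11.png"); g=cv2.cvtColor(a,cv2.COLOR_BGR2GRAY)
for x,y in ((.455,.3281),(.3735,.3225)):
    c=proj(w,[x,y,.19]); b=proj(w,[x,y,.14]); print(c,b); print(g[int(b[1]),int(b[0])-60:int(b[0])+60:3].tolist())
D=Ro.from_matrix(np.diag([-1.,1,-1]))
q=rows([.5635,-.355,.19],D,20)
q2,e,Q=path([.5635,-.355,.08],D,q); print(e,q2.round(2),min(map(marg,Q)))
for k in (.045,.126):
    t=M+k*u; q3,e,Q=path(t+[0,0,.08],Ro.from_rotvec([0,0,yaw])*D,q,30); print(e,q3.round(2),min(map(marg,Q)))
E
```

```text
[0.57064689 0.33530016 0.27360446] [ 0.59  0.82  0.81 -0.47 -2.22 -2.26]
[253.12527784 161.08826696] [253.05669962 190.76418505]
[153, 153, 154, 154, 154, 154, 154, 153, 154, 131, 72, 72, 75, 82, 87, 89, 82, 75, 75, 80, 80, 78, 77, 76, 78, 85, 89, 83, 76, 72, 72, 82, 109, 110, 110, 110, 110, 110, 112, 113]
[252.66796286  93.19496307] [252.66320093 127.7803883 ]
[147, 147, 148, 147, 148, 149, 148, 149, 122, 89, 82, 71, 73, 72, 71, 71, 73, 73, 73, 75, 73, 74, 74, 75, 73, 71, 72, 75, 76, 77, 140, 147, 151, 167, 168, 168, 168, 169, 169, 169]
model err 0.0
err 0.0 dq/s max [0.58 0.46 1.03 0.62 0.73 0.71] marg 0.7 zmin
turn/row [-0.0007 -0.0251  0.0019]
[-0.03, -0.86, 0.11] [-0.03, -0.86, 0.11] [-0.02, -0.86, 0.11] [-0.02, -0.86, 0.11] [-0.02, -0.86, 0.11] [-0.02, -0.86, 0.11] [-0.02, -0.86, 0.11] [-0.02, -0.86, 0.11] [-0.01, -0.86, 0.11] [-0.01, -0.86, 0.11] [-0.01, -0.86, 0.11] [-0.01, -0.86, 0.11] [-0.01, -0.86, 0.11] [-0.0, -0.86, 0.11] [-0.0, -0.86, 0.11] [-0.0, -0.86, 0.11] [0.0, -0.86, 0.11] [0.0, -0.86, 0.11] [0.0, -0.86, 0.1] [0.01, -0.86, 0.1] 
3.942957071956244e-14 [-0.32  0.6  -0.08 -0.   -0.89 -1.25] 0.7343708884261194
1.7564779934669754e-09 [ 0.82  0.45 -0.08  0.   -1.04 -2.32] 0.7835750154235015
1.6356654919391644e-09 [ 0.73  0.57  0.12 -0.   -1.12 -2.24] 0.8571560809354729
```

Both rail beakers stand where expected. Going to b3 with a straight-down grasp.

>>> move_arm(plan=[{"delta_pos": [-0.03,-0.86,0.11],"angular": [0,-0.025,0.002]},{"delta_pos": [-0.03,-0.86,0.11],"angular": [0,-0.025,0.002]},{"delta_pos": [-0.02,-0.86,0.11],"angular": [0,-0.025,0.002]},{"delta_pos": [-0.02,-0.86,0.11],"angular": [0,-0.025,0.002]},{"delta_pos": [-0.02,-0.86,0.11],"angular": [0,-0.025,0.002]},{"delta_pos": [-0.02,-0.86,0.11],"angular": [0,-0.025,0.002]},{"delta_pos": [-0.02,-0.86,0.11],"angular": [0,-0.025,0.002]},{"delta_pos": [-0.02,-0.86,0.11],"angular": [0,-0.025,0.002]},{"delta_pos": [-0.01,-0.86,0.11],"angular": [0,-0.025,0.002]},{"delta_pos": [-0.01,-0.86,0.11],"angular": [0,-0.025,0.002]},{"delta_pos": [-0.01,-0.86,0.11],"angular": [0,-0.025,0.002]},{"delta_pos": [-0.01,-0.86,0.11],"angular": [0,-0.025,0.002]}])

```text
clock: 36.1
tcp_pos: [0.5654, -0.0791, 0.2255]
orientation: [-0.015, 0.987, -0.012, -0.16]
contact_force: [0.6, 0.4, -0.2]
opening: 0.0852
grasp_force: 0.0
```

>>> move_arm(plan=[{"delta_pos": [-0.01,-0.86,0.11],"angular": [0,-0.025,0.002]},{"delta_pos": [0,-0.86,0.11],"angular": [0,-0.025,0.002]},{"delta_pos": [0,-0.86,0.11],"angular": [0,-0.025,0.002]},{"delta_pos": [0,-0.86,0.11],"angular": [0,-0.025,0.002]},{"delta_pos": [0,-0.86,0.11],"angular": [0,-0.025,0.002]},{"delta_pos": [0,-0.86,0.11],"angular": [0,-0.025,0.002]},{"delta_pos": [0,0,0],"angular": [0,0,0]}])

```text
clock: 36.8
tcp_pos: [0.5638, -0.2875, 0.2035]
orientation: [-0.004, 0.999, -0.011, -0.043]
contact_force: [-0.5, 0.2, 0.1]
opening: 0.0856
grasp_force: 0.0
```

```bash
python3 - <<'E'
from place import *
s=robot.get_state(); print(s["tcp_pos"])
w,a=grab("wrist","w12.png"); g=cv2.GaussianBlur(cv2.cvtColor(a,cv2.COLOR_BGR2GRAY),(3,3),0)
for x,y in ((.5633,-.353),(.4418,-.3615)):
    c=proj(w,[x,y,.1]); print("expect",c)
    H=cv2.HoughCircles(g,cv2.HOUGH_GRADIENT,1,20,param1=80,param2=15,minRadius=20,maxRadius=60)
    d=[(np.hypot(*(q[:2]-c)),q,ray(w,q[0],q[1],.1).round(4)) for q in H[0]]
    for e in sorted(d,key=lambda e:e[0])[:3]: print(e)
D=Ro.from_matrix(np.diag([-1.,1,-1])); rows([.5635,-.354,.18],D,6)
E
```

```text
[ 0.56378245 -0.28753145  0.20349127]
expect [171.28466077 209.23772141]
(np.float64(1.0769983274033603), array([170.5, 208.5,  38. ], dtype=float32), array([ 0.5627, -0.3536,  0.1   ]))
(np.float64(24.441459237538602), array([191.5, 195.5,  34.3], dtype=float32), array([ 0.5523, -0.3371,  0.1   ]))
(np.float64(41.50407053956801), array([211.5, 219.5,  29.7], dtype=float32), array([ 0.5709, -0.3221,  0.1   ]))
expect [153.04206426  40.27380962]
(np.float64(0.8991587553749871), array([153.5,  39.5,  44.6], dtype=float32), array([ 0.4413, -0.3612,  0.1   ]))
(np.float64(20.572919242775246), array([143.5,  58.5,  23.3], dtype=float32), array([ 0.4539, -0.3689,  0.1   ]))
(np.float64(20.578628402782087), array([132.5,  41.5,  26.6], dtype=float32), array([ 0.4427, -0.3761,  0.1   ]))
model err 0.0
err 0.0 dq/s max [0.21 0.08 0.06 0.09 0.18 0.23] marg 0.94 zmin
turn/row [-0.0024 -0.0092  0.0011]
[-0.0, -0.28, 0.11] [-0.0, -0.28, 0.1] [0.0, -0.28, 0.1] [0.0, -0.28, 0.1] [0.0, -0.28, 0.1] [0.0, -0.28, 0.1]
```

>>> move_arm(plan=[{"delta_pos": [0,-0.28,0.11],"angular": [-0.0025,-0.009,0.001]},{"delta_pos": [0,-0.28,0.1],"angular": [-0.0025,-0.009,0.001]},{"delta_pos": [0,-0.28,0.1],"angular": [-0.0025,-0.009,0.001]},{"delta_pos": [0,-0.28,0.1],"angular": [-0.0025,-0.009,0.001]},{"delta_pos": [0,-0.28,0.1],"angular": [-0.0025,-0.009,0.001]},{"delta_pos": [0,-0.28,0.1],"angular": [-0.0025,-0.009,0.001]},{"delta_pos": [0,0,0],"angular": [0,0,0]}])

```text
clock: 37.55
tcp_pos: [0.5654, -0.3542, 0.1809]
orientation: [-0.0, 1.0, 0.0, 0.0]
contact_force: [0.4, 0.6, 0.8]
opening: 0.0855
grasp_force: 0.0
```

```bash
python3 - <<'E'
from place import *
s=robot.get_state(); print(s["tcp_pos"]); D=Ro.from_matrix(np.diag([-1.,1,-1])); rows([.563,-.3535,.07],D,5)
E
```

```text
[ 0.56538221 -0.35422369  0.18090101]
model err 0.0
err 0.0 dq/s max [0.   0.24 0.29 0.   0.47 0.  ] marg 0.71 zmin
turn/row [0.0001 0.     0.0001]
[0.01, 0.0, 0.55] [0.01, 0.0, 0.55] [0.01, 0.0, 0.55] [0.01, 0.0, 0.55] [0.01, 0.0, 0.55]
```

>>> move_arm(plan=[{"delta_pos": [0.01,0,0.55],"angular": [0,0,0]},{"delta_pos": [0.01,0,0.55],"angular": [0,0,0]},{"delta_pos": [0.01,0,0.55],"angular": [0,0,0]},{"delta_pos": [0.01,0,0.55],"angular": [0,0,0]},{"delta_pos": [0.01,0,0.55],"angular": [0,0,0]},{"delta_pos": [0,0,0],"angular": [0,0,0]}])

```text
clock: 38.15
tcp_pos: [0.5622, -0.3516, 0.0684]
orientation: [-0.001, 1.0, 0.002, -0.003]
contact_force: [-1.3, 0.1, 0.3]
opening: 0.0853
grasp_force: 0.0
```

>>> move_arm(plan=[{"delta_pos": [0,0,0],"angular": [0,0,0]},{"delta_pos": [0,0,0],"angular": [0,0,0]},{"delta_pos": [0,0,0],"angular": [0,0,0]},{"delta_pos": [0,0,0],"angular": [0,0,0]},{"delta_pos": [0,0,0],"angular": [0,0,0]},{"delta_pos": [0,0,0],"angular": [0,0,0]}], gripper=-1, squeeze=50)

```text
clock: 38.75
tcp_pos: [0.5654, -0.3532, 0.0737]
orientation: [-0.002, 1.0, -0.001, 0.002]
contact_force: [0.4, -0.3, 5.7]
opening: 0.064
grasp_force: 55.5
```

```bash
python3 - <<'E'
from place import *
s=robot.get_state(); R=Ro.from_quat(s["orientation"]); print(s["tcp_pos"],s["opening"],s["grasp_force"],R.as_matrix().round(3).tolist())
base=R.inv().apply(np.array([.563,s["tcp_pos"][1],0])-s["tcp_pos"]); print(base)
json.dump([R.as_quat().tolist(),base.tolist()],open("b3.json","w"))
# path: up .19, then to slot3 at +.18
t=M+.046*u-[0,.0015,0]; Rr=Ro.from_rotvec([0,0,yaw])*R
p=t+[0,0,.1]-Rr.apply(base); d=p-(s["tcp_pos"]+[0,0,.19]); print("slot",t,"to go after lift",d,(R.inv()*Rr).as_rotvec()/(np.pi/2))
E
```

```text
[ 0.56542527 -0.35318831  0.07374487] 0.06397381836845695 55.49059376120567 [[-1.0, -0.004, 0.004], [-0.004, 1.0, -0.002], [-0.004, -0.002, -1.0]]
[0.00273796 0.00012606 0.07373382]
slot [0.5360109  0.33385261 0.09      ] to go after lift [-2.69950521e-02  6.87210683e-01  1.11022302e-16] [-1.89121441e-04 -7.10295220e-05 -4.45971086e-02]
```

>>> move_arm(plan=[{"delta_pos": [0,0,-0.6],"angular": [0,0,0]},{"delta_pos": [0,0,-0.95],"angular": [0,0,0]},{"delta_pos": [0,0,-0.95],"angular": [0,0,0]},{"delta_pos": [0,0,-0.95],"angular": [0,0,0]},{"delta_pos": [0,0,-0.95],"angular": [0,0,0]},{"delta_pos": [0,0.4,-0.4],"angular": [0,0,0]},{"delta_pos": [0.035,0.85,0],"angular": [0,0,-0.002]},{"delta_pos": [0.035,0.85,0],"angular": [0,0,-0.002]},{"delta_pos": [0.035,0.85,0],"angular": [0,0,-0.002]},{"delta_pos": [0.035,0.85,0],"angular": [0,0,-0.002]},{"delta_pos": [0.035,0.85,0],"angular": [0,0,-0.002]},{"delta_pos": [0.035,0.85,0],"angular": [0,0,-0.002]}])

```text
clock: 39.95
tcp_pos: [0.5519, -0.1305, 0.2622]
orientation: [-0.011, 1.0, 0.001, -0.001]
contact_force: [0.2, 0.2, -0.9]
opening: 0.0642
grasp_force: 55.5
```

>>> move_arm(plan=[{"delta_pos": [0.035,0.85,0],"angular": [0,0,-0.003]},{"delta_pos": [0.035,0.85,0],"angular": [0,0,-0.003]},{"delta_pos": [0.035,0.85,0],"angular": [0,0,-0.003]},{"delta_pos": [0.035,0.85,0],"angular": [0,0,-0.003]},{"delta_pos": [0.035,0.85,0],"angular": [0,0,-0.003]},{"delta_pos": [0.035,0.85,0],"angular": [0,0,-0.003]},{"delta_pos": [0.035,0.85,0],"angular": [0,0,-0.003]},{"delta_pos": [0.035,0.85,0],"angular": [0,0,-0.003]},{"delta_pos": [0.035,0.85,0],"angular": [0,0,-0.003]},{"delta_pos": [0,0.85,0],"angular": [0,0,-0.003]},{"delta_pos": [0,0.85,0],"angular": [0,0,-0.003]},{"delta_pos": [0,0,0],"angular": [0,0,0]}])

```text
clock: 41.15
tcp_pos: [0.5221, 0.2437, 0.2618]
orientation: [-0.039, 0.999, -0.0, -0.001]
contact_force: [0.7, -1.3, -2.4]
opening: 0.0641
grasp_force: 55.6
```

```bash
python3 - <<'E'
from st import *
st('b3.json',M+.046*u-[0,.0015,-.03])
E
```

```text
base [0.5192 0.2436 0.1881] target [0.536  0.3339 0.12  ] force [ 0.7 -1.3 -2.4] tilt 0.37
model err 0.0
err 0.0 dq/s max [0.5  0.75 0.27 0.03 0.58 0.53] marg 0.79 zmin
turn/row [ 0.0004 -0.002   0.0014]
[-0.29, 1.11, 0.85] [-0.29, 1.11, 0.85]
```

>>> move_arm(plan=[{"delta_pos": [-0.15,0.56,0],"angular": [0,-0.001,0.001]},{"delta_pos": [-0.15,0.56,0],"angular": [0,-0.001,0.001]},{"delta_pos": [-0.15,0.56,0],"angular": [0,-0.001,0]},{"delta_pos": [-0.14,0.56,0],"angular": [0,-0.001,0]},{"delta_pos": [0,0,0.4],"angular": [0,0,0]},{"delta_pos": [0,0,0.4],"angular": [0,0,0]},{"delta_pos": [0,0,0.4],"angular": [0,0,0]},{"delta_pos": [0,0,0.4],"angular": [0,0,0]},{"delta_pos": [0,0,0],"angular": [0,0,0]}])

```text
clock: 42.05
tcp_pos: [0.5389, 0.3297, 0.1959]
orientation: [-0.035, 0.999, -0.002, -0.0]
contact_force: [-0.5, -0.8, -1.1]
opening: 0.0641
grasp_force: 55.6
```

```bash
python3 - <<'E'
from st import *
st('b3.json',M+.046*u-[0,.0015,0])
E
```

```text
base [0.5362 0.3293 0.1221] target [0.536  0.3339 0.09  ] force [-0.5 -0.8 -1.1] tilt 0.31
model err 0.0
err 0.0 dq/s max [0.03 0.15 0.21 0.01 0.37 0.01] marg 0.79 zmin
turn/row [-0.0009 -0.0015 -0.0012]
[0.0, 0.06, 0.4] [0.0, 0.06, 0.4]
```

>>> move_arm(plan=[{"delta_pos": [0,0.05,0.2],"angular": [0,0,0]},{"delta_pos": [0,0.05,0.2],"angular": [0,0,0]},{"delta_pos": [0,0.02,0.2],"angular": [0,0,0]},{"delta_pos": [0,0,0.12],"angular": [0,0,0]},{"delta_pos": [0,0,0],"angular": [0,0,0]},{"delta_pos": [0,0,0],"angular": [0,0,0]}])

```text
clock: 42.65
tcp_pos: [0.5414, 0.3362, 0.1713]
orientation: [-0.035, 0.999, 0.0, 0.004]
contact_force: [0.5, -0.0, -1.2]
opening: 0.064
grasp_force: 55.6
```

```bash
python3 - <<'E'
from st import *
st('b3.json',M+.046*u-[0,.0015,0])
E
```

```text
base [0.5392 0.3362 0.0975] target [0.536  0.3339 0.09  ] force [ 0.5 -0.  -1.2] tilt 0.21
model err 0.0
err 0.0 dq/s max [0.   0.01 0.08 0.01 0.07 0.01] marg 0.79 zmin
turn/row [ 0.0005  0.0011 -0.0009]
[0.04, -0.02, 0.09] [0.04, -0.02, 0.09]
```

>>> move_arm(plan=[{"delta_pos": [0.04,-0.03,0.06],"angular": [0,0,0]},{"delta_pos": [0.02,-0.02,0.06],"angular": [0,0,0]},{"delta_pos": [0,0,0.04],"angular": [0,0,0]},{"delta_pos": [0,0,0.03],"angular": [0,0,0]},{"delta_pos": [0,0,0.03],"angular": [0,0,0]},{"delta_pos": [0,0,0],"angular": [0,0,0]}])

```text
clock: 43.25
tcp_pos: [0.5393, 0.3339, 0.1636]
orientation: [-0.036, 0.999, 0.0, 0.004]
contact_force: [-2.1, -1.8, 4.8]
opening: 0.0637
grasp_force: 56.0
```

>>> move_arm(plan=[{"delta_pos": [0,0,0],"angular": [0,0,0]},{"delta_pos": [0,0,0],"angular": [0,0,0]},{"delta_pos": [0,0,0],"angular": [0,0,0]},{"delta_pos": [0,0,0],"angular": [0,0,0]},{"delta_pos": [0,0,0],"angular": [0,0,0]},{"delta_pos": [0,0,-0.4],"angular": [0,0,0]},{"delta_pos": [0,0,-0.8],"angular": [0,0,0]},{"delta_pos": [0,0,-0.9],"angular": [0,0,0]},{"delta_pos": [0,0,-0.9],"angular": [0,0,0]},{"delta_pos": [0,0,0],"angular": [0,0,0]}], gripper=1)

```text
clock: 44.25
tcp_pos: [0.5404, 0.3353, 0.2891]
orientation: [-0.036, 0.999, 0.004, 0.009]
contact_force: [-0.5, 0.6, 0.0]
opening: 0.0856
grasp_force: 0.0
```

```bash
python3 - <<'E'
from place import *
s=robot.get_state(); print(s["tcp_pos"])
w,a=grab("wrist","w13.png"); g=cv2.GaussianBlur(cv2.cvtColor(a,cv2.COLOR_BGR2GRAY),(3,3),0)
for x,y in ((.536,.333),(.455,.328),(.3735,.3225)):
    c=proj(w,[x,y,.19]); H=cv2.HoughCircles(g,cv2.HOUGH_GRADIENT,1,20,param1=80,param2=15,minRadius=20,maxRadius=75)
    d=[(np.hypot(*(q[:2]-c)).round(1),q,ray(w,q[0],q[1],.19).round(4)) for q in H[0]]
    print(c.round(),sorted(d,key=lambda e:e[0])[:2])
D=Ro.from_matrix(np.diag([-1.,1,-1])); q=rows([.4415,-.3613,.2],D,24); q2,e,Q=path([.4415,-.3613,.07],D,q); print(e,q2.round(2),min(map(marg,Q)))
E
```

```text
[0.54043829 0.33532691 0.28907069]
[250. 193.] [(np.float64(3.3), array([249.5, 196.5,  37.5], dtype=float32), array([0.5385, 0.333 , 0.19  ])), (np.float64(22.1), array([269.5, 183.5,  54.3], dtype=float32), array([0.5276, 0.347 , 0.19  ]))]
[251.  77.] [(np.float64(2.5), array([251.5,  74.5,  42.7], dtype=float32), array([0.4535, 0.3286, 0.19  ])), (np.float64(18.6), array([258.5,  93.5,  31. ], dtype=float32), array([0.4653, 0.3342, 0.19  ]))]
[251. -69.] [(np.float64(112.1), array([196.5,  29.5,  28.5], dtype=float32), array([0.429 , 0.2914, 0.19  ])), (np.float64(127.7), array([238.5,  58.5,  27.1], dtype=float32), array([0.4443, 0.3193, 0.19  ]))]
model err 0.0
err 0.0 dq/s max [0.62 0.3  0.54 0.01 0.23 0.59] marg 0.73 zmin
turn/row [0.0001 0.0003 0.0019]
[0.15, -0.72, 0.08] [0.15, -0.72, 0.08] [0.15, -0.72, 0.08] [0.15, -0.72, 0.08] [0.15, -0.72, 0.09] [0.14, -0.72, 0.09] [0.14, -0.72, 0.09] [0.14, -0.72, 0.09] [0.14, -0.72, 0.09] [0.13, -0.72, 0.09] [0.13, -0.72, 0.09] [0.13, -0.72, 0.09] [0.13, -0.72, 0.09] [0.13, -0.72, 0.09] [0.12, -0.72, 0.09] [0.12, -0.72, 0.09] [0.12, -0.72, 0.09] [0.12, -0.72, 0.09] [0.11, -0.72, 0.09] [0.11, -0.72, 0.09] [0.11, -0.72, 0.09] [0.11, -0.72, 0.09] [0.11, -0.72, 0.09] [0.1, -0.72, 0.09] 
4.5363712786183896e-13 [-0.4   0.48 -0.34 -0.   -0.75 -1.17] 0.590643716100545
```

>>> move_arm(plan=[{"delta_pos": [0.14,-0.76,0],"angular": [0,0,0.002]},{"delta_pos": [0.14,-0.76,0],"angular": [0,0,0.002]},{"delta_pos": [0.14,-0.76,0],"angular": [0,0,0.002]},{"delta_pos": [0.14,-0.76,0.1],"angular": [0,0,0.002]},{"delta_pos": [0.14,-0.76,0.1],"angular": [0,0,0.002]},{"delta_pos": [0.14,-0.76,0.1],"angular": [0,0,0.002]},{"delta_pos": [0.14,-0.76,0.1],"angular": [0,0,0.002]},{"delta_pos": [0.14,-0.76,0.1],"angular": [0,0,0.002]},{"delta_pos": [0.14,-0.76,0.1],"angular": [0,0,0.002]},{"delta_pos": [0.14,-0.76,0.1],"angular": [0,0,0.002]},{"delta_pos": [0.14,-0.76,0.1],"angular": [0,0,0.002]},{"delta_pos": [0.14,-0.76,0.1],"angular": [0,0,0.002]}])

```text
clock: 45.5
tcp_pos: [0.4898, -0.0351, 0.2446]
orientation: [-0.016, 1.0, 0.0, 0.003]
contact_force: [0.4, -0.0, 0.7]
opening: 0.0855
grasp_force: 0.0
```

>>> move_arm(plan=[{"delta_pos": [0.12,-0.76,0.1],"angular": [0,0,0.002]},{"delta_pos": [0.12,-0.76,0.1],"angular": [0,0,0.002]},{"delta_pos": [0.12,-0.76,0.1],"angular": [0,0,0.002]},{"delta_pos": [0.12,-0.76,0.1],"angular": [0,0,0.002]},{"delta_pos": [0.12,-0.76,0.1],"angular": [0,0,0.002]},{"delta_pos": [0.12,-0.76,0.1],"angular": [0,0,0.002]},{"delta_pos": [0.12,-0.76,0.1],"angular": [0,0,0.002]},{"delta_pos": [0.12,-0.76,0.1],"angular": [0,0,0.002]},{"delta_pos": [0.12,-0.76,0.1],"angular": [0,0,0.002]},{"delta_pos": [0,0,0],"angular": [0,0,0]}])

```text
clock: 46.5
tcp_pos: [0.4519, -0.3104, 0.2072]
orientation: [-0.0, 1.0, 0.001, 0.002]
contact_force: [-0.4, 0.9, -0.8]
opening: 0.0854
grasp_force: 0.0
```

```bash
python3 - <<'E'
from place import *
s=robot.get_state(); print(s["tcp_pos"])
D=Ro.from_matrix(np.diag([-1.,1,-1])); rows([.4415,-.3613,.18],D,4)
E
```

```text
[ 0.45193119 -0.31040275  0.20718691]
model err 0.0
err 0.0 dq/s max [0.24 0.16 0.06 0.01 0.11 0.24] marg 0.83 zmin
turn/row [0.0003 0.0006 0.0001]
[0.07, -0.32, 0.17] [0.07, -0.32, 0.17] [0.07, -0.32, 0.17] [0.07, -0.32, 0.17]
```

>>> move_arm(plan=[{"delta_pos": [0.07,-0.33,0.17],"angular": [0,0,0]},{"delta_pos": [0.07,-0.33,0.17],"angular": [0,0,0]},{"delta_pos": [0.07,-0.33,0.17],"angular": [0,0,0]},{"delta_pos": [0.07,-0.33,0.17],"angular": [0,0,0]},{"delta_pos": [0,0,0],"angular": [0,0,0]}])

```text
clock: 47.0
tcp_pos: [0.4417, -0.3622, 0.1804]
orientation: [-0.001, 1.0, 0.001, 0.002]
contact_force: [0.8, 0.5, -0.4]
opening: 0.0853
grasp_force: 0.0
```

```bash
python3 - <<'E'
from place import *
s=robot.get_state(); print(s["tcp_pos"])
D=Ro.from_matrix(np.diag([-1.,1,-1])); rows([.4415,-.3613,.07],D,5)
w,a=grab("wrist","w14.png"); g=cv2.GaussianBlur(cv2.cvtColor(a,cv2.COLOR_BGR2GRAY),(3,3),0)
c=proj(w,[.4415,-.3613,.1]); H=cv2.HoughCircles(g,cv2.HOUGH_GRADIENT,1,20,param1=80,param2=15,minRadius=20,maxRadius=75)
d=[(np.hypot(*(q[:2]-c)).round(1),q,ray(w,q[0],q[1],.1).round(4)) for q in H[0]]
print(c.round(),sorted(d,key=lambda e:e[0])[:2])
E
```

```text
[ 0.44174811 -0.36216554  0.18038155]
model err 0.0
err 0.0 dq/s max [0.01 0.3  0.28 0.01 0.5  0.02] marg 0.59 zmin
turn/row [0.0002 0.0006 0.0004]
[0.0, 0.0, 0.55] [0.0, 0.0, 0.55] [0.0, 0.0, 0.55] [0.0, 0.0, 0.55] [0.0, 0.0, 0.55] 
[254. 208.] [(np.float64(5.6), array([249.5, 205.5,  42.3], dtype=float32), array([ 0.4395, -0.3646,  0.1   ])), (np.float64(15.2), array([269.5, 207.5,  30.5], dtype=float32), array([ 0.4409, -0.3509,  0.1   ]))]
```

>>> move_arm(plan=[{"delta_pos": [0.01,-0.01,0.55],"angular": [0,0,0]},{"delta_pos": [0,-0.01,0.55],"angular": [0,0,0]},{"delta_pos": [0,0,0.55],"angular": [0,0,0]},{"delta_pos": [0,0,0.55],"angular": [0,0,0]},{"delta_pos": [0,0,0.55],"angular": [0,0,0]},{"delta_pos": [0,0,0],"angular": [0,0,0]}])

```text
clock: 47.65
tcp_pos: [0.4415, -0.3606, 0.0694]
orientation: [-0.002, 1.0, 0.002, 0.001]
contact_force: [-0.3, -0.4, -0.8]
opening: 0.0854
grasp_force: 0.0
```

>>> move_arm(plan=[{"delta_pos": [0,0,0],"angular": [0,0,0]},{"delta_pos": [0,0,0],"angular": [0,0,0]},{"delta_pos": [0,0,0],"angular": [0,0,0]},{"delta_pos": [0,0,0],"angular": [0,0,0]},{"delta_pos": [0,0,0],"angular": [0,0,0]},{"delta_pos": [0,0,0],"angular": [0,0,0]}], gripper=-1, squeeze=50)

```text
clock: 48.25
tcp_pos: [0.4444, -0.3625, 0.0739]
orientation: [-0.003, 1.0, -0.001, 0.005]
contact_force: [-0.4, -0.5, 6.5]
opening: 0.0629
grasp_force: 55.2
```

```bash
python3 - <<'E'
from place import *
s=robot.get_state(); R=Ro.from_quat(s["orientation"]); print(s["tcp_pos"],s["opening"])
base=R.inv().apply(np.array([.4408,s["tcp_pos"][1],0])-s["tcp_pos"]); print(base)
json.dump([R.as_quat().tolist(),base.tolist()],open("b4.json","w"))
t=M+.127*u-[0,.0015,0]; Rr=Ro.from_rotvec([0,0,yaw])*R
p=t+[0,0,.1]-Rr.apply(base); d=p-(s["tcp_pos"]+[0,0,.19]); print("slot",t,"to go after lift",d,(R.inv()*Rr).as_rotvec()/(np.pi/2))
E
```

```text
[ 0.44437321 -0.36253781  0.07387595] 0.0629379892349006
[0.0043628  0.00013282 0.07383341]
slot [0.61681222 0.33952232 0.09      ] to go after lift [1.76003459e-01 7.02310242e-01 1.11022302e-16] [-4.76811558e-04 -6.89696280e-05 -4.45949639e-02]
```

>>> move_arm(plan=[{"delta_pos": [0,0,-0.6],"angular": [0,0,0]},{"delta_pos": [0,0,-0.95],"angular": [0,0,0]},{"delta_pos": [0,0,-0.95],"angular": [0,0,0]},{"delta_pos": [0,0,-0.95],"angular": [0,0,0]},{"delta_pos": [0,0,-0.95],"angular": [0,0,0]},{"delta_pos": [-0.3,0.4,-0.6],"angular": [0,0,0]},{"delta_pos": [-0.4,0.8,-0.2],"angular": [0,0,-0.002]},{"delta_pos": [-0.4,0.8,0],"angular": [0,0,-0.002]},{"delta_pos": [-0.4,0.8,0],"angular": [0,0,-0.002]},{"delta_pos": [-0.4,0.8,0],"angular": [0,0,-0.002]},{"delta_pos": [-0.4,0.8,0],"angular": [0,0,-0.002]},{"delta_pos": [-0.4,0.8,0],"angular": [0,0,-0.002]}])

```text
clock: 49.45
tcp_pos: [0.5467, -0.151, 0.2802]
orientation: [-0.012, 1.0, 0.001, 0.003]
contact_force: [0.5, -0.7, -2.0]
opening: 0.0625
grasp_force: 55.4
```

>>> move_arm(plan=[{"delta_pos": [-0.4,0.8,0],"angular": [0,0,-0.003]},{"delta_pos": [-0.4,0.8,0],"angular": [0,0,-0.003]},{"delta_pos": [-0.4,0.8,0],"angular": [0,0,-0.003]},{"delta_pos": [-0.4,0.8,0],"angular": [0,0,-0.003]},{"delta_pos": [-0.2,0.8,0],"angular": [0,0,-0.003]},{"delta_pos": [-0.1,0.8,0],"angular": [0,0,-0.003]},{"delta_pos": [0,0.8,0],"angular": [0,0,-0.003]},{"delta_pos": [0,0.8,0],"angular": [0,0,-0.003]},{"delta_pos": [0,0.8,0],"angular": [0,0,-0.003]},{"delta_pos": [0,0.8,0],"angular": [0,0,-0.003]},{"delta_pos": [0,0,0],"angular": [0,0,0]}])

```text
clock: 50.55
tcp_pos: [0.6077, 0.1728, 0.2802]
orientation: [-0.037, 0.999, 0.0, 0.003]
contact_force: [0.3, 0.1, -1.6]
opening: 0.0625
grasp_force: 55.5
```

```bash
python3 - <<'E'
from st import *
st('b4.json',M+.127*u-[0,.0015,-.12])
E
```

```text
base [0.6037 0.1727 0.2064] target [0.6168 0.3395 0.21  ] force [ 0.3  0.1 -1.6] tilt 0.34
model err 0.0
err 0.0 dq/s max [1.06 0.75 1.24 0.03 0.49 1.07] marg 0.87 zmin
turn/row [ 0.0007 -0.0018 -0.0002]
[-0.31, 2.07, -0.04] [-0.31, 2.07, -0.04]
```

>>> move_arm(plan=[{"delta_pos": [-0.13,0.68,0],"angular": [0,-0.001,0]},{"delta_pos": [-0.13,0.68,0],"angular": [0,-0.001,0]},{"delta_pos": [-0.13,0.68,0],"angular": [0,-0.001,0]},{"delta_pos": [-0.13,0.68,0],"angular": [0,-0.001,0]},{"delta_pos": [-0.1,0.68,0],"angular": [0,0,0]},{"delta_pos": [0,0.68,0],"angular": [0,0,0]},{"delta_pos": [0,0,0],"angular": [0,0,0]}])

```text
clock: 51.25
tcp_pos: [0.6211, 0.3363, 0.2798]
orientation: [-0.037, 0.999, 0.0, 0.005]
contact_force: [0.7, -0.2, -2.5]
opening: 0.063
grasp_force: 55.6
```

```bash
python3 - <<'E'
from st import *
st('b4.json',M+.127*u-[0,.0015,-.02])
E
```

```text
base [0.6176 0.3361 0.206 ] target [0.6168 0.3395 0.11  ] force [ 0.7 -0.2 -2.5] tilt 0.07
model err 0.0
err 0.0 dq/s max [0.02 0.32 0.77 0.01 1.01 0.02] marg 0.87 zmin
turn/row [ 0.0004  0.0001 -0.0007]
[0.02, 0.04, 1.2] [0.02, 0.05, 1.2]
```

>>> move_arm(plan=[{"delta_pos": [0.01,0.02,0.48],"angular": [0,0,0]},{"delta_pos": [0.01,0.02,0.48],"angular": [0,0,0]},{"delta_pos": [0.01,0.02,0.48],"angular": [0,0,0]},{"delta_pos": [0.01,0.02,0.48],"angular": [0,0,0]},{"delta_pos": [0,0.01,0.48],"angular": [0,0,0]},{"delta_pos": [0,0,0.2],"angular": [0,0,0]},{"delta_pos": [0,0,0],"angular": [0,0,0]},{"delta_pos": [0,0,0],"angular": [0,0,0]}])

```text
clock: 52.05
tcp_pos: [0.6221, 0.3372, 0.1787]
orientation: [-0.035, 0.999, 0.0, 0.007]
contact_force: [0.3, 0.8, -1.7]
opening: 0.063
grasp_force: 55.6
```

```bash
python3 - <<'E'
from st import *
st('b4.json',M+.127*u-[0,.0015,0])
E
```

```text
base [0.6188 0.3371 0.1048] target [0.6168 0.3395 0.09  ] force [ 0.3  0.8 -1.7] tilt 0.25
model err 0.0
err 0.0 dq/s max [0.02 0.07 0.08 0.01 0.12 0.01] marg 0.87 zmin
turn/row [ 0.0005  0.0012 -0.0016]
[0.02, 0.03, 0.18] [0.02, 0.03, 0.18]
```

>>> move_arm(plan=[{"delta_pos": [0.02,0.03,0.1],"angular": [0,0,0]},{"delta_pos": [0.02,0.02,0.1],"angular": [0,0,0]},{"delta_pos": [0,0,0.1],"angular": [0,0,0]},{"delta_pos": [0,0,0.05],"angular": [0,0,0]},{"delta_pos": [0,0,0],"angular": [0,0,0]},{"delta_pos": [0,0,0],"angular": [0,0,0]}])

```text
clock: 52.65
tcp_pos: [0.62, 0.3395, 0.1639]
orientation: [-0.035, 0.999, 0.0, 0.007]
contact_force: [-0.1, 0.3, -0.8]
opening: 0.0631
grasp_force: 55.7
```

>>> move_arm(plan=[{"delta_pos": [0,0,0.03],"angular": [0,0,0]},{"delta_pos": [0,0,0.03],"angular": [0,0,0]},{"delta_pos": [0,0,0],"angular": [0,0,0]}])

```text
clock: 52.95
tcp_pos: [0.6203, 0.3394, 0.1638]
orientation: [-0.036, 0.999, 0.0, 0.008]
contact_force: [-2.0, -1.0, 6.8]
opening: 0.0625
grasp_force: 56.5
```

>>> move_arm(plan=[{"delta_pos": [0,0,0],"angular": [0,0,0]},{"delta_pos": [0,0,0],"angular": [0,0,0]},{"delta_pos": [0,0,0],"angular": [0,0,0]},{"delta_pos": [0,0,0],"angular": [0,0,0]},{"delta_pos": [0,0,0],"angular": [0,0,0]},{"delta_pos": [0,0,-0.4],"angular": [0,0,0]},{"delta_pos": [0,0,-0.8],"angular": [0,0,0]},{"delta_pos": [0,0,-0.9],"angular": [0,0,0]},{"delta_pos": [0,0,-0.9],"angular": [0,0,0]},{"delta_pos": [0,0,-0.9],"angular": [0,0,0]},{"delta_pos": [0,0,0],"angular": [0,0,0]}], gripper=1)

```text
clock: 54.05
tcp_pos: [0.6199, 0.3401, 0.3248]
orientation: [-0.035, 0.999, 0.003, 0.012]
contact_force: [0.3, -0.2, -0.2]
opening: 0.0852
grasp_force: 0.0
```

```bash
python3 - <<'E'
from place import *
s=robot.get_state(); print(s["tcp_pos"],s["contact_force"])
w,a=grab("wrist","w15.png"); g=cv2.GaussianBlur(cv2.cvtColor(a,cv2.COLOR_BGR2GRAY),(3,3),0)
H=cv2.HoughCircles(g,cv2.HOUGH_GRADIENT,1,20,param1=80,param2=15,minRadius=20,maxRadius=75)
for x,y in ((.617,.339),(.536,.333),(.455,.328)):
    c=proj(w,[x,y,.19]); d=[(np.hypot(*(q[:2]-c)).round(1),q,ray(w,q[0],q[1],.19).round(4)) for q in H[0]]
    print(c.round(),sorted(d,key=lambda e:e[0])[:1])
# paddle & pan in the top view, arm may hide
t,b=grab("top","t8.png"); h=cv2.cvtColor(b,cv2.COLOR_BGR2HSV)
def pad(im):
    h=cv2.cvtColor(im,cv2.COLOR_BGR2HSV); m=((h[...,2]>128)&(h[...,1]<45)).astype(np.uint8); m[:105]=0; m[145:]=0; m[:,:205]=0; m[:,320:]=0
    n,l,sta,c=cv2.connectedComponentsWithStats(m); print([(sta[k].tolist(),c[k].round(1).tolist()) for k in range(1,n) if sta[k][4]>60])
pad(cv2.imread("pics/top0.png")); pad(b)
E
```

```text
[0.61986722 0.34006967 0.32482702] [ 0.33737071 -0.23539917 -0.16178613]
[251. 182.] [(np.float64(1.3), array([250.5, 181.5,  34.1], dtype=float32), array([0.6163, 0.3382, 0.19  ]))]
[251.  81.] [(np.float64(5.1), array([248.5,  85.5,  39.1], dtype=float32), array([0.5394, 0.3313, 0.19  ]))]
[252. -41.] [(np.float64(91.4), array([294.5,  39.5,  30.2], dtype=float32), array([0.5043, 0.3636, 0.19  ]))]
[([223, 119, 24, 15, 328], [234.2, 125.5]), ([249, 121, 50, 7, 241], [273.4, 124.1])]
[([222, 118, 25, 16, 358], [234.0, 125.5]), ([249, 121, 51, 7, 273], [273.7, 124.0])]
```

Three beakers check out and the paddle is unmoved. Turning the tool above the rail, then going to the paddle.

>>> move_arm(plan=[{"delta_pos": [0,-0.3,0],"angular": [0,0,-0.088]},{"delta_pos": [0,-0.3,0],"angular": [0,0,-0.088]},{"delta_pos": [0,0,0],"angular": [0,0,-0.088]},{"delta_pos": [0,0,0],"angular": [0,0,-0.088]},{"delta_pos": [0,0,0],"angular": [0,0,-0.088]},{"delta_pos": [0,0,0],"angular": [0,0,-0.088]},{"delta_pos": [0,0,0],"angular": [0,0,-0.088]},{"delta_pos": [0,0,0],"angular": [0,0,-0.088]},{"delta_pos": [0,0,0],"angular": [0,0,-0.088]},{"delta_pos": [0,0,0],"angular": [0,0,-0.088]},{"delta_pos": [0,0,0],"angular": [0,0,-0.088]},{"delta_pos": [0,0,0],"angular": [0,0,0]}])

```text
clock: 55.35
tcp_pos: [0.6208, 0.3154, 0.3153]
orientation: [0.714, -0.7, 0.004, -0.003]
contact_force: [-0.5, -0.7, -1.0]
opening: 0.0855
grasp_force: 0.0
```

```bash
cat >> place.py <<'E'
def down(psi):
    a=np.radians(psi); x=np.array([np.cos(a),np.sin(a),0]); z=np.array([0,0,-1.]); return Ro.from_matrix(np.c_[x,np.cross(z,x),z])
E
python3 - <<'E'
from place import *
q=rows([.685,-.069,.2],down(-88),14); q2,e,Q=path([.685,-.069,.018],down(-88),q); print(e,q2.round(2),min(map(marg,Q)))
q3,e,Q=path([.522,.019,.083],down(-7),q); print(e,q3.round(2),min(map(marg,Q)))
E
```

```text
model err 0.0
err 0.0 dq/s max [0.43 0.18 0.39 0.01 0.27 0.44] marg 1.01 zmin
turn/row [-0.0005 -0.0001 -0.0007]
[0.69, -0.1, 0.21] [0.69, -0.1, 0.21] [0.69, -0.1, 0.21] [0.69, -0.1, 0.21] [0.69, -0.1, 0.21] [0.69, -0.1, 0.21] [0.69, -0.1, 0.21] [0.69, -0.09, 0.21] [0.69, -0.09, 0.21] [0.69, -0.09, 0.21] [0.69, -0.09, 0.21] [0.69, -0.09, 0.21] [0.69, -0.09, 0.21] [0.69, -0.09, 0.21] 
1.3214902834016967e-12 [ 0.13  0.7  -0.06 -0.   -0.81 -0.1 ] 0.6501349705659732
1.7588416980619332e-09 [ 0.35  0.39 -0.45 -0.   -0.73  1.1 ] 0.5662276681262601
```

>>> move_arm(plan=[{"delta_pos": [0.75,-0.1,0.1],"angular": [0,0,0]},{"delta_pos": [0.75,-0.1,0.2],"angular": [0,0,0]},{"delta_pos": [0.75,-0.1,0.2],"angular": [0,0,0]},{"delta_pos": [0.75,-0.1,0.2],"angular": [0,0,0]},{"delta_pos": [0.75,-0.1,0.2],"angular": [0,0,0]},{"delta_pos": [0.75,-0.1,0.2],"angular": [0,0,0]},{"delta_pos": [0.75,-0.1,0.2],"angular": [0,0,0]},{"delta_pos": [0.75,-0.1,0.2],"angular": [0,0,0]},{"delta_pos": [0.75,-0.1,0.2],"angular": [0,0,0]},{"delta_pos": [0.75,-0.1,0.2],"angular": [0,0,0]},{"delta_pos": [0.75,-0.1,0.2],"angular": [0,0,0]},{"delta_pos": [0.75,-0.1,0.2],"angular": [0,0,0]}])

```text
clock: 56.55
tcp_pos: [0.6774, -0.0445, 0.2242]
orientation: [0.713, -0.701, 0.004, -0.004]
contact_force: [-0.6, 0.1, 0.1]
opening: 0.0852
grasp_force: 0.0
```

>>> move_arm(plan=[{"delta_pos": [0.5,-0.1,0.2],"angular": [0,0,-0.001]},{"delta_pos": [0.3,-0.1,0.2],"angular": [0,0,-0.001]},{"delta_pos": [0,0,0],"angular": [0,0,0]}])

```text
clock: 56.85
tcp_pos: [0.6859, -0.0764, 0.2072]
orientation: [0.714, -0.7, 0.003, -0.004]
contact_force: [-0.2, 0.2, -0.6]
opening: 0.0858
grasp_force: 0.0
```

```bash
python3 - <<'E'
from place import *
s=robot.get_state(); print(s["tcp_pos"])
w,a=grab("wrist","w16.png")
h=cv2.cvtColor(a,cv2.COLOR_BGR2HSV)
e1=proj(w,[.690,-.199,.007]); e2=proj(w,[.681,.040,.004]); o=proj(w,[.685,-.069,.014]); print(e1,e2,o,a[int(o[1]),int(o[0])],a[int(o[1]),int(o[0])-60:int(o[0])+60:6].max(1).tolist())
for y in (-.13,-.1,-.069,-.04):
    c=proj(w,[.685,y,.014]); 
    if 0<c[1]<384:
        row=a[int(c[1]),:].max(1).astype(int); print(y,c.round(), row[int(c[0])-24:int(c[0])+26:2].tolist())
rows([.685,-.069,.09],down(-88),6)
E
```

```text
[ 0.68593659 -0.07639013  0.20719832]
[252.76986103  46.30141722] [256.5623685  271.18226774] [255.07824027 181.3001742 ] [168 182 185] [150, 151, 153, 147, 149, 149, 144, 121, 172, 181, 185, 143, 130, 128, 134, 128, 75, 75, 78, 76]
-0.13 [256. 121.] [147, 149, 152, 140, 117, 178, 211, 212, 214, 214, 215, 217, 219, 219, 205, 155, 142, 149, 150, 145, 147, 146, 146, 148, 149]
-0.1 [256. 151.] [146, 149, 151, 148, 112, 147, 202, 210, 211, 209, 193, 186, 186, 187, 183, 149, 131, 131, 130, 126, 127, 130, 128, 129, 130]
-0.069 [255. 181.] [144, 149, 149, 121, 84, 130, 172, 181, 181, 181, 183, 183, 185, 186, 177, 143, 129, 131, 130, 125, 128, 128, 128, 130, 134]
-0.04 [254. 208.] [125, 124, 123, 125, 123, 129, 129, 127, 128, 127, 127, 128, 128, 131, 178, 198, 192, 175, 173, 173, 171, 157, 131, 131, 134]
model err 0.0
err 0.0 dq/s max [0.02 0.2  0.26 0.   0.39 0.01] marg 0.79 zmin
turn/row [-0.0012  0.0001 -0.0015]
[-0.03, 0.01, 0.49] [-0.03, 0.01, 0.49] [-0.03, 0.01, 0.49] [-0.03, 0.01, 0.49] [-0.03, 0.01, 0.49] [-0.03, 0.01, 0.49]
```

```bash
python3 - <<'E'
from place import *
w=cams.camera_info("wrist"); a=cv2.imread("pics/w16.png").max(2).astype(int)
for v in (80,100,121,151,181):
    r=a[v]; c=int(252); k=[x for x in range(225,280) if r[x]>165]; print(v,k[0],k[-1],ray(w,(k[0]+k[-1])/2,v,.014).round(4),((k[-1]-k[0]+1)*np.linalg.norm(w['R']@ray(w,250,v,.014)+w['t'])/w['fx']).round(4))
print("col250 rows 30..70",a[30:70:2,250].tolist()); print("col 245 rows 180..290",a[180:290:4,245].tolist()); 
for u in (230,270,285): print(u,a[180:300:4,u].tolist())
E
```

```text
80 242 262 [ 0.6908 -0.1672  0.014 ] 0.0214
100 242 262 [ 0.6905 -0.1488  0.014 ] 0.0214
121 242 261 [ 0.6906 -0.1289  0.014 ] 0.0203
151 242 260 [ 0.6905 -0.0992  0.014 ] 0.0195
181 243 259 [ 0.6899 -0.0679  0.014 ] 0.0177
col250 rows 30..70 [145, 146, 147, 146, 146, 146, 145, 178, 210, 218, 218, 217, 218, 218, 217, 217, 217, 218, 218, 217]
col 245 rows 180..290 [181, 182, 209, 208, 155, 134, 128, 134, 136, 136, 136, 137, 198, 208, 208, 208, 207, 207, 207, 206, 204, 204, 202, 152, 152, 151, 150, 150]
230 [135, 145, 145, 144, 143, 94, 95, 129, 131, 130, 129, 129, 140, 192, 190, 191, 190, 189, 187, 187, 186, 186, 184, 148, 148, 147, 147, 148, 149, 148]
270 [127, 127, 127, 127, 128, 128, 124, 178, 183, 182, 181, 180, 179, 178, 177, 176, 175, 175, 173, 173, 165, 168, 163, 129, 128, 124, 125, 94, 91, 91]
285 [126, 127, 113, 95, 96, 84, 80, 79, 75, 74, 75, 74, 74, 73, 72, 74, 74, 73, 73, 75, 75, 74, 75, 74, 75, 75, 77, 76, 77, 77]
```

```bash
python3 - <<'E'
from place import *
rows([.690,-.070,.06],down(-90),6)
E
```

```text
model err 0.0
err 0.0 dq/s max [0.01 0.28 0.3  0.   0.48 0.05] marg 0.74 zmin
turn/row [-0.0012  0.0001  0.0022]
[-0.02, -0.01, 0.62] [-0.02, -0.01, 0.62] [-0.02, -0.01, 0.62] [-0.02, -0.01, 0.62] [-0.02, -0.01, 0.62] [-0.02, -0.01, 0.62]
```

>>> move_arm(plan=[{"delta_pos": [-0.03,-0.02,0.62],"angular": [-0.001,0,0.002]},{"delta_pos": [-0.03,-0.02,0.62],"angular": [-0.001,0,0.002]},{"delta_pos": [-0.03,-0.02,0.62],"angular": [-0.001,0,0.002]},{"delta_pos": [-0.03,-0.02,0.62],"angular": [-0.001,0,0.002]},{"delta_pos": [-0.02,-0.01,0.62],"angular": [-0.001,0,0.002]},{"delta_pos": [-0.02,0,0.62],"angular": [-0.001,0,0.002]},{"delta_pos": [0,0,0],"angular": [0,0,0]}])

```text
clock: 57.6
tcp_pos: [0.6902, -0.0669, 0.0579]
orientation: [0.709, -0.705, -0.001, 0.0]
contact_force: [0.1, 0.7, 0.2]
opening: 0.085
grasp_force: 0.0
```

```bash
python3 - <<'E'
from place import *
print(robot.get_state()["tcp_pos"]); rows([.690,-.070,.018],down(-90),5)
E
```

```text
[ 0.69018665 -0.06686223  0.05793454]
model err 0.0
err 0.0 dq/s max [0.01 0.1  0.06 0.   0.15 0.  ] marg 0.66 zmin
turn/row [0.0001 0.0001 0.0007]
[0.02, 0.0, 0.2] [0.02, 0.0, 0.2] [0.02, 0.0, 0.2] [0.02, 0.0, 0.2] [0.02, 0.0, 0.2]
```

>>> move_arm(plan=[{"delta_pos": [0.02,0,0.2],"angular": [0,0,0]},{"delta_pos": [0.02,0,0.2],"angular": [0,0,0]},{"delta_pos": [0.02,0,0.2],"angular": [0,0,0]},{"delta_pos": [0.02,0,0.2],"angular": [0,0,0]},{"delta_pos": [0,0,0.1],"angular": [0,0,0]},{"delta_pos": [0,0,0],"angular": [0,0,0]},{"delta_pos": [0,0,0],"angular": [0,0,0]}])

```text
clock: 58.3
tcp_pos: [0.6928, -0.0721, 0.0271]
orientation: [0.709, -0.705, 0.002, -0.002]
contact_force: [-0.5, -0.2, 6.2]
opening: 0.0854
grasp_force: 2.7
```

```bash
python3 - <<'E'
from place import *
s=robot.get_state(); print(s["tcp_pos"],s["contact_force"],s["wrist_torque"],s["grasp_force"])
t,b=cams.camera_info("top"),cv2.imread("pics/top0.png"); h=cv2.cvtColor(b,cv2.COLOR_BGR2HSV); m=(h[...,1]>150)&(h[...,0]>15)&(h[...,0]<35)
r=np.where(m[:,262])[0]; print(r.min(),r.max(),ray(t,262,r.max(),.02))
w,a=grab("wrist","w17.png")
for n,X in (("L tip+y?",[.6928-.0425,-.072,.02]),("R",[.6928+.0425,-.072,.02]),("tcp",[.6928,-.072,.02]),("bladeend",[.69,.04,.008])): print(n,proj(w,X).round())
E
```

```text
[ 0.69279158 -0.07206334  0.02706612] [-0.46062655 -0.17894415  6.19569521] [-0.03763585  0.51422694  0.03336115] 2.699384879961144
45 90 [ 0.7951534  -0.08716295  0.02      ]
L tip+y? [343. 256.]
R [160. 255.]
tcp [252. 255.]
bladeend [256. 418.]
```

View pics/w17.png

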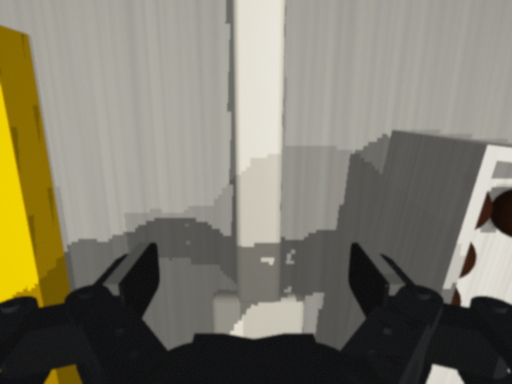

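The handle is centred between the fingers (col 258). The moment points to contact about 83 mm toward -x, so the open finger linkage is resting on the pan rim. I'll lift, narrow the opening, and go down again.

>>> move_arm(plan=[{"delta_pos": [0,0,-0.5],"angular": [0,0,0]},{"delta_pos": [0,0,-0.5],"angular": [0,0,0]},{"delta_pos": [0,0,0],"angular": [0,0,0]}])

```text
clock: 58.65
tcp_pos: [0.6938, -0.0719, 0.0685]
orientation: [0.709, -0.705, 0.004, -0.004]
contact_force: [-0.2, 0.1, 0.6]
opening: 0.0857
grasp_force: 0.0
```

>>> move_arm(plan=[{"delta_pos": [0,0,0],"angular": [0,0,0]},{"delta_pos": [0,0,0],"angular": [0,0,0]},{"delta_pos": [0,0,0],"angular": [0,0,0]},{"delta_pos": [0,0,0],"angular": [0,0,0]}], gripper=-0.05)

```text
clock: 59.05
tcp_pos: [0.6911, -0.0717, 0.0641]
orientation: [0.709, -0.706, 0.001, -0.001]
contact_force: [-0.2, 0.1, -0.6]
opening: 0.0403
grasp_force: 0.0
```

```bash
python3 - <<'E'
from place import *
s=robot.get_state(); print(s["tcp_pos"],s["contact_force"],s["wrist_torque"],s["opening"]); rows([.690,-.074,.018],down(-90),5)
E
```

```text
[ 0.69113098 -0.07172761  0.06409965] [-0.17261551  0.1410914  -0.62287918] [-0.025868   -0.02099489  0.03580437] 0.04031990259207781
model err 0.0
err 0.0 dq/s max [0.01 0.11 0.07 0.   0.17 0.  ] marg 0.66 zmin
turn/row [-0.0003  0.0001  0.0006]
[0.01, 0.01, 0.23] [0.01, 0.01, 0.23] [0.01, 0.01, 0.23] [0.01, 0.01, 0.23] [0.01, 0.01, 0.23]
```

>>> move_arm(plan=[{"delta_pos": [0,0.01,0.22],"angular": [0,0,0]},{"delta_pos": [0,0.01,0.22],"angular": [0,0,0]},{"delta_pos": [0,0,0.22],"angular": [0,0,0]},{"delta_pos": [0,0,0.2],"angular": [0,0,0]},{"delta_pos": [0,0,0.1],"angular": [0,0,0]},{"delta_pos": [0,0,0],"angular": [0,0,0]},{"delta_pos": [0,0,0],"angular": [0,0,0]}])

```text
clock: 59.75
tcp_pos: [0.6912, -0.0717, 0.0268]
orientation: [0.709, -0.705, 0.001, -0.002]
contact_force: [0.0, -0.4, 0.0]
opening: 0.0406
grasp_force: 0.0
```

>>> move_arm(plan=[{"delta_pos": [0,0,0.12],"angular": [0,0,0]},{"delta_pos": [0,0,0.11],"angular": [0,0,0]},{"delta_pos": [0,0,0],"angular": [0,0,0]},{"delta_pos": [0,0,0],"angular": [0,0,0]}])

```text
clock: 60.15
tcp_pos: [0.6909, -0.0717, 0.0174]
orientation: [0.709, -0.705, 0.001, -0.002]
contact_force: [0.1, -0.4, -0.2]
opening: 0.0405
grasp_force: 0.0
```

>>> move_arm(plan=[{"delta_pos": [0,0,0],"angular": [0,0,0]},{"delta_pos": [0,0,0],"angular": [0,0,0]},{"delta_pos": [0,0,0],"angular": [0,0,0]},{"delta_pos": [0,0,0],"angular": [0,0,0]},{"delta_pos": [0,0,0],"angular": [0,0,0]}], gripper=-1, squeeze=60)

```text
clock: 60.65
tcp_pos: [0.6912, -0.0716, 0.0179]
orientation: [0.709, -0.705, 0.001, -0.002]
contact_force: [-0.9, 0.7, 2.1]
opening: 0.0204
grasp_force: 60.9
```

>>> move_arm(plan=[{"delta_pos": [0,0,-0.4],"angular": [0,0,0]},{"delta_pos": [0,0,-0.8],"angular": [0,0,0]},{"delta_pos": [0,0,-0.8],"angular": [0,0,0]},{"delta_pos": [0,0,-0.8],"angular": [0,0,0]},{"delta_pos": [0,0,-0.8],"angular": [0,0,0]},{"delta_pos": [0,0,0],"angular": [0,0,0]}])

```text
clock: 61.25
tcp_pos: [0.6933, -0.072, 0.1686]
orientation: [0.709, -0.705, 0.005, -0.006]
contact_force: [1.4, -0.8, -0.9]
opening: 0.0203
grasp_force: 60.6
```

```bash
python3 - <<'E'
from place import *
s=robot.get_state(); print(s["tcp_pos"],s["opening"],s["grasp_force"])
t,b=grab("top","t9.png"); g=cv2.cvtColor(b,cv2.COLOR_BGR2GRAY); a=cv2.imread("pics/top0.png",0)
# pan outer edges along rows / columns, then and now
for r in (170,185,200): print(r,a[r,184:200].tolist(),g[r,184:200].tolist(),"|",a[r,256:270].tolist(),g[r,256:270].tolist())
for c in (205,235): print(c,a[200:216,c].tolist(),g[200:216,c].tolist())
rows([.522,.019,.19],down(-7),12)
E
```

```text
[ 0.69330186 -0.07198153  0.16856291] 0.020302214968262303 60.61828851699829
170 [94, 94, 94, 94, 94, 95, 89, 72, 95, 122, 85, 57, 85, 129, 139, 138] [108, 108, 109, 109, 109, 108, 108, 108, 107, 107, 106, 104, 105, 103, 103, 103] | [138, 140, 134, 103, 88, 89, 87, 96, 128, 113, 94, 90, 90, 92] [142, 141, 141, 140, 140, 141, 142, 142, 143, 143, 143, 144, 137, 105]
185 [93, 92, 92, 92, 93, 87, 82, 114, 102, 67, 64, 101, 133, 138, 139, 138] [109, 110, 110, 110, 109, 109, 109, 109, 109, 108, 108, 108, 107, 106, 106, 105] | [139, 134, 103, 90, 89, 88, 102, 128, 107, 94, 94, 95, 94, 95] [143, 143, 144, 144, 143, 143, 144, 144, 144, 144, 146, 140, 109, 93]
200 [94, 93, 93, 93, 88, 96, 120, 85, 54, 64, 94, 100, 100, 99, 99, 99] [109, 110, 110, 111, 110, 109, 110, 110, 110, 111, 110, 109, 109, 108, 107, 106] | [121, 97, 89, 88, 90, 114, 117, 102, 95, 95, 95, 95, 95, 95] [87, 90, 94, 96, 95, 96, 99, 101, 107, 108, 109, 115, 119, 122]
205 [125, 99, 92, 92, 99, 118, 122, 97, 86, 91, 93, 95, 95, 95, 95, 95] [101, 101, 102, 102, 102, 103, 103, 104, 104, 104, 104, 105, 105, 104, 105, 105]
235 [139, 138, 122, 97, 90, 90, 90, 101, 120, 119, 93, 89, 95, 96, 94, 92] [95, 96, 96, 96, 97, 95, 95, 95, 96, 96, 96, 97, 96, 96, 94, 92]
model err 0.0
err 0.0 dq/s max [0.24 0.25 0.39 0.01 0.13 1.07] marg 0.75 zmin
turn/row [-0.0005 -0.0003 -0.0766]
[-0.19, 0.35, -0.05] [-0.23, 0.33, -0.05] [-0.27, 0.3, -0.05] [-0.3, 0.26, -0.05] [-0.33, 0.22, -0.05] [-0.36, 0.18, -0.05] [-0.38, 0.14, -0.05] [-0.39, 0.09, -0.05] [-0.4, 0.04, -0.05] [-0.4, -0.0, -0.05] [-0.4, -0.05, -0.05] [-0.39, -0.1, -0.05]
```

The pan was knocked: its right rim has shifted about 10 px. I'll measure its new place with the rims rectified onto their plane.

```bash
cat > pan.py <<'E'
from place import *
def rect(im,i,z,x0,x1,y0,y1,s=.001):
    X,Y=np.arange(x0,x1,s),np.arange(y0,y1,s); gx,gy=np.meshgrid(X,Y,indexing="ij")
    P=np.stack([gx,gy,np.full_like(gx,z)],-1)@i["R"].T+i["t"]
    return cv2.remap(im,(i["fx"]*P[...,0]/P[...,2]+i["cx"]).astype(np.float32),(i["fy"]*P[...,1]/P[...,2]+i["cy"]).astype(np.float32),cv2.INTER_LINEAR)
def lines(f,cam="top",i=None,z=.065,minl=60):
    i=i or cams.camera_info(cam); g=cv2.imread(f,0) if isinstance(f,str) else f
    r=rect(g,i,z,.36,.70,-.22,.20); e=cv2.Canny(r,25,60)
    L=cv2.HoughLinesP(e,1,np.pi/360,40,minLineLength=minl,maxLineGap=12); out=[]
    for a,b,c,d in (L[:,0] if L is not None else []):
        p,q=np.array([.36+b*.001,-.22+a*.001]),np.array([.36+d*.001,-.22+c*.001])
        an=np.degrees(np.arctan2(*(q-p)[::-1]))%180; out.append((round(an),p.round(3).tolist(),q.round(3).tolist(),int(1000*np.hypot(*(q-p)))))
    return sorted(out)
E
python3 - <<'E'
from pan import *
for f in ("top0","t8","t9"):
    print(f)
    for l in lines(f"pics/{f}.png"): print(" ",l)
E
```

```text
top0
  (83, [0.441, 0.05], [0.451, 0.134], 84)
  (83, [0.591, -0.094], [0.602, 0.001], 95)
  (83, [0.612, -0.025], [0.627, 0.105], 130)
  (84, [0.439, -0.023], [0.452, 0.094], 117)
  (84, [0.588, -0.072], [0.602, 0.057], 129)
  (84, [0.606, 0.033], [0.615, 0.115], 82)
  (84, [0.61, 0.009], [0.619, 0.09], 81)
  (84, [0.619, 0.04], [0.627, 0.113], 73)
  (89, [0.689, -0.136], [0.691, -0.038], 98)
  (90, [0.657, -0.032], [0.657, 0.031], 63)
  (91, [0.672, -0.12], [0.671, -0.038], 82)
  (173, [0.528, 0.121], [0.45, 0.13], 78)
  (174, [0.529, -0.081], [0.428, -0.07], 101)
  (174, [0.558, -0.071], [0.494, -0.064], 64)
  (174, [0.6, 0.106], [0.482, 0.118], 118)
  (174, [0.627, 0.11], [0.554, 0.118], 73)
t8
  (83, [0.458, -0.105], [0.479, 0.073], 179)
  (83, [0.48, -0.069], [0.494, 0.049], 118)
  (83, [0.481, 0.034], [0.489, 0.1], 66)
  (83, [0.629, -0.126], [0.639, -0.039], 87)
  (84, [0.617, -0.106], [0.624, -0.044], 62)
  (84, [0.626, -0.039], [0.637, 0.071], 110)
  (174, [0.624, 0.086], [0.488, 0.101], 136)
  (174, [0.627, -0.127], [0.548, -0.119], 79)
  (174, [0.636, 0.073], [0.524, 0.085], 112)
  (174, [0.64, 0.079], [0.505, 0.094], 135)
  (175, [0.566, -0.1], [0.493, -0.093], 73)
t9
  (9, [0.45, 0.046], [0.627, 0.074], 179)
  (83, [0.628, -0.075], [0.636, -0.01], 65)
  (83, [0.629, -0.126], [0.647, 0.03], 157)
  (173, [0.55, -0.099], [0.477, -0.09], 73)
  (174, [0.611, -0.121], [0.54, -0.113], 71)
  (174, [0.618, -0.127], [0.546, -0.119], 72)
  (179, [0.699, 0.198], [0.623, 0.199], 76)
```

The pan is now centred at about (0.555, -0.013) with the same yaw; the rim spacings of 172 and 212 mm confirm it.

```bash
python3 - <<'E'
from pan import *
rows([.555,-.012,.17],down(-6),11)
E
```

```text
model err 0.0
err 0.0 dq/s max [0.16 0.21 0.36 0.01 0.14 1.23] marg 0.8 zmin
turn/row [-0.0006 -0.0004 -0.0846]
[-0.14, 0.31, -0.01] [-0.18, 0.29, -0.01] [-0.21, 0.26, -0.01] [-0.25, 0.23, -0.01] [-0.28, 0.2, -0.01] [-0.3, 0.16, -0.01] [-0.32, 0.12, -0.01] [-0.33, 0.08, -0.01] [-0.34, 0.03, -0.01] [-0.34, -0.01, -0.01] [-0.33, -0.06, -0.01]
```

>>> move_arm(plan=[{"delta_pos": [-0.14,0.31,-0.01],"angular": [0,0,-0.085]},{"delta_pos": [-0.18,0.29,-0.01],"angular": [0,0,-0.085]},{"delta_pos": [-0.21,0.26,-0.01],"angular": [0,0,-0.085]},{"delta_pos": [-0.25,0.23,-0.01],"angular": [0,0,-0.085]},{"delta_pos": [-0.28,0.2,-0.01],"angular": [0,0,-0.085]},{"delta_pos": [-0.3,0.16,-0.01],"angular": [0,0,-0.085]},{"delta_pos": [-0.32,0.12,-0.01],"angular": [0,0,-0.085]},{"delta_pos": [-0.33,0.08,-0.01],"angular": [0,0,-0.085]},{"delta_pos": [-0.34,0.03,-0.01],"angular": [0,0,-0.085]},{"delta_pos": [-0.34,-0.01,-0.01],"angular": [0,0,-0.085]},{"delta_pos": [-0.33,-0.06,-0.01],"angular": [0,0,-0.085]},{"delta_pos": [0,0,0],"angular": [0,0,0]}])

```text
clock: 62.5
tcp_pos: [0.5508, -0.0121, 0.1643]
orientation: [0.999, -0.048, 0.0, -0.0]
contact_force: [1.0, -0.8, 0.1]
opening: 0.02
grasp_force: 60.5
```

```bash
python3 - <<'E'
from pan import *
s=robot.get_state(); print(s["tcp_pos"],s["opening"])
w,a=grab("wrist","w18.png")
L=lines(cv2.cvtColor(a,cv2.COLOR_BGR2GRAY),i=w,minl=50)
for l in L: print(l)
rows([.555,-.012,.095],down(-6),4)
E
```

```text
[ 0.55083974 -0.01213855  0.16430978] 0.020023739226171035
(6, [0.385, -0.22], [0.666, -0.188], 282)
(12, [0.397, -0.084], [0.449, -0.073], 53)
(14, [0.491, 0.102], [0.57, 0.122], 81)
(14, [0.532, 0.113], [0.606, 0.131], 76)
(55, [0.395, -0.217], [0.436, -0.159], 71)
(55, [0.396, -0.216], [0.48, -0.098], 144)
(82, [0.63, -0.011], [0.639, 0.054], 65)
(83, [0.503, -0.004], [0.513, 0.077], 81)
(83, [0.518, 0.012], [0.525, 0.069], 57)
(83, [0.622, -0.123], [0.632, -0.039], 84)
(83, [0.622, -0.092], [0.628, -0.04], 52)
(83, [0.626, -0.128], [0.636, -0.041], 87)
(83, [0.635, -0.011], [0.646, 0.08], 91)
(84, [0.618, -0.096], [0.624, -0.035], 61)
(84, [0.628, -0.011], [0.635, 0.055], 66)
(84, [0.638, -0.095], [0.644, -0.042], 53)
(84, [0.639, -0.011], [0.649, 0.078], 89)
(85, [0.36, -0.22], [0.4, 0.2], 421)
(85, [0.362, -0.194], [0.399, 0.194], 389)
(85, [0.666, -0.187], [0.697, 0.136], 324)
(86, [0.495, -0.087], [0.499, -0.031], 56)
(106, [0.539, 0.088], [0.522, 0.149], 63)
(115, [0.488, 0.107], [0.446, 0.198], 100)
(115, [0.496, 0.093], [0.446, 0.2], 118)
(163, [0.688, 0.14], [0.494, 0.2], 203)
(163, [0.697, 0.137], [0.573, 0.175], 129)
(173, [0.575, 0.028], [0.509, 0.036], 66)
(173, [0.595, -0.121], [0.475, -0.107], 120)
(173, [0.598, -0.001], [0.546, 0.005], 52)
(173, [0.616, -0.101], [0.482, -0.085], 134)
(173, [0.621, -0.092], [0.509, -0.079], 112)
(173, [0.626, -0.125], [0.55, -0.115], 76)
(173, [0.629, -0.103], [0.498, -0.088], 131)
(173, [0.643, 0.055], [0.532, 0.069], 111)
(173, [0.645, 0.076], [0.502, 0.093], 144)
(173, [0.649, 0.08], [0.493, 0.098], 157)
(173, [0.682, -0.007], [0.563, 0.007], 119)
(174, [0.624, -0.128], [0.472, -0.111], 152)
(174, [0.648, -0.041], [0.482, -0.023], 166)
(174, [0.651, -0.005], [0.569, 0.003], 82)
model err 0.0
err 0.0 dq/s max [0.   0.24 0.19 0.   0.39 0.01] marg 0.63 zmin
turn/row [-0.0001 -0.0003  0.0009]
[0.02, -0.0, 0.44] [0.02, -0.0, 0.44] [0.02, -0.0, 0.44] [0.02, -0.0, 0.44]
```

The wrist view gives the same pan corners, (0.626,-0.128) and (0.649,0.080). Lowering the paddle.

>>> move_arm(plan=[{"delta_pos": [0.02,0,0.42],"angular": [0,0,0]},{"delta_pos": [0.02,0,0.42],"angular": [0,0,0]},{"delta_pos": [0.02,0,0.42],"angular": [0,0,0]},{"delta_pos": [0.02,0,0.42],"angular": [0,0,0]},{"delta_pos": [0,0,0],"angular": [0,0,0]},{"delta_pos": [0,0,0],"angular": [0,0,0]}])

```text
clock: 63.15
tcp_pos: [0.557, -0.0128, 0.0979]
orientation: [0.999, -0.049, 0.002, -0.0]
contact_force: [-0.7, 0.0, -0.6]
opening: 0.0201
grasp_force: 60.5
```

>>> move_arm(plan=[{"delta_pos": [0,0,0.12],"angular": [0,0,0]},{"delta_pos": [0,0,0.1],"angular": [0,0,0]},{"delta_pos": [0,0,0.06],"angular": [0,0,0]},{"delta_pos": [0,0,0],"angular": [0,0,0]},{"delta_pos": [0,0,0],"angular": [0,0,0]}])

```text
clock: 63.65
tcp_pos: [0.5568, -0.0125, 0.0872]
orientation: [0.999, -0.049, 0.002, -0.001]
contact_force: [-0.5, -0.4, -0.9]
opening: 0.0202
grasp_force: 60.5
```

>>> move_arm(plan=[{"delta_pos": [0,0,0.04],"angular": [0,0,0]},{"delta_pos": [0,0,0.03],"angular": [0,0,0]},{"delta_pos": [0,0,0],"angular": [0,0,0]}])

```text
clock: 63.95
tcp_pos: [0.5566, -0.0126, 0.084]
orientation: [0.999, -0.049, 0.002, -0.0]
contact_force: [0.0, -0.3, -0.6]
opening: 0.0201
grasp_force: 60.5
```

>>> move_arm(plan=[{"delta_pos": [0,0,0.04],"angular": [0,0,0]},{"delta_pos": [0,0,0.03],"angular": [0,0,0]},{"delta_pos": [0,0,0],"angular": [0,0,0]}])

```text
clock: 64.25
tcp_pos: [0.557, -0.0125, 0.0828]
orientation: [0.999, -0.048, 0.002, -0.0]
contact_force: [-2.7, -0.3, 6.2]
opening: 0.0197
grasp_force: 61.5
```

>>> move_arm(plan=[{"delta_pos": [0,0,0],"angular": [0,0,0]},{"delta_pos": [0,0,0],"angular": [0,0,0]},{"delta_pos": [0,0,0],"angular": [0,0,0]},{"delta_pos": [0,0,0],"angular": [0,0,0]},{"delta_pos": [0,0,-0.2],"angular": [0,0,0]},{"delta_pos": [0,0,-0.5],"angular": [0,0,0]},{"delta_pos": [0,0,-0.9],"angular": [0,0,0]},{"delta_pos": [0,0,-0.9],"angular": [0,0,0]},{"delta_pos": [0,0,-0.9],"angular": [0,0,0]},{"delta_pos": [0,0,-0.9],"angular": [0,0,0]},{"delta_pos": [0,0,-0.9],"angular": [0,0,0]},{"delta_pos": [0,0,0],"angular": [0,0,0]}], gripper=-0.05)

```text
clock: 65.45
tcp_pos: [0.5584, -0.0127, 0.2963]
orientation: [0.999, -0.048, 0.008, -0.001]
contact_force: [0.2, 0.1, 0.3]
opening: 0.0409
grasp_force: 0.0
```

>>> move_arm(plan=[{"delta_pos": [-0.9,0,-0.2],"angular": [0,0,0]},{"delta_pos": [-0.9,0,-0.2],"angular": [0,0,0]},{"delta_pos": [-0.9,0,-0.2],"angular": [0,0,0]},{"delta_pos": [-0.5,0,0],"angular": [0,0,0]},{"delta_pos": [0,0,0],"angular": [0,0,0]}])

```text
clock: 65.95
tcp_pos: [0.4261, -0.0005, 0.3137]
orientation: [0.999, -0.048, 0.003, -0.001]
contact_force: [0.6, 0.5, -0.2]
opening: 0.0407
grasp_force: 0.0
```

```bash
python3 - <<'E'
from pan import *
s=robot.get_state(); print(s["tcp_pos"],s["qpos"].round(2))
w,a=grab("wrist","w19.png"); t,b=grab("top","t10.png"); sc,c=grab("scene","s3.png")
# paddle: white pixels rectified at z=.079 (handle top) / rims at .065, from wrist view
v=a.max(2); sat=a.max(2).astype(int)-a.min(2)
for cam,i,im in (("wrist",w,a),("top",t,b)):
    e=lambda X:proj(i,X).round(0)
    print(cam,"ends",e([.557+.13*.9945,-.0125-.13*.1045,.072]),e([.557-.11*.9945,-.0125+.11*.1045,.069]))
    r=rect(im.max(2),i,.076,.40,.72,-.14,.10); m=(r>np.percentile(r,90)).astype(np.uint8)
    # profile across the paddle at several x
    for x in (.44,.47,.50,.59,.62,.65,.68):
        row=r[int(round((x-.40)*1000))]; print(x,row[60:200:5].tolist())
E
```

```text
[ 0.42612672 -0.00046503  0.31373201] [ 0.38 -0.02 -0.32  0.   -1.26  1.09]
wrist ends [ 255. -100.] [253. 148.]
0.44 [174, 174, 173, 173, 174, 173, 173, 173, 174, 173, 173, 173, 172, 171, 171, 172, 171, 170, 170, 169, 169, 169, 169, 169, 168, 169, 169, 170]
0.47 [149, 149, 149, 144, 139, 137, 130, 135, 163, 184, 197, 235, 235, 235, 235, 235, 234, 234, 234, 234, 179, 156, 163, 163, 164, 163, 164, 163]
0.5 [233, 234, 235, 235, 235, 236, 236, 237, 237, 236, 218, 234, 234, 233, 225, 156, 157, 156, 157, 152, 160, 165, 231, 236, 236, 236, 236, 237]
0.59 [45, 143, 103, 51, 47, 73, 65, 58, 56, 42, 202, 207, 227, 228, 227, 167, 160, 186, 231, 230, 230, 230, 230, 231, 230, 229, 177, 156]
0.62 [0, 0, 0, 0, 0, 0, 0, 0, 0, 0, 0, 0, 0, 0, 0, 0, 0, 0, 0, 0, 0, 0, 0, 0, 0, 0, 0, 0]
0.65 [0, 0, 0, 0, 0, 0, 0, 0, 0, 0, 0, 0, 0, 0, 0, 0, 0, 0, 0, 0, 0, 0, 0, 0, 0, 0, 0, 0]
0.68 [0, 0, 0, 0, 0, 0, 0, 0, 0, 0, 0, 0, 0, 0, 0, 0, 0, 0, 0, 0, 0, 0, 0, 0, 0, 0, 0, 0]
top ends [242. 123.] [236. 205.]
0.44 [98, 99, 98, 95, 98, 99, 94, 89, 75, 63, 66, 65, 51, 51, 53, 53, 54, 57, 60, 65, 66, 66, 66, 65, 65, 66, 66, 65]
0.47 [94, 95, 98, 101, 105, 108, 111, 117, 119, 123, 120, 80, 48, 59, 66, 64, 56, 49, 49, 50, 50, 51, 50, 50, 50, 50, 50, 49]
0.5 [144, 145, 145, 145, 145, 145, 144, 144, 144, 143, 122, 140, 142, 142, 142, 117, 89, 91, 92, 91, 86, 92, 113, 139, 141, 144, 147, 147]
0.59 [48, 36, 37, 35, 55, 76, 44, 39, 59, 114, 142, 119, 139, 140, 140, 125, 90, 102, 142, 144, 144, 143, 144, 143, 142, 144, 128, 91]
0.62 [80, 88, 92, 96, 102, 107, 111, 117, 120, 122, 118, 130, 139, 139, 136, 95, 87, 114, 141, 141, 142, 141, 141, 142, 142, 142, 142, 141]
0.65 [96, 97, 97, 97, 96, 97, 98, 97, 97, 92, 103, 139, 139, 139, 115, 65, 66, 88, 81, 80, 79, 79, 78, 78, 80, 74, 72, 78]
0.68 [96, 96, 96, 97, 96, 96, 96, 96, 96, 95, 132, 138, 139, 131, 73, 62, 86, 99, 98, 98, 98, 98, 98, 99, 98, 99, 97, 98]
```

```bash
python3 - <<'E'
from pan import *
t=cams.camera_info("top"); b=cv2.imread("pics/t10.png"); g=cv2.cvtColor(b,cv2.COLOR_BGR2GRAY)
H=cv2.HoughCircles(cv2.GaussianBlur(g,(3,3),0),cv2.HOUGH_GRADIENT,1,12,param1=60,param2=9,minRadius=9,maxRadius=15)
for k in (-.118,-.036,.046,.127):
    X=M+k*u+[0,0,.1]; c=proj(t,X); d=sorted([(np.hypot(*(q[:2]-c)).round(1),ray(t,q[0],q[1],.19).round(3)) for q in H[0]],key=lambda e:e[0])[0]; print(X.round(3),c.round(),d)
m=(b.max(2)<48).astype(np.uint8); z=np.zeros_like(m); z[145:190,240:280]=1; n,l,st,c=cv2.connectedComponentsWithStats(m*z)
print([(c[k].round(1).tolist(),int(st[k][4]),ray(t,*c[k],.016).round(3).tolist()) for k in range(1,n) if st[k][4]>5])
E
```

```text
[0.372 0.324 0.19 ] [110. 237.] (np.float64(3.1), array([0.376, 0.317, 0.19 ]))
[0.454 0.33  0.19 ] [107. 205.] (np.float64(1.1), array([0.456, 0.331, 0.19 ]))
[0.536 0.335 0.19 ] [105. 174.] (np.float64(1.8), array([0.54 , 0.333, 0.19 ]))
[0.617 0.341 0.19 ] [102. 143.] (np.float64(4.5), array([0.627, 0.335, 0.19 ]))
[([257.7, 153.8], 97, [0.602, -0.069, 0.016]), ([264.7, 163.8], 30, [0.571, -0.089, 0.016])]
```

```bash
python3 -c "
from workcell import workorder
print(workorder.close_job())"
```

```text
the job is handed in; nothing more can be done
None
```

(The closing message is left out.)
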